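Put the used instruments in to soak

TASK

Slide the cover of the instrument cassette open and stand every instrument from it, working tip down, in the square soak jar. Then dose the jar with three full strokes of the pump: press it right down to its stop and let it come fully up each time. Leave the empty cassette with its cover slid fully shut, and do not disturb the jars and the bowl standing around.

Things in the scene. Friction and masses are not known exactly. Their poses are not given: they have to be found in the camera images.
- jar (a point): soak jar: open square steel jar fixed to the table, 82 x 82 mm outside, 78 mm tall, walls and floor 3 mm; a 3 mm cross wall as high as the rim parts it into 2 x 2 cells of 36 x 36 mm, centres 19.8 mm either way along x and y. Point: centre of its underside, on the table; z up, x and y along its sides. Instruments standing in it reach about 75 mm above the rim and may lean
- pump (a joint): sprung plunger of the dosing pump on the white reservoir bottle: 0 = fully up, 0.018 m = bottomed against its stop; grows as it is pressed straight down. Spring force about 2 N at the top, 8.5 N at the stop; returns by itself when let go
- pump_top (a point): centre of the top face of the pump's round grey push cap (38 mm across, 12 mm thick), about 152 mm above the table when up; the reservoir (76 mm across) stands 115 mm from the jar's centre along the jar's -x (towards the robot). Moves down with the plunger
- cassette: instrument cassette, a low steel tray fixed to the table: 176 mm (x) by 220 mm (y); side walls and the wall at its +x end 46 mm high, the wall at its -x end 30 mm high, walls 3 mm, floor 4 mm thick. Point: centre of its underside; its x points mostly to the robot's left, z up. Instruments lie in it along x, handle ends towards -x, tips towards +x
- rests (a point): point on the cassette's axis, 24 mm above its underside, same axes, level with the tops of the two rubber cross rests (10 mm thick, at x = -55 and +12 mm) that carry the instruments in four grooves 20 mm wide at y = -69, -23, 23, 69 mm, parted by ridges 10 mm high; between the two rests fingers can reach down beside a handle
- cover (a joint): the cassette's flat aluminium sliding cover (176 x 220 x 3 mm, underside 48 mm above the table): 0 = fully shut over the cassette, 0.17 m = fully open, slid along the cassette's +x, past the tips of the instruments. Moves with about 2 N of friction and stays where it is left
- cover_grip (a point): centre of the black upright bar handle near the cover's -x edge: 12 mm thick along the cassette's x, 60 mm long along its y, standing from 51 to 77 mm above the table (point at 66 mm); moves with the cover, 80 mm from the cover's centre
- inst1_mid (a point): slim steel hand instrument, 150 mm long, 50 g: square handle 12 x 12 mm, 100 mm long, then a thin round shaft 6 mm across, 50 mm long, to the working tip. Point: half-way along (75 mm from either end) and half-way up; x axis along it from tip towards the handle end; balance point about 18 mm from here towards the handle end. May be absent
- inst1_tip (a point): working tip (end of the thin shaft) of the instrument of inst1_mid, 75 mm from that point along its -x; same axes
- inst2_mid (a point): slim steel hand instrument, 150 mm long, 50 g: square handle 12 x 12 mm, 100 mm long, then a thin round shaft 6 mm across, 50 mm long, to the working tip. Point: half-way along (75 mm from either end) and half-way up; x axis along it from tip towards the handle end; balance point about 18 mm from here towards the handle end. May be absent
- inst2_tip (a point): working tip (end of the thin shaft) of the instrument of inst2_mid, 75 mm from that point along its -x; same axes
- inst3_mid (a point): slim steel hand instrument, 150 mm long, 50 g: square handle 12 x 12 mm, 100 mm long, then a thin round shaft 6 mm across, 50 mm long, to the working tip. Point: half-way along (75 mm from either end) and half-way up; x axis along it from tip towards the handle end; balance point about 18 mm from here towards the handle end. May be absent
- inst3_tip (a point): working tip (end of the thin shaft) of the instrument of inst3_mid, 75 mm from that point along its -x; same axes
- inst4_mid (a point): slim steel hand instrument, 150 mm long, 50 g: square handle 12 x 12 mm, 100 mm long, then a thin round shaft 6 mm across, 50 mm long, to the working tip. Point: half-way along (75 mm from either end) and half-way up; x axis along it from tip towards the handle end; balance point about 18 mm from here towards the handle end. May be absent
- inst4_tip (a point): working tip (end of the thin shaft) of the instrument of inst4_mid, 75 mm from that point along its -x; same axes
- jar_amber: closed amber glass jar, 60 mm across, 85 mm tall, a bystander; leave it alone. Origin at the centre of its underside
- jar_white: closed white plastic jar, 60 mm across, 95 mm tall, a bystander; leave it alone. Origin at the centre of its underside
- bowl: steel bowl, 120 mm across, 45 mm tall, a bystander; leave it alone. Origin at the centre of its underside
Things that resemble listed ones, but are neither listed nor needed, are in the scene too. Leave any orange or purple look-alike of the part that bears jar alone.

How it is judged (in metres and radians):
On the way, in this order (a step that is already met when the one before it is completed fails the run):
1. every instrument stands tip down in the soak jar (x of inst1_tip in the frame of jar between -0.042 and 0.042 m and y of inst1_tip in the frame of jar between -0.042 and 0.042 m and z of each of inst1_tip, inst2_tip, inst3_tip, inst4_tip in the frame of jar below 0.02 m and angle between each of inst1_mid, inst2_mid, inst3_mid, inst4_mid's own x axis and vertical below 0.7 rad and x of inst2_tip in the frame of jar between -0.042 and 0.042 m and y of inst2_tip in the frame of jar between -0.042 and 0.042 m and x of inst3_tip in the frame of jar between -0.042 and 0.042 m and y of inst3_tip in the frame of jar between -0.042 and 0.042 m and x of inst4_tip in the frame of jar between -0.042 and 0.042 m and y of inst4_tip in the frame of jar between -0.042 and 0.042 m), for 0.3 s.
2. the pump is pressed down to its stop (value of joint pump above 0.0165 m), for 0.1 s.
3. the pump has come fully up (value of joint pump below 0.003 m), for 0.1 s.
4. the pump is pressed down to its stop a second time (value of joint pump above 0.0165 m), for 0.1 s.
5. the pump has come fully up again (value of joint pump below 0.003 m), for 0.1 s.
6. the pump is pressed down to its stop a third time (value of joint pump above 0.0165 m), for 0.1 s.
At the end, for the whole second after the job is handed in: Every instrument stands in the soak jar, tip within 20 mm of the table and inside the jar's walls, handle up and leaning less than 40 degrees (0.7 rad); the pump is fully up (within 3 mm) after at least three strokes to within 1.5 mm of its stop; the cover is shut to within 6 mm (all of step 1 and value of joint pump below 0.003 m and value of joint cover below 0.006 m); the robot touches nothing.
It fails at once if the jar amber was moved by more than 4 cm (distance of jar_amber from where it was at the start of the episode above 0.04 m).
It fails at once if the jar white was moved by more than 4 cm (distance of jar_white from where it was at the start of the episode above 0.04 m).
It fails at once if the bowl was moved by more than 4 cm (distance of bowl from where it was at the start of the episode above 0.04 m).
Of inst1, inst2, inst3, inst4 only 3 to 4 are there at a start; the rules pass over those that are not, and their reading is None.
At some moment in a run one of inst1, inst2, inst3, inst4 may be knocked a few centimetres aside while the robot is not near it.
Once in a run the grip may slacken for a moment while it holds something.
It also fails if it takes over 210 s, if anything falls off the work surface, if the arm or the gripper's body presses on something with over 40 N, if the wrist force passes 120 N, or if a joint passes its speed limit or range.

ROBOT

A 7-joint arm with a two-finger parallel gripper is mounted at the origin on the work surface. World frame = base frame: x ahead of the robot, y to its left, z up, the work surface at z = 0. Lengths are in m, angles in degrees, forces in N, time in s.
With the tool pointing down it reaches from about 0.425 to 0.95 m from the base axis. Payload 4.7 kg.
Tool frame: the origin (TCP) lies midway between the tips of the shut fingers; the grasp point (between the pads) lies 19 mm behind it (manip.grip_depth is the distance from the TCP to the grasp point, in m); x points along the fingers, y is the direction in which the jaws open and shut, and the axes are right-handed (so a half turn about x gives the same grasp; the last joint's range is limited). The gripper opens to 85 mm and grips with 20 to 120 N. Pads are 22 mm wide; open, the fingers measure 114 mm over their backs; the gripper's body (76 mm by 85 mm) begins 54 mm behind the grasp point. The pads swing forward as they close: fully open they stand 13 mm farther back than shut.
Start: joints at [-75.338, 26.849, -2.785, 87.806, 1.381, 65.374, -4.715], TCP at [0.19, 0.648, 0.231] pointing down, gripper open.
Joint ranges: [-148.3, 148.3], [-19.14, 114.17], [-79.39, 73.82], [5.75, 140.21], [-59.74, 239.74], [12.07, 113.84], [-152.46, 152.46]. Speed limits (degrees/s): [147.25, 147.25, 180, 180, 180, 180, 180].

INTERFACE

Orientations are given as a 3x3 rotation matrix whose columns are the frame's x, y, z axes.
In Python, from rig import manip gives the robot as it stands.
- The arm moves only by the tool step_arm, never from a script. Its argument "rows" is a list of rows, each a list of 4 numbers: the shift along the tool's x, y, z in m, then the turn about the tool's x in rad. A call has 1 to 20 rows; each row is the pose to reach, as a shift and turn from the pose commanded when the call began, along the tool's axes at that moment; what a row does not reach only later rows make up. A row lasts 1/10 s, in which the tool goes at most 50 mm and 8.59 degrees, less where a joint would pass 70% of its speed; a pose out of reach is approached as far as the arm can. A call with a gripper value outside its range is refused whole. "claw" is the opening, from 0 (shut) to 1 (fully open), set as the call begins (left out, the last holds). The fingers move at their own pace and stop on an object; "squeeze" is the grip in N (left out, the last holds). Time passes only in rows, so rows that repeat a pose let the fingers close. It gives the time, the measured TCP pose, the force and the opening at its end, in the units of the state.
- manip.sense(): the state, without advancing time (a new reading comes with each control period).
- manip.camera(name): name is "scene" or "top" or "wrist"; returns a dict with "pixels" (400x640x3 uint8, blue, green, red), "fx", "fy", "cx", "cy" (pixels), "eye" and "attitude" of the camera in the world; the wrist camera has in their place "T_tool_cam" (4x4, takes a point from camera to tool coordinates, whose origin is the TCP and whose axes are the tool frame's). Camera axes: x right, y up, looking along -z (the intrinsics and any distortion apply to the point x, -y, -z); pixel columns grow to the right and rows downward; lengths in m; the calibration is good to about 2 mm. The wrist camera is an equidistant fisheye: a pixel r from the principal point sees the ray r / f radians off the axis. A picture is of the moment at which its call begins: read the wrist's pose just before it. There is no depth.
- manip.job_done(): hands the job in, once; it reports no verdict.
Trained networks look in a picture, given as the dict that the camera call returned (one of the last four; its "shot" number tells which), for a name from the list of things; names that differ only in an ending like _2 or _b are one class to them, and where a whole thing is asked for, a point or a joint stands for the part that bears it (a point fixed in the world has none). Each returns a list of dicts, best first, with "p" (0 to 1); they miss things now and then, are a little off and sometimes report something else, mostly with a low value. They report only what shows in the picture. A call takes as long as a camera call. They do not tell look-alikes from the thing itself.
- manip.regions_of(picture, query): "mask" (400x640 bool, what is visible of it) and "centre" ([column, row] in pixels, amid what is visible of it).
The state is a dict: "clock": time; "joint_positions": joint angles; "qd": joint speeds; "effort": joint torques, N m; "tool_pos": TCP position; "ee_rot": TCP orientation; "ft_force": force on the tool from outside, world axes, zero at the start; "moment": the same for the moment, N m; "finger_gap": opening from 0.0 (shut) to 1.0 (fully open).
Only numpy, scipy, OpenCV 4.12 (cv2) and the standard library are available. Lean on these libraries where they do the work, as an engineer would, in place of code of your own. Each camera call takes 0.05 s, during which the arm holds its last target. There are 200 camera calls.

## Working session

There is one attempt and no reset: what is moved stays moved. The work goes in short steps, Python scripts to look and compute and a tool call to move; the robot and the scene stay as the last step left them, time stands still between calls to the robot, and variables do not carry over. Pictures are saved under pics/ and viewed, about 12 in all and at most 16, crops included, and the job is handed in when it is done.

Besides the shell and the picture viewer there is one more tool, called after ">>>" as a command line: name --pt "numbers of a row" for each row, then --argument value for the rest. step_arm: Moves the arm, as the interface text tells. Its arguments: {"type":"object","properties":{"rows":{"type":"array"},"claw":{"type":"number"},"squeeze":{"type":"number"}},"required":["rows"]}

```bash
ls; mkdir -p pics; cat > h.py <<'E'
import numpy as np, cv2
from rig import manip
def ray(c,u,v):
    d=np.array([(u-c["cx"])/c["fx"],-(v-c["cy"])/c["fy"],-1.0]); d=np.array(c["attitude"])@d; return np.array(c["eye"]),d/np.linalg.norm(d)
def atz(c,uv,z):
    e,d=ray(c,*uv); return e+d*(z-e[2])/d[2]
def proj(c,p):
    q=np.array(c["attitude"]).T@(np.array(p)-np.array(c["eye"])); return np.array([c["cx"]+c["fx"]*q[0]/-q[2],c["cy"]-c["fy"]*q[1]/-q[2]])
E
python3 - <<'E'
from h import *
s=manip.sense(); print({k:np.round(v,3).tolist() for k,v in s.items()})
for n in ("top","scene"):
    c=manip.camera(n); cv2.imwrite(f"pics/{n}0.png",c["pixels"]); print(n,{k:np.round(v,3).tolist() for k,v in c.items() if k not in("pixels",)and not isinstance(v,str)})
    for q,z in (("jar",.078),("pump_top",.152),("cassette",.05),("cover_grip",.077),("jar_amber",.085),("jar_white",.095),("bowl",.045),("inst1_mid",.03)):
        for r in manip.regions_of(c,q)[:4]: print(q,round(r["p"],2),np.round(r["centre"],1),r["mask"].sum(),np.round(atz(c,r["centre"],z),3))
E
```

```text
pics
{'clock': 0.0, 'joint_positions': [-75.337, 26.898, -2.783, 87.874, 1.381, 65.372, -4.715], 'qd': [-0.012, 0.022, 0.157, -0.017, 0.009, -0.042, 0.048], 'effort': [-0.0, -51.031, -0.047, -23.771, 0.011, 0.007, 0.0], 'tool_pos': [0.189, 0.647, 0.23], 'ee_rot': [[-0.0, 0.281, 0.96], [-0.002, 0.96, -0.281], [-1.0, -0.002, 0.0]], 'ft_force': [0.77, 0.322, -0.117], 'moment': [0.007, -0.042, 0.008], 'finger_gap': 1.003}
top {'fx': 397.232, 'fy': 397.232, 'cx': 318.33, 'cy': 198.279, 'eye': [0.219, 0.081, 1.53], 'attitude': [[-0.084, 0.976, -0.203], [-0.996, -0.082, 0.016], [-0.001, 0.204, 0.979]], 'shot': 1}
jar 0.85 [238.4 165.7] 1514 [0.671 0.349 0.078]
jar 0.66 [287.  214.6] 1603 [0.468 0.178 0.078]
jar 0.6 [169.6 209.9] 1678 [0.522 0.611 0.078]
pump_top 0.5 [285.  226.2] 76 [0.415 0.183 0.152]
pump_top 0.41 [235.5 171. ] 81 [0.629 0.347 0.152]
pump_top 0.39 [160.3 219.5] 80 [0.475 0.617 0.152]
cassette 0.93 [383.7 182. ] 2980 [ 0.568 -0.199  0.05 ]
cover_grip 0.56 [383.3 179.9] 2560 [ 0.57  -0.193  0.077]
cover_grip 0.17 [384.6 180.2] 2965 [ 0.568 -0.198  0.077]
jar_amber 0.51 [443
[... 201 characters left out ...]
x': 499.432, 'fy': 499.432, 'cx': 320.416, 'cy': 194.544, 'eye': [1.192, -1.179, 1.011], 'attitude': [[0.883, -0.262, 0.39], [0.469, 0.456, -0.756], [0.02, 0.85, 0.526]], 'shot': 2}
jar 0.74 [375.5 156.9] 1244 [0.558 0.53  0.078]
jar 0.7 [387.8 197.6] 1642 [0.717 0.262 0.078]
jar 0.58 [315.  201.3] 1930 [0.505 0.113 0.078]
pump_top 0.59 [367.9 128.4] 54 [0.481 0.619 0.152]
pump_top 0.55 [377.3 169.2] 82 [0.651 0.309 0.152]
cassette 0.88 [283.9 273.4] 4267 [ 0.592 -0.236  0.05 ]
cover_grip 0.81 [284.4 266.3] 2846 [ 0.594 -0.235  0.077]
jar_amber 0.95 [173.8 279.6] 692 [ 0.365 -0.44   0.085]
jar_white 0.56 [188.4 313.3] 862 [ 0.491 -0.526  0.095]
bowl 0.82 [316.9 164.2] 386 [0.353 0.41  0.045]
```

```bash
python3 - <<'E'
import cv2,numpy as np
a=cv2.imread("pics/top0.png")[110:310,120:510]; b=cv2.imread("pics/scene0.png")[90:360,130:470]
cv2.imwrite("pics/m0.png",cv2.resize(a,None,fx=2,fy=2,interpolation=cv2.INTER_CUBIC)); cv2.imwrite("pics/m1.png",cv2.resize(b,None,fx=2,fy=2,interpolation=cv2.INTER_CUBIC))
E
```

```text
(no output)
```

View pics/m0.png

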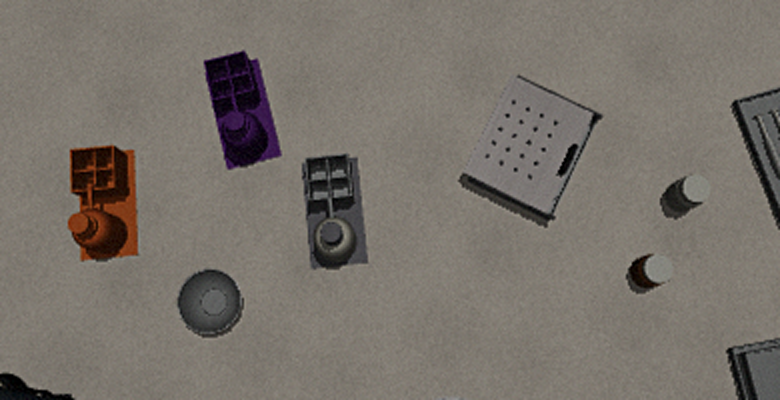

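View pics/m1.png

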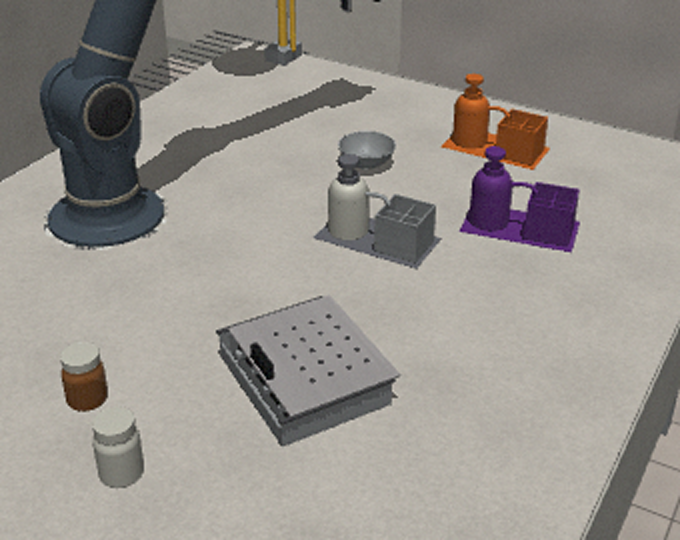

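The top crop shows the grey jar and pump at about (330,180) and (332,240), with orange and purple look-alikes at left. The cassette cover is at about (530,148), and its black handle at (568,160) is on the right, which is the robot's −y side. The scene view agrees. Next I'll get coarse poses and the wrist camera geometry.

```bash
cat >> h.py <<'E'
def wcam(c,s):
    T=np.eye(4);T[:3,:3]=s["ee_rot"];T[:3,3]=s["tool_pos"]; return T@np.array(c["T_tool_cam"])
def watz(c,T,uv,z):
    x,y=(uv[0]-c["cx"])/c["fx"],(uv[1]-c["cy"])/c["fy"]; r=np.hypot(x,y)+1e-12
    d=T[:3,:3]@np.array([np.sin(r)*x/r,-np.sin(r)*y/r,-np.cos(r)]); e=T[:3,3]; return e+d*(z-e[2])/d[2]
def wproj(c,T,p):
    q=T[:3,:3].T@(np.array(p)-T[:3,3]); x,y,z=q[0],-q[1],-q[2]; h=np.hypot(x,y)+1e-12; r=np.arctan2(h,z)
    return np.array([c["cx"]+c["fx"]*r*x/h,c["cy"]+c["fy"]*r*y/h])
def shift(p,yaw=None):
    "tool-axis shift from the present pose to world p; yaw = wished angle of tool y in world (mod 180)"
    s=manip.sense(); R=np.array(s["ee_rot"]); d=R.T@(np.array(p)-np.array(s["tool_pos"])); t=0
    if yaw is not None:
        a=np.arctan2(R[1,1],R[0,1]); t=-((np.radians(yaw)-a+np.pi/2)%np.pi-np.pi/2)
    print("shift",np.round(d,4).tolist(),"turn",round(t,4),"j7",np.round(s["joint_positions"][6],1))
E
python3 - <<'E'
from h import *
c={}
s=manip.sense(); c=manip.camera("wrist"); print(c["fx"],c["cx"],c["cy"],np.round(c["T_tool_cam"],3).tolist())
t=manip.camera("top")
P=[atz(t,uv,.051) for uv in ((379.5,148.5),(420,168.5),(396,217.5),(351.5,197.5))]
print(np.round(P,3)); print([np.round(np.linalg.norm(P[i]-P[i-1]),3) for i in range(4)])
h=atz(t,(404,190),.066);print("handle",h)
print("jar",np.round([atz(t,uv,.078) for uv in ((272.5,188.5),(296.5,187.5),(298,212),(274,213))],3), "pump",atz(t,(286,226.5),.152))
shift((.47,.1,.42))
E
```

```text
309.70691628693146 317.73096604199736 207.29018710293664 [[0.001, 0.296, -0.955, -0.143], [1.0, -0.001, 0.001, 0.001], [-0.0, -0.955, -0.296, -0.075], [0.0, 0.0, 0.0, 1.0]]
[[ 0.703 -0.198  0.051]
 [ 0.609 -0.345  0.051]
 [ 0.427 -0.229  0.051]
 [ 0.518 -0.069  0.051]]
[np.float64(0.226), np.float64(0.174), np.float64(0.216), np.float64(0.183)]
handle [ 0.52675667 -0.26852224  0.066     ]
jar [[0.571 0.225 0.078]
 [0.568 0.135 0.078]
 [0.474 0.137 0.078]
 [0.478 0.225 0.078]] pump [0.41334854 0.17921562 0.152     ]
shift [-0.1887, -0.447, 0.423] turn 0 j7 -4.7
```

>>> step_arm --pt "-0.1 -0.1 0.09 0" --pt "-0.189 -0.447 0.423 0" --pt "-0.189 -0.447 0.423 0" --pt "-0.189 -0.447 0.423 0" --pt "-0.189 -0.447 0.423 0" --pt "-0.189 -0.447 0.423 0" --pt "-0.189 -0.447 0.423 0" --pt "-0.189 -0.447 0.423 0" --pt "-0.189 -0.447 0.423 0" --pt "-0.189 -0.447 0.423 0" --pt "-0.189 -0.447 0.423 0" --pt "-0.189 -0.447 0.423 0" --pt "-0.189 -0.447 0.423 0" --pt "-0.189 -0.447 0.423 0" --pt "-0.189 -0.447 0.423 0" --pt "-0.189 -0.447 0.423 0" --pt "-0.189 -0.447 0.423 0" --pt "-0.189 -0.447 0.423 0" --claw 0

```text
clock: 2.8
tool_pos: [0.4695, 0.1011, 0.4199]
ee_rot: [[-0.001, 0.279, 0.96], [-0.0, 0.96, -0.279], [-1.0, -0.0, -0.001]]
ft_force: [-0.5, 0.1, -0.3]
finger_gap: -0.002
```

```bash
python3 - <<'E'
from h import *
s=manip.sense(); c=manip.camera("wrist"); T=wcam(c,s); cv2.imwrite("pics/w1.png",c["pixels"])
np.savez("w1.npz",T=T)
for q,z in (("jar",.078),("pump_top",.152),("cassette",.05),("cover_grip",.07)):
    for r in manip.regions_of(c,q)[:3]: 
        print(q,round(r["p"],2),np.round(r["centre"],1),r["mask"].sum(),np.round(watz(c,T,r["centre"],z),3))
print(s["tool_pos"])
shift((.564,-.21,.36),149)
E
```

```text
jar 0.95 [560.  126.1] 5091 [0.514 0.579 0.078]
jar 0.88 [362.5 154.6] 7216 [0.478 0.173 0.078]
jar 0.76 [467.4 232.9] 5534 [0.666 0.331 0.078]
pump_top 0.92 [487.8 229.9] 370 [0.632 0.337 0.152]
pump_top 0.68 [367.4 120.7] 559 [0.423 0.184 0.152]
pump_top 0.6 [188.2 244.9] 9057 [ 0.523 -0.122  0.152]
cassette 0.74 [186.8 245. ] 9128 [ 0.553 -0.186  0.05 ]
cassette 0.27 [ 71.1 163.3] 943 [ 0.31  -0.399  0.05 ]
cover_grip 0.6 [187.5 251. ] 7813 [ 0.559 -0.178  0.07 ]
[0.46949259 0.10113613 0.41992902]
shift [0.0602, -0.2714, 0.1773] turn -1.314 j7 57.2
```

View pics/w1.png

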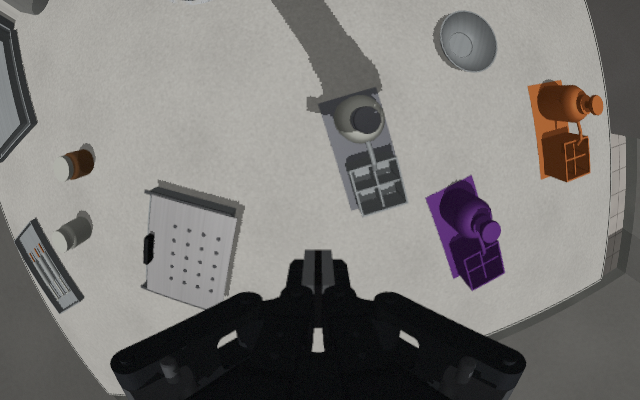

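Wrist view: grey pump cap at (367,120), jar with its 2×2 cells around (376,178). The cassette is at (190,245) with its handle at (148,248). Next I go over the cassette with the jaws along its y.

>>> step_arm --pt "0.06 -0.271 0.177 -1.314" --pt "0.06 -0.271 0.177 -1.314" --pt "0.06 -0.271 0.177 -1.314" --pt "0.06 -0.271 0.177 -1.314" --pt "0.06 -0.271 0.177 -1.314" --pt "0.06 -0.271 0.177 -1.314" --pt "0.06 -0.271 0.177 -1.314" --pt "0.06 -0.271 0.177 -1.314" --pt "0.06 -0.271 0.177 -1.314" --pt "0.06 -0.271 0.177 -1.314" --pt "0.06 -0.271 0.177 -1.314" --pt "0.06 -0.271 0.177 -1.314" --pt "0.06 -0.271 0.177 -1.314"

```text
clock: 4.35
tool_pos: [0.5637, -0.2082, 0.3541]
ee_rot: [[-0.014, -0.845, 0.535], [0.001, 0.535, 0.845], [-1.0, 0.012, -0.007]]
ft_force: [1.0, -0.2, -2.1]
finger_gap: -0.001
```

```bash
python3 - <<'E'
from h import *
s=manip.sense(); c=manip.camera("wrist"); T=wcam(c,s); cv2.imwrite("pics/w2.png",c["pixels"])
print(s["joint_positions"])
import pickle; d=dict(c); pickle.dump((d,T),open("w2.pkl","wb"))
for q,z in (("cassette",.05),("cover_grip",.07)):
    for r in manip.regions_of(c,q)[:3]: 
        print(q,round(r["p"],2),np.round(r["centre"],1),r["mask"].sum(),np.round(watz(c,T,r["centre"],z),3))
T1=np.load("w1.npz")["T"]
J=[watz(c,T1,uv,.078) for uv in ((346,151),(388,140),(407,205),(363,216))]
print(np.round(J,3),np.mean(J,0)); print([np.round(np.linalg.norm(J[i]-J[i-1]),3) for i in range(4)])
E
```

```text
[ 46.48486708  20.40794387 -41.16574828  86.23215207  13.56014391
  79.25011922 152.02942151]
cassette 0.78 [311.9 167.9] 19074 [ 0.569 -0.21   0.05 ]
cover_grip 0.96 [312.5 171.7] 16967 [ 0.569 -0.208  0.07 ]
[[0.465 0.149 0.078]
 [0.466 0.219 0.078]
 [0.58  0.226 0.078]
 [0.578 0.149 0.078]] [0.52216506 0.18574863 0.078     ]
[np.float64(0.112), np.float64(0.07), np.float64(0.114), np.float64(0.077)]
```

View pics/w2.png

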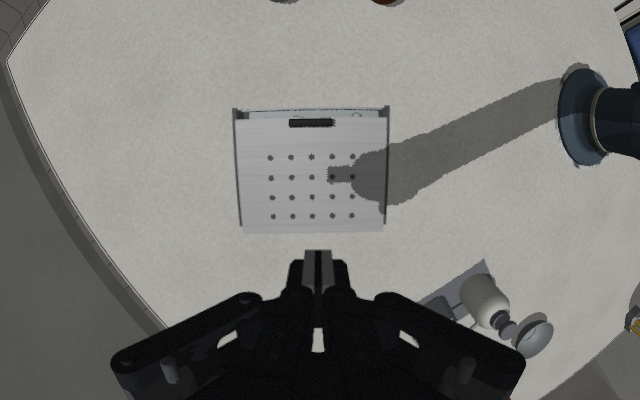

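The cover fills about (237..386, 118..233) with its handle at (311,123). Joint 7 is at its limit in this yaw, so I'll use the half-turned one. First I'll work out the geometry from this picture.

```bash
python3 - <<'E'
from h import *
import pickle; c,T=pickle.load(open("w2.pkl","rb"))
P=np.array([watz(c,T,uv,.051) for uv in ((237,118),(387,118),(382,231),(242,233))]); print(np.round(P,4),P.mean(0)); print([np.round(np.linalg.norm(P[i]-P[i-1]),3) for i in range(4)])
ex=(P[2]+P[3]-P[0]-P[1]); print("x axis deg",np.degrees(np.arctan2(ex[1],ex[0])), "y", np.degrees(np.arctan2(*(P[0]+P[3]-P[1]-P[2])[1::-1])))
h=watz(c,T,(312,123),.077); print("handle",h)
ex=ex/np.linalg.norm(ex); g=h-.04*ex; g[2]=.20; print(g); shift(g,149)
E
```

```text
[[ 0.6202 -0.332   0.051 ]
 [ 0.4368 -0.2149  0.051 ]
 [ 0.5295 -0.0674  0.051 ]
 [ 0.7172 -0.1832  0.051 ]] [ 0.57595074 -0.19936478  0.051     ]
[np.float64(0.178), np.float64(0.218), np.float64(0.174), np.float64(0.221)]
x axis deg 57.38744646288617 y -32.10730863404666
handle [ 0.53323694 -0.26551567  0.077     ]
[ 0.51167872 -0.29920904  0.2       ]
shift [0.1555, -0.0063, -0.102] turn -0.0306 j7 152.0
```

>>> step_arm --pt "0 0 0 1" --pt "0 0 0 2" --pt "0 0 0 3.14" --pt "0 0 0 3.14" --pt "0 0 0 3.14" --pt "0 0 0 3.14" --pt "0 0 0 3.14" --pt "0 0 0 3.14" --pt "0 0 0 3.14" --pt "0 0 0 3.14" --pt "0.05 -0.006 -0.1 3.14" --pt "0.1 -0.006 -0.1 3.14" --pt "0.15 -0.006 -0.1 3.14" --pt "0.15 -0.006 -0.1 3.14" --pt "0.15 -0.006 -0.1 3.14" --pt "0.15 -0.006 -0.1 3.14" --pt "0.15 -0.006 -0.1 3.14" --pt "0.15 -0.006 -0.1 3.14" --pt "0.15 -0.006 -0.1 3.14" --pt "0.15 -0.006 -0.1 3.14"

```text
clock: 6.5
tool_pos: [0.5132, -0.2964, 0.2061]
ee_rot: [[-0.014, 0.907, -0.421], [-0.003, -0.421, -0.907], [-1.0, -0.011, 0.009]]
ft_force: [0.8, -0.3, -0.4]
finger_gap: -0.004
```

>>> step_arm --pt "0 0 0 0.15" --pt "0 0 0 0.15" --pt "0 0 0 0.15" --pt "0 0 0 0.15" --pt "0 0 0 0.15"

```text
clock: 7.0
tool_pos: [0.5132, -0.2961, 0.2057]
ee_rot: [[-0.013, 0.839, -0.544], [-0.001, -0.544, -0.839], [-1.0, -0.011, 0.008]]
ft_force: [0.7, 0.0, 0.6]
finger_gap: -0.002
```

```bash
python3 - <<'E'
from h import *
s=manip.sense(); c=manip.camera("wrist"); T=wcam(c,s); cv2.imwrite("pics/w3.png",c["pixels"])
print(s["joint_positions"],s["tool_pos"],s["ee_rot"])
a=np.radians(57.6); ex=np.array([np.cos(a),np.sin(a),0]); h=np.array([.533,-.2665,.06]); print(wproj(c,T,h+[0,0,.017]))
for r in manip.regions_of(c,"cover_grip")[:2]: print(r["p"],r["centre"])
shift(h-.035*ex,-32.4); shift(h+.14*ex,-32.4)
E
```

```text
[ 29.21214605  20.93062584  -4.54536075 100.54110161   2.30679376
  59.28411215  -9.18696071] [ 0.51324893 -0.29606325  0.20572386] [[-1.33363798e-02  8.39049274e-01 -5.43891953e-01]
 [-7.38221369e-04 -5.43948441e-01 -8.39118316e-01]
 [-9.99910794e-01 -1.07892879e-02  7.87370709e-03]]
[319.09515339 159.50116558]
0.66 [319.1, 80.7]
shift [0.1457, 0.0024, -0.0019] turn -0.0105 j7 -9.2
shift [0.1444, 0.0005, -0.1769] turn -0.0105 j7 -9.2
```

View pics/w3.png

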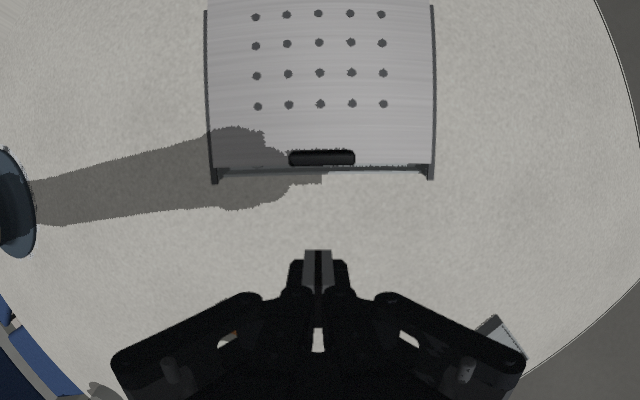

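The handle is at (322,153), about 5 mm further along +x than predicted. Going down behind it to push the cover open.

>>> step_arm --pt "0.05 0.002 0 0" --pt "0.1 0.002 0 0" --pt "0.143 0.002 0 0" --pt "0.143 0.002 0 0" --pt "0.143 0.002 0 0" --pt "0.143 0.002 -0.015 0" --pt "0.143 0.002 -0.025 0" --pt "0.143 0.002 -0.035 0" --pt "0.143 0.002 -0.045 0" --pt "0.143 0.002 -0.055 0"

```text
clock: 8.1
tool_pos: [0.5438, -0.2506, 0.0631]
ee_rot: [[-0.012, 0.839, -0.545], [-0.001, -0.545, -0.839], [-1.0, -0.01, 0.008]]
ft_force: [-2.0, -2.2, 1.6]
finger_gap: -0.002
```

>>> step_arm --pt "0 0 -0.012 0" --pt "0 0 -0.024 0" --pt "0 0 -0.036 0" --pt "0 0 -0.048 0" --pt "0 0 -0.06 0" --pt "0 0 -0.072 0" --pt "0 0 -0.084 0" --pt "0 0 -0.096 0" --pt "0 0 -0.106 0" --pt "0 0 -0.114 0" --pt "0 0 -0.12 0"

```text
clock: 9.2
tool_pos: [0.6077, -0.1511, 0.0611]
ee_rot: [[-0.016, 0.839, -0.544], [-0.002, -0.544, -0.839], [-1.0, -0.012, 0.011]]
ft_force: [-7.7, -8.0, 4.8]
finger_gap: 0.001
```

```bash
python3 - <<'E'
from h import *
s=manip.sense(); print(s["ft_force"],s["tool_pos"])
c=manip.camera("scene"); cv2.imwrite("pics/s4.png",c["pixels"])
a=cv2.resize(c["pixels"][150:350,200:420],None,fx=3,fy=3,interpolation=cv2.INTER_CUBIC); cv2.imwrite("pics/s4c.png",a)
E
```

```text
[-7.6981719  -8.02620014  4.75220577] [ 0.60765342 -0.15109595  0.06112516]
```

View pics/s4c.png

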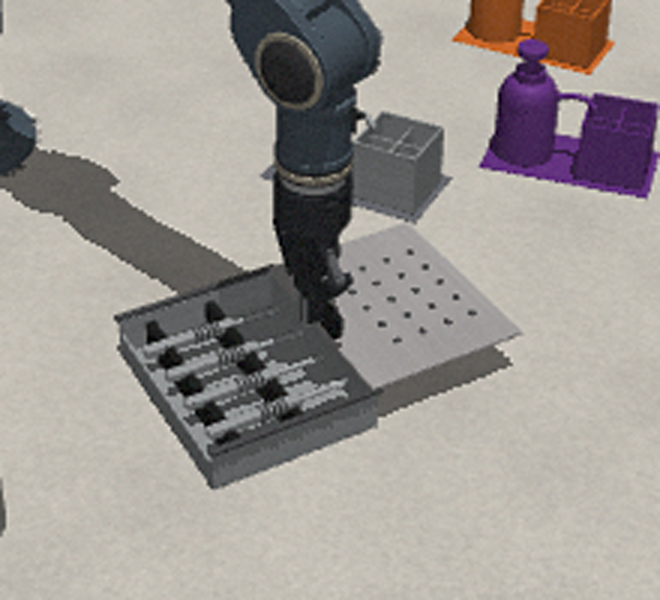

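The cover is mostly open, and four instruments can be seen lying in the tray. I'll push to the stop.

>>> step_arm --pt "0 0 -0.005 0" --pt "0 0 -0.01 0" --pt "0 0 -0.014 0" --pt "0 0 -0.017 0" --pt "0 0 -0.017 0"

```text
clock: 9.75
tool_pos: [0.6077, -0.151, 0.0612]
ee_rot: [[-0.033, 0.833, -0.552], [-0.016, -0.553, -0.833], [-0.999, -0.019, 0.031]]
ft_force: [-22.0, -21.2, 15.5]
finger_gap: -0.001
```

>>> step_arm --pt "0 0 0.02 0" --pt "-0.05 0 0.03 0" --pt "-0.1 0 0.06 0" --pt "-0.15 0 0.06 0" --pt "-0.2 0 0.06 0" --pt "-0.2 0 0.06 0" --pt "-0.2 0 0.06 0" --pt "-0.2 0 0.06 0"

```text
clock: 10.55
tool_pos: [0.5874, -0.1857, 0.2604]
ee_rot: [[-0.014, 0.839, -0.544], [0.0, -0.544, -0.839], [-1.0, -0.012, 0.007]]
ft_force: [-0.3, -0.7, -0.5]
finger_gap: -0.002
```

```bash
python3 - <<'E'
from h import *
import pickle
s=manip.sense(); c=manip.camera("wrist"); T=wcam(c,s); cv2.imwrite("pics/w5.png",c["pixels"])
pickle.dump((c,T),open("w5.pkl","wb"))
print(s["tool_pos"],s["ee_rot"])
for q in ("inst1_mid","inst1_tip","cassette","rests"):
  for r in manip.regions_of(c,q)[:5]: print(q,round(r["p"],2),np.round(r["centre"],1),r["mask"].sum(),np.round(watz(c,T,r["centre"],.030),4))
cv2.imwrite("pics/w5c.png",cv2.resize(c["pixels"][60:260,200:440],None,fx=3,fy=3,interpolation=cv2.INTER_CUBIC))
E
```

```text
[ 0.58742511 -0.18568513  0.26037499] [[-1.42182949e-02  8.38877559e-01 -5.44134432e-01]
 [ 4.30259251e-04 -5.44184259e-01 -8.38965618e-01]
 [-9.99898822e-01 -1.21627794e-02  7.37643741e-03]]
inst1_mid 0.72 [373.6 203.6] 968 [ 0.6257 -0.2533  0.03  ]
inst1_tip 0.69 [370.4 205.4] 982 [ 0.621  -0.2531  0.03  ]
cassette 0.96 [318.1 120. ] 46346 [ 0.6229 -0.1278  0.03  ]
rests 0.78 [316.3 122. ] 45764 [ 0.6198 -0.1287  0.03  ]
```

View pics/w5c.png

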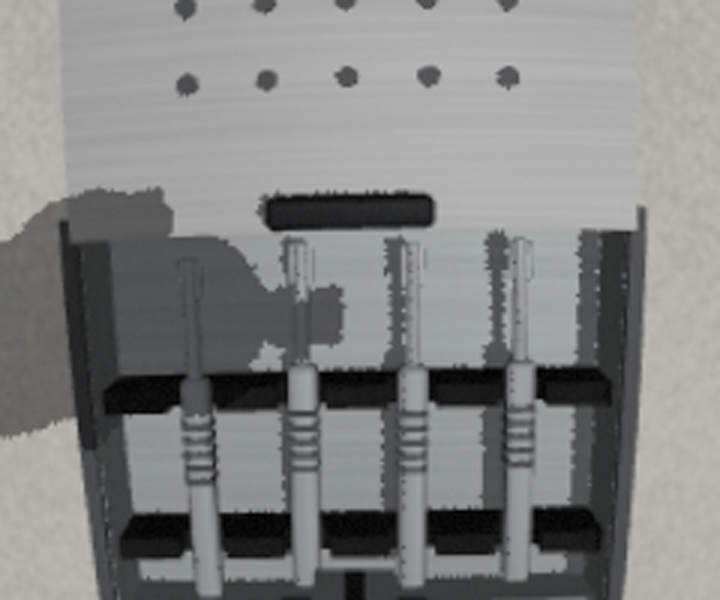

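The picture shows four instruments, handle ends at the bottom (−x), tips under the handle bar. In the crop they are at columns ≈ 200, 303, 413 and 518, and the leftmost is slightly skewed. Converting to positions.

```bash
cat > geo.py <<'E'
from h import *
import pickle; c,T=pickle.load(open("w5.pkl","rb"))
f=lambda u,v,z:watz(c,T,(u/3+200,v/3+60),z)
I={"A":((190,262),(196,380),(209,595)),"B":((300,240),(303,367),(306,585)),"C":((413,242),(413,367),(412,587)),"D":((521,240),(520,365),(515,580))}
E
python3 - <<'E'
from geo import *
a=np.radians(57.5); ex=np.array([np.cos(a),np.sin(a),0]);ey=np.array([-ex[1],ex[0],0]); o=np.array([.575,-.2,0])
for k,v in I.items():
    P=[f(*p,.031) for p in v]; d=P[0]-P[2]; print(k,[np.round([(p-o)@ex,(p-o)@ey],4).tolist() for p in P],"len",np.round(np.linalg.norm(d),4),"yaw",np.round(np.degrees(np.arctan2(d[1],d[0])),1))
g=lambda u,v,z:np.round([(f(u,v,z)-o)@ex,(f(u,v,z)-o)@ey],4)
print("handle",g(350,213,.077),"rest+ top edges",g(356,372,.034),g(356,410,.024),"rest- ",g(350,512,.034),"wall corners +x",g(64,222,.046),g(642,208,.046))
print("cover edge",g(65,230,.051),g(640,230,.051))
E
```

```text
A [[0.0548, 0.0652], [0.0053, 0.065], [-0.0946, 0.0655]] len 0.1494 yaw 57.4
B [[0.0628, 0.0202], [0.0104, 0.02], [-0.089, 0.0213]] len 0.1518 yaw 57.1
C [[0.0617, -0.0249], [0.0102, -0.0252], [-0.0902, -0.0261]] len 0.1518 yaw 57.9
D [[0.063, -0.0686], [0.0111, -0.0697], [-0.0874, -0.0724]] len 0.1504 yaw 59.0
handle [ 0.0763 -0.0006] rest+ top edges [ 0.0088 -0.0018] [-0.0101 -0.0016] rest-  [-0.0526  0.0012] wall corners +x [0.0745 0.1131] [ 0.0784 -0.1145]
cover edge [0.0716 0.1112] [ 0.07   -0.1124]
```

```bash
cat >> geo.py <<'E'
a=np.radians(57.5); ex=np.array([np.cos(a),np.sin(a),0]);ey=np.array([-ex[1],ex[0],0]); o=np.array([.568,-.2105,0])
def cas(x,y,z): return o+ex*x+ey*y+np.array([0,0,z])
E
python3 - <<'E'
from geo import *
P=f(515,580,.031);Q=f(521,240,.031); m=P+(Q-P)*.038/.15; print(m,cas(-.037,-.07,0))
m[2]=.10; shift(m,-32); m[2]=.014; shift(m,-32)
E
```

```text
[ 0.60878124 -0.27995507  0.031     ] [ 0.60715732 -0.27931646  0.        ]
shift [0.1595, 0.0714, 0.0655] turn -0.0176 j7 -21.2
shift [0.2455, 0.0726, 0.0648] turn -0.0176 j7 -21.2
```

>>> step_arm --pt "0.05 0.04 0.04 -0.02" --pt "0.1 0.072 0.065 -0.02" --pt "0.15 0.072 0.065 -0.02" --pt "0.18 0.072 0.065 -0.02" --pt "0.18 0.072 0.065 -0.02" --pt "0.2 0.072 0.065 -0.02" --pt "0.22 0.072 0.065 -0.02" --pt "0.235 0.073 0.065 -0.02" --pt "0.245 0.073 0.065 -0.02" --pt "0.245 0.073 0.065 -0.02" --claw 0.38 --squeeze 25

```text
clock: 11.8
tool_pos: [0.6097, -0.2803, 0.0156]
ee_rot: [[-0.015, 0.849, -0.528], [0.0, -0.528, -0.849], [-1.0, -0.013, 0.008]]
ft_force: [-0.4, -0.5, 0.1]
finger_gap: 0.383
```

>>> step_arm --pt "0 0 0 0" --pt "0 0 0 0" --pt "0 0 0 0" --pt "0 0 0 0" --pt "0 0 0 0" --pt "0 0 0 0" --claw 0

```text
clock: 12.4
tool_pos: [0.6109, -0.2812, 0.0175]
ee_rot: [[-0.012, 0.849, -0.528], [-0.001, -0.528, -0.849], [-1.0, -0.009, 0.007]]
ft_force: [-0.4, 0.7, 6.0]
finger_gap: 0.136
```

The grip is on. Lifting and checking whether it swings.

>>> step_arm --pt "-0.02 0 0 0" --pt "-0.05 0 0 0" --pt "-0.09 0 0 0" --pt "-0.13 0 0 0" --pt "-0.17 0 0 0" --pt "-0.17 0 0 0" --pt "-0.17 0 0 0" --pt "-0.17 0 0 0" --pt "-0.17 0 0 0"

```text
clock: 13.3
tool_pos: [0.6113, -0.2804, 0.1842]
ee_rot: [[-0.017, 0.849, -0.528], [0.001, -0.528, -0.849], [-1.0, -0.015, 0.008]]
ft_force: [0.0, -0.0, -0.3]
finger_gap: 0.134
```

```bash
python3 - <<'E'
from h import *
s=manip.sense(); print(s["tool_pos"],s["ft_force"],s["finger_gap"])
c=manip.camera("scene"); w=manip.camera("wrist")
for n,k in (("s",c),("w",w)):
  for r in manip.regions_of(k,"inst1_mid")[:4]: print(n,round(r["p"],2),np.round(r["centre"],1),r["mask"].sum())
u=proj(c,s["tool_pos"]).astype(int); print(u)
a=cv2.resize(c["pixels"][u[1]-90:u[1]+90,u[0]-70:u[0]+70],None,fx=3,fy=3,interpolation=cv2.INTER_CUBIC)
b=w["pixels"][:, 120:480]; b=cv2.resize(b,(486,540)); cv2.imwrite("pics/g1.png",np.hstack([a[:540,:300+100],b[:, :400]]))
E
```

```text
[ 0.61125482 -0.28039275  0.18419552] [ 0.03331106 -0.04536338 -0.31098307] 0.13391292605080085
s 0.68 [290.5 241.7] 98
w 0.84 [317.4 199.6] 7318
[280 246]
```

View pics/g1.png

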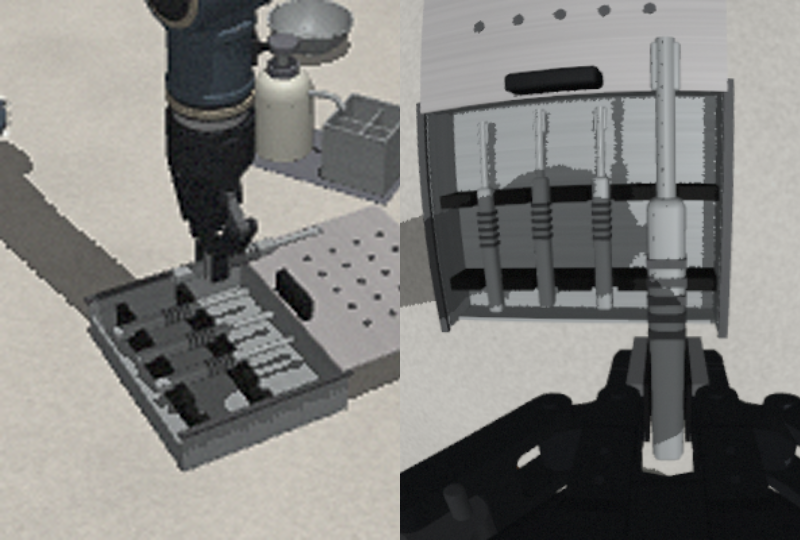

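The instrument stays rigid and horizontal in the grip (wrist view: tip at (663,45), handle end at (668,455)). The scene view agrees. Plan:
1. Lever the handle end up against the jar rim from the +x side.
2. Put the tip into a cell and swing the gripper upright about it.

Going to the jar now and measuring it on the way.

>>> step_arm --pt "-0.04 0 0 0.1" --pt "-0.09 -0.05 -0.05 0.3" --pt "-0.094 -0.295 -0.264 1.01" --pt "-0.094 -0.295 -0.264 1.01" --pt "-0.094 -0.295 -0.264 1.01" --pt "-0.094 -0.295 -0.264 1.01" --pt "-0.094 -0.295 -0.264 1.01" --pt "-0.094 -0.295 -0.264 1.01" --pt "-0.094 -0.295 -0.264 1.01" --pt "-0.094 -0.295 -0.264 1.01" --pt "-0.094 -0.295 -0.264 1.01" --pt "-0.094 -0.295 -0.264 1.01" --pt "-0.094 -0.295 -0.264 1.01"

```text
clock: 14.8
tool_pos: [0.5031, 0.0969, 0.2813]
ee_rot: [[-0.014, 0.001, -1.0], [-0.001, -1.0, -0.001], [-1.0, 0.001, 0.014]]
ft_force: [-1.0, 0.5, -0.5]
finger_gap: 0.133
```

```bash
python3 - <<'E'
from h import *
import pickle
s=manip.sense(); c=manip.camera("wrist"); T=wcam(c,s); print(s["tool_pos"],s["ee_rot"],s["joint_positions"]); pickle.dump((c,T),open("wj.pkl","wb"))
b=[]
for q,z in (("jar",.078),("pump_top",.152)):
  for r in manip.regions_of(c,q)[:3]:
    print(q,round(r["p"],2),np.round(r["centre"],1),r["mask"].sum(),np.round(watz(c,T,r["centre"],z),3)); b.append(r["centre"])
cv2.imwrite("pics/wj.png",c["pixels"])
x,y=[int(v) for v in wproj(c,T,(.52,.18,.078))]; print(x,y)
x0=max(x-90,0);y0=max(y-80,0); print(x0,y0)
cv2.imwrite("pics/wjc.png",cv2.resize(c["pixels"][y0:y0+150,x0:x0+200],None,fx=4,fy=4,interpolation=cv2.INTER_CUBIC))
E
```

```text
[0.50305938 0.0968859  0.28133676] [[-1.35705994e-02  8.89125519e-04 -9.99907520e-01]
 [-1.38113576e-03 -9.99998667e-01 -8.70461995e-04]
 [-9.99906961e-01  1.36919534e-03  1.35718093e-02]] [ -12.3575297     9.6490345    -3.6444912   105.27628643    0.51811505
   65.86409889 -106.11932404]
jar 0.7 [251. 186.] 13158 [0.495 0.175 0.078]
jar 0.63 [ 30.1 164.8] 6009 [0.541 0.557 0.078]
jar 0.27 [509.6 172.9] 601 [ 0.517 -0.153  0.078]
pump_top 0.78 [237.6 271.9] 961 [0.423 0.18  0.152]
pump_top 0.71 [85.5 77.5] 876 [0.637 0.341 0.152]
245 165
155 85
```

View pics/wjc.png

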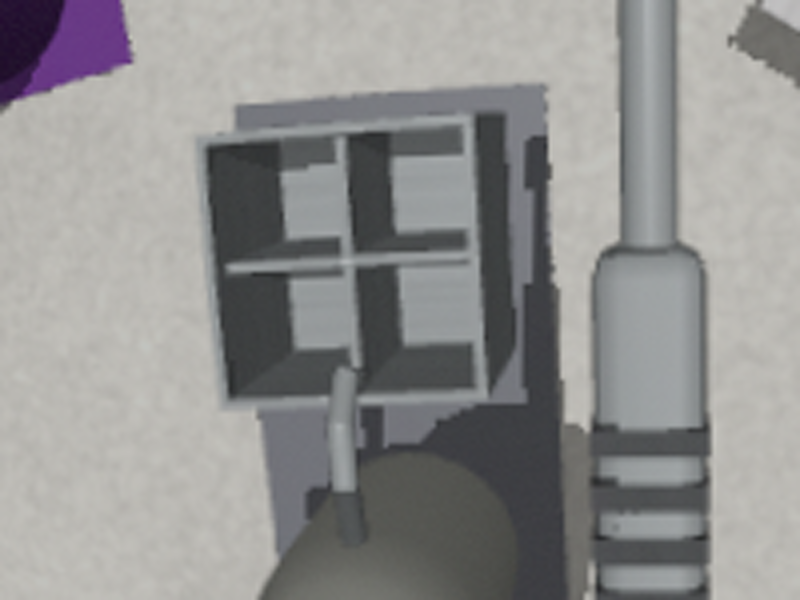

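The jar rim corners in the crop are (198,138), (473,112), (488,398) and (222,406). The pump spout ends over the middle of the −x wall.

```bash
cat > jar.py <<'E'
from h import *
ja=np.radians(0); 
E
python3 - <<'E'
from h import *
import pickle; c,T=pickle.load(open("wj.pkl","rb"))
J=np.array([watz(c,T,(u/4+155,v/4+85),.078) for u,v in ((198,138),(473,112),(488,398),(222,406))]); m=J.mean(0)
print(np.round(J,4),np.round(m,4),[np.round(np.linalg.norm(J[i]-J[i-1]),4) for i in range(4)])
ex=J[0]+J[1]-J[2]-J[3]; ey=J[0]+J[3]-J[1]-J[2]; print(np.degrees(np.arctan2(ex[1],ex[0])),np.degrees(np.arctan2(ey[1],ey[0]))-90)
p=watz(c,T,(237.6,271.9),.152); print("pump",p, np.linalg.norm(p[:2]-m[:2]),np.degrees(np.arctan2(m[1]-p[1],m[0]-p[0])))
# held instrument tip & handle geometry at grasp plane z
z=.2813+.019
for r in [(634.,248),]: pass
h=watz(c,T,(650/4+155,248/4+85),z); t=np.array(T[:3,3]); print("handle start (at z grasp)",h)
E
```

```text
[[0.5754 0.2273 0.078 ]
 [0.579  0.1463 0.078 ]
 [0.497  0.144  0.078 ]
 [0.4954 0.2253 0.078 ]] [0.5367 0.1858 0.078 ] [np.float64(0.08), np.float64(0.0811), np.float64(0.082), np.float64(0.0813)]
1.5073383625822339 1.7960852384468922
pump [0.4233979  0.17960501 0.152     ] 0.11348819304832829 3.1054750294384017
handle start (at z grasp) [0.56693566 0.09764265 0.3003    ]
```

>>> step_arm --pt "0 -0.045 -0.05 -0.03" --pt "0 -0.089 -0.1 -0.03" --pt "0.03 -0.089 -0.1 -0.03" --pt "0.08 -0.089 -0.1 -0.03" --pt "0.13 -0.089 -0.1 -0.03" --pt "0.17 -0.089 -0.1 -0.03" --pt "0.19 -0.089 -0.1 -0.03" --pt "0.2 -0.089 -0.1 -0.03" --pt "0.205 -0.089 -0.1 -0.03" --pt "0.205 -0.089 -0.1 -0.03" --squeeze 20

```text
clock: 15.95
tool_pos: [0.6, 0.1884, 0.0757]
ee_rot: [[-0.012, 0.034, -0.999], [-0.0, -0.999, -0.034], [-1.0, -0.0, 0.012]]
ft_force: [-0.6, 0.2, -0.2]
finger_gap: 0.128
```

>>> step_arm --pt "0.004 0 0 0" --pt "0.008 0 0 0" --pt "0.012 0 0 0" --pt "0.016 0 0 0" --pt "0.019 0 0 0" --pt "0.022 0 0 0" --pt "0.024 0 0 0" --pt "0.024 0 0 0"

```text
clock: 16.75
tool_pos: [0.6026, 0.189, 0.0554]
ee_rot: [[-0.005, 0.034, -0.999], [0.001, -0.999, -0.034], [-1.0, -0.002, 0.005]]
ft_force: [1.0, -1.8, 12.4]
finger_gap: 0.135
```

```bash
python3 - <<'E'
from h import *
import pickle
s=manip.sense(); c=manip.camera("scene"); print(s["tool_pos"],s["ft_force"],s["finger_gap"])
p=np.array(s["tool_pos"])+[0,0,.019]; u=proj(c,p); print(u, [proj(c,p+.114*np.array([np.cos(t),0,-np.sin(t)])).round(0) for t in np.radians([0,20,33,45])])
x,y=u.astype(int)
cv2.imwrite("pics/l1.png",cv2.resize(c["pixels"][y-60:y+60,x-70:x+90],None,fx=5,fy=5,interpolation=cv2.INTER_CUBIC)); print(x-70,y-60)
E
```

```text
[0.6025935  0.18897161 0.05536941] [ 1.00447663 -1.84321114 12.4291308 ] 0.13476276148682495
[349.71427135 199.52657393] [array([380., 208.]), array([377., 217.]), array([373., 222.]), array([369., 225.])]
279 139
```

View pics/l1.png

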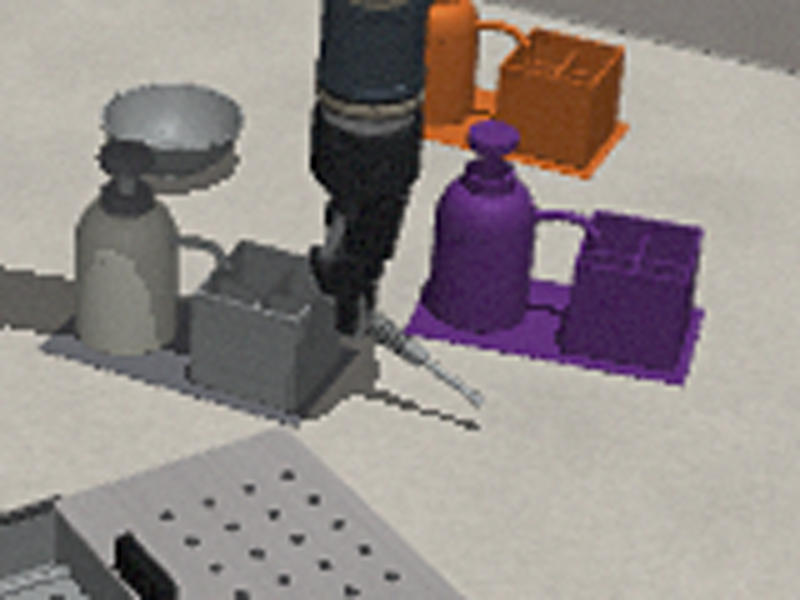

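The lever works: the tip is at crop (480,398), a tilt of about 24°. A little further.

>>> step_arm --pt "0.002 0 0 0" --pt "0.004 0 0 0" --pt "0.005 0 0 0" --pt "0.005 0 0 0" --pt "-0.02 0 0 0" --pt "-0.06 0 0 0" --pt "-0.1 0 0 0" --pt "-0.12 0 0 0" --pt "-0.12 0 0 0" --pt "-0.12 0 0 0"

```text
clock: 17.8
tool_pos: [0.6005, 0.1886, 0.1716]
ee_rot: [[-0.012, 0.035, -0.999], [-0.0, -0.999, -0.035], [-1.0, -0.0, 0.012]]
ft_force: [-0.6, -0.2, -1.9]
finger_gap: 0.132
```

```bash
cat >> h.py <<'E'
from scipy.optimize import least_squares
def held(c,s,view=None):
    "pitch of the held instrument from a scene picture: mask extreme point farthest from the grasp"
    R=np.array(s["ee_rot"]); g=np.array(s["tool_pos"])-.019*R[:,0]; d=-R[:,2]; d[2]=0; d/=np.linalg.norm(d)
    for r in manip.regions_of(c,"inst1_mid")[:3]:
        v,u=np.nonzero(r["mask"]); P=np.c_[u,v]; g2=proj(c,g); k=np.argsort(-np.linalg.norm(P-g2,axis=1))[:6]; tip=P[k].mean(0)
        th=np.radians(np.arange(0,100,1)); Q=np.array([proj(c,g+.113*(d*np.cos(t)-[0,0,np.sin(t)])) for t in th]); e=np.linalg.norm(Q-tip,axis=1); i=e.argmin()
        print("held p",round(r["p"],2),"tip px",tip.round(1),"pitch",i,"err px",e[i].round(1),"grasp px",g2.round(0))
E
python3 - <<'E'
from h import *
s=manip.sense(); c=manip.camera("scene"); print(s["tool_pos"],s["ft_force"],s["finger_gap"]); held(c,s)
E
```

```text
[0.6005294  0.18855928 0.17161492] [-0.55089568 -0.2432762  -1.91101924] 0.13172317247934184
held p 0.56 tip px [370.2 188.2] pitch 35 err px 7.2 grasp px [351. 171.]
```

>>> step_arm --pt "0 0.0255 -0.002 0" --pt "0 0.0255 -0.002 0" --pt "0.02 0.0255 -0.002 0" --pt "0.04 0.0255 -0.002 0" --pt "0.055 0.0255 -0.002 0" --pt "0.0645 0.0255 -0.002 0" --pt "0.0645 0.0255 -0.002 0" --pt "0.0645 0.0255 -0.002 0"

```text
clock: 18.7
tool_pos: [0.6029, 0.1633, 0.1069]
ee_rot: [[-0.013, 0.035, -0.999], [-0.0, -0.999, -0.035], [-1.0, -0.0, 0.013]]
ft_force: [0.4, -0.4, 0.7]
finger_gap: 0.134
```

```bash
python3 - <<'E'
from h import *
s=manip.sense(); c=manip.camera("scene"); print(s["tool_pos"],s["ft_force"],s["finger_gap"]); held(c,s)
x,y=proj(c,s["tool_pos"]).astype(int)
cv2.imwrite("pics/l2.png",cv2.resize(c["pixels"][y-60:y+60,x-70:x+70],None,fx=5,fy=5,interpolation=cv2.INTER_CUBIC)); print(x-70,y-60)
E
```

```text
[0.60293214 0.16334429 0.10689488] [ 0.36203381 -0.35956263  0.72199755] 0.13366643294624647
277 135
```

View pics/l2.png

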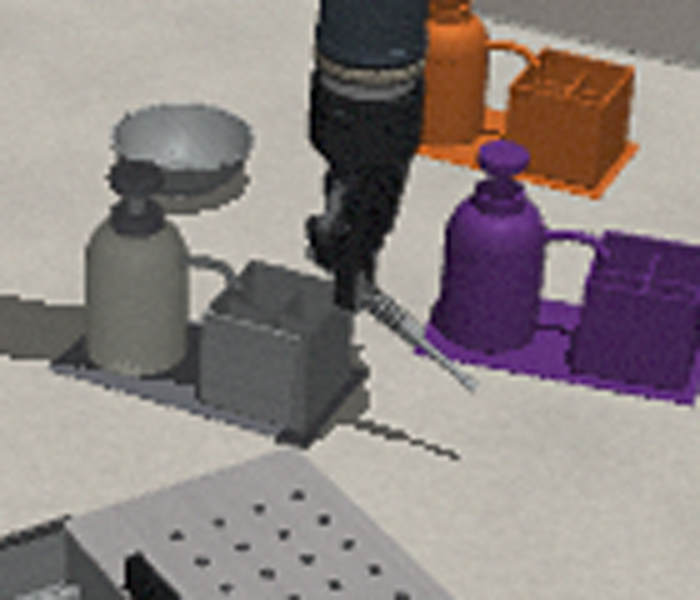

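The tip points away from the robot here, so before inserting I must half-turn the tool above the jar. I'll lift, turn, then go down into the −x/−y cell from the +x side.

>>> step_arm --pt "-0.05 0 0 0" --pt "-0.08 0 0 -0.3" --pt "-0.08 0 0 -1" --pt "-0.08 0 0 -1.5" --pt "-0.08 0 0 -2" --pt "-0.08 0 0 -2.5" --pt "-0.08 0 0 -3.14" --pt "-0.08 0 0 -3.14" --pt "-0.08 0 0 -3.14" --pt "-0.08 0 0 -3.14" --pt "-0.08 0 0 -3.14" --pt "-0.08 0 0 -3.14" --pt "-0.08 0 0 -3.14" --pt "-0.08 0 0 -3.14" --pt "-0.08 0 0 -3.14" --pt "-0.08 0 0 -3.14" --pt "-0.08 0 0 -3.14" --pt "-0.08 0 0 -3.14" --pt "-0.08 0 0 -3.14" --pt "-0.08 0 0 -3.14"

```text
clock: 20.8
tool_pos: [0.6042, 0.163, 0.1878]
ee_rot: [[-0.011, 0.249, 0.968], [-0.001, 0.969, -0.249], [-1.0, -0.003, -0.011]]
ft_force: [0.0, -0.1, -0.6]
finger_gap: 0.133
```

>>> step_arm --pt "0 0 0 -0.5" --pt "0 0 0 -0.5" --pt "0 0 0 -0.5" --pt "0 0 0 -0.5"

```text
clock: 21.2
tool_pos: [0.6042, 0.1628, 0.1876]
ee_rot: [[-0.012, -0.243, 0.97], [-0.0, 0.97, 0.243], [-1.0, 0.002, -0.012]]
ft_force: [0.9, -0.6, -0.8]
finger_gap: 0.134
```

```bash
python3 - <<'E'
from h import *
import pickle
s=manip.sense(); c=manip.camera("scene"); print(s["tool_pos"],s["ee_rot"],s["joint_positions"][6]); held(c,s)
c=manip.camera("wrist");T=wcam(c,s)
for r in manip.regions_of(c,"inst1_mid")[:2]:
    v,u=np.nonzero(r["mask"]); k=np.argsort(v)[:8]; print(r["p"],u[k].mean(),v[k].mean())
    R=np.array(s["ee_rot"]);g=np.array(s["tool_pos"])-.019*R[:,0]
    for t in np.radians([20,25,30,35,40,45]): print(np.degrees(t).round(),wproj(c,T,g+.113*(-R[:,2]*np.cos(t)+R[:,0]*np.sin(t))).round(1))
E
```

```text
[0.60424877 0.16283101 0.1875848 ] [[-1.17827734e-02 -2.43229715e-01  9.69897145e-01]
 [-4.51207602e-04  9.69965674e-01  2.43241419e-01]
 [-9.99930479e-01  2.42843356e-03 -1.15386328e-02]] 63.25070640120504
held p 0.4 tip px [333.8 176.3] pitch 40 err px 13.7 grasp px [349. 170.]
held p 0.24 tip px [258.  275.2] pitch 53 err px 110.4 grasp px [349. 170.]
0.74 317.5 80.125
20.0 [317.2  54.4]
25.0 [317.3  64.1]
30.0 [317.3  74.1]
35.0 [317.3  84.5]
40.0 [317.3  95. ]
45.0 [317.4 105.8]
```

The wrist view gives a pitch of 33°. Correcting the yaw and inserting.

>>> step_arm --pt "0 0.006 0.001 0.1" --pt "0.02 0.006 0.001 0.21" --pt "0.04 0.006 0.001 0.21" --pt "0.06 0.006 0.001 0.21" --pt "0.075 0.006 0.001 0.21" --pt "0.081 0.006 0.001 0.21" --pt "0.081 0.006 0.001 0.21" --pt "0.081 0.006 0.001 0.21"

```text
clock: 22.2
tool_pos: [0.6027, 0.1696, 0.1066]
ee_rot: [[-0.012, -0.033, 0.999], [0.0, 0.999, 0.033], [-1.0, 0.001, -0.012]]
ft_force: [0.0, -0.4, -0.1]
finger_gap: 0.131
```

```bash
python3 - <<'E'
from h import *
s=manip.sense(); print(s["tool_pos"],s["ee_rot"],s["ft_force"]); c=manip.camera("scene"); t=manip.camera("top"); w=manip.camera("wrist")
x,y=proj(c,(.54,.18,.1)).astype(int)
a=cv2.resize(c["pixels"][y-45:y+45,x-45:x+45],(450,450),interpolation=cv2.INTER_CUBIC)
b=cv2.resize(w["pixels"][60:280,215:415],(350,450)); cv2.imwrite("pics/l3.png",np.hstack([a,b[:450]]))
E
```

```text
[0.60271481 0.16960265 0.10659168] [[-1.19640554e-02 -3.27741286e-02  9.99391174e-01]
 [ 1.41894130e-04  9.99462641e-01  3.27781710e-02]
 [-9.99928418e-01  5.33967594e-04 -1.19529759e-02]] [ 0.03018634 -0.39941752 -0.06964722]
```

View pics/l3.png

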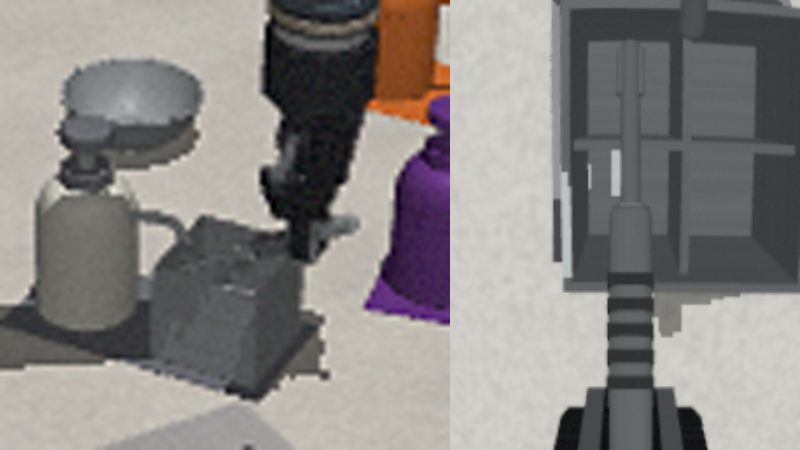

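The wrist view shows the tip inside the −x/−y cell (upper left), clear of the spout. Now the arc about the tip.

>>> step_arm --pt "-0.004 0 -0.006 0" --pt "-0.009 0 -0.011 0" --pt "-0.014 0 -0.016 0" --pt "-0.019 0 -0.022 0" --pt "-0.024 0 -0.029 0" --pt "-0.029 0 -0.035 0" --pt "-0.034 0 -0.042 0" --pt "-0.038 0 -0.049 0" --pt "-0.041 0 -0.056 0" --pt "-0.043 0 -0.063 0" --pt "-0.043 0 -0.066 0" --pt "-0.043 0 -0.066 0"

```text
clock: 23.55
tool_pos: [0.5395, 0.1678, 0.1523]
ee_rot: [[-0.005, -0.033, 0.999], [0.002, 0.999, 0.033], [-1.0, 0.002, -0.005]]
ft_force: [6.8, 0.9, 1.0]
finger_gap: 0.132
```

```bash
cat >> h.py <<'E'
def wpitch(s,w):
    T=wcam(w,s); R=np.array(s["ee_rot"]); g=np.array(s["tool_pos"])-.019*R[:,0]; th=np.radians(np.arange(0,95,1)); Q=np.array([wproj(w,T,g+.113*(-R[:,2]*np.cos(t)+R[:,0]*np.sin(t))) for t in th])
    for r in manip.regions_of(w,"inst1_mid")[:3]:
        v,u=np.nonzero(r["mask"]); k=np.argsort(v)[:8]; tip=np.array([u[k].mean(),v[k].mean()]); e=np.linalg.norm(Q-tip,axis=1); i=e.argmin()
        print("p",round(r["p"],2),"tip",tip.round(1),"pitch",i,"err",e[i].round(1),"area",r["mask"].sum())
E
python3 - <<'E'
from h import *
s=manip.sense(); print(s["tool_pos"],s["ft_force"],s["finger_gap"]); w=manip.camera("wrist"); wpitch(s,w); cv2.imwrite("pics/l4.png",w["pixels"])
E
```

```text
[0.53954701 0.16782146 0.1523419 ] [6.82836165 0.88143525 1.03357587] 0.13169323427484575
p 0.62 tip [316.5 164. ] pitch 71 err 0.6 area 3987
```

>>> step_arm --pt "0.008 0 -0.002 0" --pt "0.016 0 -0.004 0" --pt "0.024 0 -0.007 0" --pt "0.032 0 -0.01 0" --pt "0.04 0 -0.012 0" --pt "0.047 0 -0.014 0" --pt "0.051 0 -0.014 0" --pt "0.051 0 -0.014 0"

```text
clock: 24.45
tool_pos: [0.5235, 0.1671, 0.0998]
ee_rot: [[-0.01, -0.033, 0.999], [0.001, 0.999, 0.033], [-1.0, 0.001, -0.01]]
ft_force: [2.3, 1.0, -0.4]
finger_gap: 0.133
```

```bash
python3 - <<'E'
from h import *
s=manip.sense(); print(s["tool_pos"],s["ft_force"],s["finger_gap"]); w=manip.camera("wrist"); wpitch(s,w); cv2.imwrite("pics/l5.png",w["pixels"])
E
```

```text
[0.52350305 0.16705424 0.09983869] [ 2.34767648  1.01916417 -0.36844754] 0.13324460315935976
p 0.75 tip [315.2 207.4] pitch 90 err 2.1 area 3337
p 0.59 tip [  0.9 129.1] pitch 55 err 316.1 area 21040
```

>>> step_arm --pt "0 0 0 0" --pt "0 0 0 0" --pt "0 0 0 0" --pt "-0.02 0 0 0" --pt "-0.05 0 0 0" --pt "-0.1 0 0 0" --pt "-0.15 0 0 0" --pt "-0.18 0 0 0" --pt "-0.18 0 0 0" --pt "-0.18 0 0 0" --claw 0.25

```text
clock: 25.55
tool_pos: [0.5239, 0.1665, 0.2787]
ee_rot: [[-0.014, -0.033, 0.999], [-0.001, 0.999, 0.033], [-1.0, -0.001, -0.014]]
ft_force: [-0.6, -0.1, -0.5]
finger_gap: 0.252
```

```bash
python3 - <<'E'
from geo import *
s=manip.sense(); print(s["tool_pos"],s["joint_positions"][6]); w=manip.camera("wrist"); c=manip.camera("scene"); T=wcam(w,s)
for n,k in (("w",w),("s",c)):
  for r in manip.regions_of(k,"inst1_mid")[:5]: print(n,round(r["p"],2),np.round(r["centre"],1),r["mask"].sum())
x,y=proj(c,(.54,.18,.1)).astype(int)
a=cv2.resize(c["pixels"][y-45:y+45,x-45:x+45],(400,400),interpolation=cv2.INTER_CUBIC)
b=cv2.resize(w["pixels"][80:300,217:417],(400,440))[:400]; cv2.imwrite("pics/l6.png",np.hstack([a,b]))
for k in "CBA":
    P=f(*I[k][2],.031);Q=f(*I[k][0],.031); m=P+(Q-P)*.038/.15; print(k,m.round(4)); m[2]=.12; 
    if k=="C": shift(m,-32)
E
```

```text
[0.52387992 0.16649346 0.27871282] 54.73328536029389
w 0.67 [316.9 205.9] 802
s 0.45 [330.5 191.9] 80
C [ 0.569  -0.2575  0.031 ]
shift [0.1569, -0.4248, 0.0339] turn -0.9791 j7 54.7
B [ 0.5301 -0.2314  0.031 ]
A [ 0.4893 -0.2127  0.031 ]
```

View pics/l6.png

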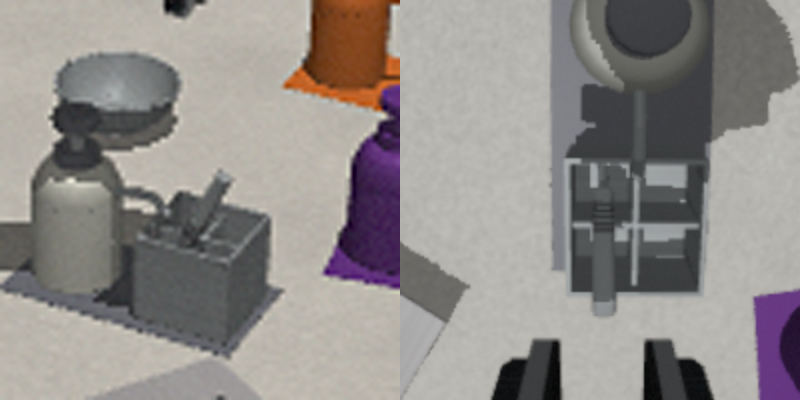

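Instrument 1 stands in the −x/−y cell but leans about 25° towards +x, over the neighbouring cell. I'll nudge its handle over to the −x side with closed fingers before going on.

>>> step_arm --pt "0 -0.005 0.05 0" --pt "0 -0.008 0.1 0" --pt "0.05 -0.008 0.1 0" --pt "0.1 -0.008 0.1 0" --pt "0.145 -0.008 0.1 0" --pt "0.155 -0.008 0.1 0" --pt "0.155 -0.008 0.1 0" --pt "0.155 -0.008 0.085 0" --pt "0.155 -0.007 0.07 0" --pt "0.155 -0.007 0.055 0" --pt "0.155 -0.006 0.04 0" --pt "0.155 -0.006 0.028 0" --pt "0.155 -0.006 0.018 0" --pt "0.155 -0.006 0.01 0" --pt "0.155 -0.006 0.002 0" --pt "0.155 -0.006 -0.004 0" --pt "0.155 -0.006 -0.004 0" --pt "0.155 -0.006 0.03 0" --pt "0.1 -0.006 0.03 0" --pt "0.05 -0.006 0.03 0" --claw 0

```text
clock: 27.75
tool_pos: [0.5541, 0.1608, 0.2219]
ee_rot: [[-0.02, -0.032, 0.999], [0.001, 0.999, 0.032], [-1.0, 0.001, -0.02]]
ft_force: [0.8, 0.6, -0.0]
finger_gap: -0.002
```

```bash
python3 - <<'E'
from geo import *
s=manip.sense(); print(s["tool_pos"]); c=manip.camera("scene"); w=manip.camera("wrist"); T=wcam(w,s)
for n,k in (("w",w),("s",c)):
  for r in manip.regions_of(k,"inst1_mid")[:5]:
    v,u=np.nonzero(r["mask"]); print(n,round(r["p"],2),np.round(r["centre"],1),r["mask"].sum(),u.min(),u.max(),v.min(),v.max())
print("scene: upright axis px",[proj(c,(.5176,.1653,z)).round(1) for z in (.08,.15)],"lean+x top",proj(c,(.57,.165,.14)).round(1),"lean-x",proj(c,(.475,.165,.14)).round(1))
cv2.imwrite("pics/l7w.png",w["pixels"])
m=np.array([.569,-.2575,.12]); shift(m,-32)
E
```

```text
[0.55409114 0.16084798 0.22194605]
w 0.71 [326.3 136.8] 294 316 335 129 144
s 0.64 [322.8 189.4] 95 320 324 176 198
scene: upright axis px [array([325.2, 194.9]), array([325.7, 177.7])] lean+x top [339.1 184.1] lean-x [314.9 177.2]
shift [0.1042, -0.4197, 0.0017] turn -0.9797 j7 52.6
```

Instrument 1 now stands almost upright. Next I go back to the tray, at the pose of the earlier tray picture, to check nothing has been knocked.

```bash
python3 - <<'E'
from h import *
shift((.5874,-.1857,.2604),-32.97)
E
```

```text
shift [-0.0364, -0.3484, 0.0209] turn -0.9628 j7 52.6
```

>>> step_arm --pt "-0.036 -0.03 0.02 0.3" --pt "-0.036 -0.348 0.021 2.179" --pt "-0.036 -0.348 0.021 2.179" --pt "-0.036 -0.348 0.021 2.179" --pt "-0.036 -0.348 0.021 2.179" --pt "-0.036 -0.348 0.021 2.179" --pt "-0.036 -0.348 0.021 2.179" --pt "-0.036 -0.348 0.021 2.179" --pt "-0.036 -0.348 0.021 2.179" --pt "-0.036 -0.348 0.021 2.179" --pt "-0.036 -0.348 0.021 2.179" --pt "-0.036 -0.348 0.021 2.179" --pt "-0.036 -0.348 0.021 2.179" --pt "-0.036 -0.348 0.021 2.179" --pt "-0.036 -0.348 0.021 2.179" --pt "-0.036 -0.348 0.021 2.179" --pt "-0.036 -0.348 0.021 2.179" --pt "-0.036 -0.348 0.021 2.179" --pt "-0.036 -0.348 0.021 2.179" --claw 0.38

```text
clock: 29.85
tool_pos: [0.5867, -0.1856, 0.2588]
ee_rot: [[-0.014, 0.839, -0.543], [-0.0, -0.544, -0.839], [-1.0, -0.011, 0.008]]
ft_force: [-0.0, 0.3, 0.4]
finger_gap: 0.379
```

```bash
cat > chk.py <<'E'
from geo import *
s=manip.sense(); w=manip.camera("wrist"); Tn=wcam(w,s); print(s["tool_pos"].round(4),s["ee_rot"][:,1].round(3),s["joint_positions"][6])
g0=cv2.cvtColor(c["pixels"],6).astype(float); g1=cv2.cvtColor(w["pixels"],6).astype(float)
cv2.imwrite("pics/chk.png",w["pixels"])
# template match of each instrument's handle (mid part) from the first tray picture
for k,v in I.items():
    (x0,y0),(x1,y1)=[(p[0]/3+200,p[1]/3+60) for p in (v[1],v[2])]
    xa,xb,ya,yb=int((x0+x1)/2-9),int((x0+x1)/2+9),int(y0-12),int(y1-2)
    t=g0[ya:yb,xa:xb].astype(np.uint8); S=g1[ya-30:yb+15,xa-25:xb+25].astype(np.uint8)
    m=cv2.matchTemplate(S,t,cv2.TM_CCOEFF_NORMED); _,q,_,l=cv2.minMaxLoc(m); print(k,"score",round(q,2),"moved px",l[0]-25,l[1]-30)
def tgt(k,z=.014,off=.038):
    P=f(*I[k][2],.031);Q=f(*I[k][0],.031); m=P+(Q-P)*off/.15; m[2]=z; return m
E
python3 - <<'E'
from chk import *
shift(tgt("C",.08),-32.3); shift(tgt("C"),-32.3)
E
```

```text
[ 0.5867 -0.1856  0.2588] [ 0.839 -0.544 -0.011] -25.884221373122568
A score 0.97 moved px 0 0
B score 0.96 moved px 0 0
C score 0.95 moved px 1 0
D score 0.37 moved px 0 0
shift [0.1792, 0.0261, 0.0687] turn -0.0111 j7 -25.9
shift [0.2452, 0.0269, 0.0682] turn -0.0111 j7 -25.9
```

Nothing has moved. Picking C.

>>> step_arm --pt "0.05 0.027 0.05 -0.01" --pt "0.1 0.027 0.069 -0.01" --pt "0.15 0.027 0.069 -0.01" --pt "0.18 0.027 0.069 -0.01" --pt "0.2 0.027 0.069 -0.01" --pt "0.22 0.027 0.069 -0.01" --pt "0.235 0.027 0.069 -0.01" --pt "0.243 0.027 0.069 -0.01" --pt "0.243 0.027 0.069 -0.01"

```text
clock: 30.8
tool_pos: [0.5684, -0.258, 0.0157]
ee_rot: [[-0.014, 0.844, -0.535], [0.0, -0.535, -0.845], [-1.0, -0.012, 0.008]]
ft_force: [-0.4, -0.4, -0.4]
finger_gap: 0.38
```

>>> step_arm --pt "0 0 0 0" --pt "0 0 0 0" --pt "0 0 0 0" --pt "0 0 0 0" --pt "0 0 0 0" --pt "-0.02 0 0 0" --pt "-0.05 0 0 0" --pt "-0.1 0 0 0" --pt "-0.15 0 0 0" --pt "-0.2 0 0 0" --pt "-0.24 0 0 0" --pt "-0.24 0 0 0" --claw 0 --squeeze 25

```text
clock: 32.0
tool_pos: [0.5751, -0.2589, 0.2634]
ee_rot: [[-0.002, 0.844, -0.536], [-0.005, -0.536, -0.844], [-1.0, 0.001, 0.005]]
ft_force: [0.2, 0.1, -0.0]
finger_gap: 0.127
```

```bash
python3 - <<'E'
from h import *
s=manip.sense(); print(s["tool_pos"],s["finger_gap"]); w=manip.camera("wrist"); wpitch(s,w)
shift((.600,.195,.255),-88.2)
E
```

```text
[ 0.57513136 -0.25890102  0.263389  ] 0.12727713133877222
shift [0.0011, -0.219, -0.3977] turn 0.974 j7 -18.4
```

>>> step_arm --pt "0 0 0 0" --pt "0 0 0 0"

```text
clock: 32.3
tool_pos: [0.5709, -0.2578, 0.2542]
ee_rot: [[-0.017, 0.844, -0.536], [0.001, -0.536, -0.844], [-1.0, -0.015, 0.008]]
ft_force: [0.0, 0.1, -0.3]
finger_gap: 0.131
```

```bash
python3 - <<'E'
from h import *
s=manip.sense(); print(s["tool_pos"],s["ee_rot"][:,0],s["finger_gap"],s["ft_force"]); w=manip.camera("wrist"); wpitch(s,w); c=manip.camera("scene"); held(c,s)
shift((.600,.195,.255),-88.2)
x,y=proj(c,s["tool_pos"]).astype(int)
a=cv2.resize(c["pixels"][y-60:y+60,x-60:x+60],(400,400),interpolation=cv2.INTER_CUBIC)
b=cv2.resize(w["pixels"][:,120:520],(400,400)); cv2.imwrite("pics/p2.png",np.hstack([a,b]))
E
```

```text
[ 0.57090293 -0.25778427  0.25420434] [-0.01696214  0.00103403 -0.9998556 ] 0.1311457263144122 [ 0.00322099  0.10791381 -0.33959564]
held p 0.72 tip px [249.5 268.5] pitch 99 err px 28.0 grasp px [271. 211.]
shift [0.0001, -0.2186, -0.3977] turn 0.9742 j7 -18.4
```

>>> step_arm --pt "0 -0.222 -0.405 0.974" --pt "0 -0.222 -0.405 0.974" --pt "0 -0.222 -0.405 0.974" --pt "0 -0.222 -0.405 0.974" --pt "0 -0.222 -0.405 0.974" --pt "0 -0.222 -0.405 0.974" --pt "0 -0.222 -0.405 0.974" --pt "0 -0.222 -0.405 0.974" --pt "0 -0.222 -0.405 0.974" --pt "0 -0.222 -0.405 0.974" --pt "0 -0.222 -0.405 0.974" --pt "0 -0.222 -0.405 0.974" --pt "0 -0.222 -0.405 0.974" --pt "0 -0.222 -0.405 0.974" --squeeze 20

```text
clock: 33.9
tool_pos: [0.6018, 0.2008, 0.2558]
ee_rot: [[-0.013, 0.029, -1.0], [-0.001, -1.0, -0.029], [-1.0, 0.001, 0.013]]
ft_force: [0.7, -0.4, 0.1]
finger_gap: 0.134
```

```bash
python3 - <<'E'
from h import *
s=manip.sense(); print(s["tool_pos"],s["ee_rot"][:,0],s["finger_gap"]); w=manip.camera("wrist"); wpitch(s,w); shift((.600,.203,.0757),-88.2)
E
```

```text
[0.60180996 0.20075986 0.25575395] [-0.01324359 -0.00133944 -0.9999114 ] 0.13432489912964082
p 0.43 tip [340.2 239.4] pitch 94 err 29.1 area 83
shift [0.1802, -0.0018, -0.0007] turn -0.0022 j7 -116.5
```

```bash
python3 - <<'E'
from h import *
s=manip.sense(); w=manip.camera("wrist"); T=wcam(w,s); R=np.array(s["ee_rot"]); g=np.array(s["tool_pos"])-.019*R[:,0]; G=cv2.cvtColor(w["pixels"],6)
for L in (.04,.09,.113):
    p=wproj(w,T,g-L*R[:,2]); print(L,p.round(1),G[int(p[1]),int(p[0])-40:int(p[0])+41:4])
E
```

```text
0.04 [319.  203.2] [105 108  77  59  63  61  36 135 152 156 157 159 145  39  73  73  73  73
  71  73  73]
0.09 [319.1  81.4] [175 182 180 176 178 181 181 176 115 151 151 115 176 183 177 183 184 188
 184 176 182]
0.113 [319.2  26.4] [179 181 175 178 178 180 175 181 134 152 146 162 182 180 179 181 179 183
 176 180 180]
```

It is held horizontally. Levering now.

>>> step_arm --pt "0.05 -0.002 0 0" --pt "0.1 -0.002 0 0" --pt "0.145 -0.002 0 0" --pt "0.17 -0.002 0 0" --pt "0.18 -0.002 0 0" --pt "0.184 -0.002 0 0" --pt "0.188 -0.002 0 0" --pt "0.192 -0.002 0 0" --pt "0.196 -0.002 0 0" --pt "0.2 -0.002 0 0" --pt "0.204 -0.002 0 0" --pt "0.207 -0.002 0 0" --pt "0.209 -0.002 0 0" --pt "0.209 -0.002 0 0"

```text
clock: 35.45
tool_pos: [0.6029, 0.2056, 0.0523]
ee_rot: [[-0.004, 0.031, -1.0], [0.002, -1.0, -0.031], [-1.0, -0.002, 0.003]]
ft_force: [-0.4, -1.2, 11.4]
finger_gap: 0.133
```

>>> step_arm --pt "-0.03 0 0 0" --pt "-0.08 0 0 0" --pt "-0.13 0 0 -0.15" --pt "-0.165 0 0 -0.5" --pt "-0.165 0 0 -1" --pt "-0.165 0 0 -1.5" --pt "-0.165 0 0 -2" --pt "-0.165 0 0 -2.5" --pt "-0.165 0 0 -3.14" --pt "-0.165 0 0 -3.14" --pt "-0.165 0 0 -3.14" --pt "-0.165 0 0 -3.14" --pt "-0.165 0 0 -3.14" --pt "-0.165 0 0 -3.14" --pt "-0.165 0 0 -3.14" --pt "-0.165 0 0 -3.14" --pt "-0.165 0 0 -3.14" --pt "-0.165 0 0 -3.14" --pt "-0.165 0 0 -3.14" --pt "-0.165 0 0 -3.14"

```text
clock: 37.45
tool_pos: [0.6019, 0.2048, 0.2141]
ee_rot: [[-0.009, 0.394, 0.919], [-0.0, 0.919, -0.394], [-1.0, -0.004, -0.008]]
ft_force: [1.0, 0.3, -1.4]
finger_gap: 0.131
```

>>> step_arm --pt "0 0 0 -0.35" --pt "0 0 0 -0.35" --pt "0 0 0 -0.35" --pt "0 0 0 -0.35"

```text
clock: 37.85
tool_pos: [0.6018, 0.2047, 0.2136]
ee_rot: [[-0.01, 0.062, 0.998], [0.0, 0.998, -0.062], [-1.0, -0.0, -0.01]]
ft_force: [-0.7, 0.1, -0.6]
finger_gap: 0.134
```

```bash
python3 - <<'E'
from h import *
s=manip.sense(); print(s["tool_pos"],s["ee_rot"][:,1],s["finger_gap"]); w=manip.camera("wrist"); wpitch(s,w)
shift((.6026,.2085,.107),92)
E
```

```text
[0.60182814 0.20470136 0.21361961] [ 6.15510002e-02  9.98103861e-01 -3.95836904e-04] 0.1337011235830917
p 0.95 tip [258.2  70.4] pitch 28 err 58.4 area 766
shift [0.1061, 0.0039, 0.002] turn -0.097 j7 38.9
```

```bash
cat >> h.py <<'E'
def tipscan(s,w):
    T=wcam(w,s); R=np.array(s["ee_rot"]); g=np.array(s["tool_pos"])-.019*R[:,0]; G=cv2.GaussianBlur(cv2.cvtColor(w["pixels"],6),(3,3),0).astype(int)
    for t in range(0,80,3):
        p=wproj(w,T,g+.112*(-R[:,2]*np.cos(np.radians(t))+R[:,0]*np.sin(np.radians(t)))); x,y=p.round().astype(int); print(t,y,G[y,x-16:x+17:3])
E
python3 - <<'E'
from h import *
s=manip.sense(); w=manip.camera("wrist"); tipscan(s,w)
E
```

```text
0 23 [94 87 85 83 80 78 74 75 73 74 86]
3 28 [84 82 81 79 77 75 75 75 74 74 74]
6 32 [80 79 78 76 75 75 75 75 75 74 75]
9 37 [76 75 75 74 75 76 75 75 73 74 74]
12 42 [75 75 75 75 75 75 74 74 73 74 74]
15 47 [75 75 75 75 75 75 75 74 74 74 74]
18 53 [76 75 75 74 74 74 75 75 74 74 73]
21 58 [74 74 74 74 74 74 73 74 74 74 74]
24 64 [74 74 74 74 74 74 74 74 74 74 74]
27 70 [74 73 74 74 73 74 74 73 74 73 74]
30 76 [74 73 74 73 74 74 74 74 73 73 74]
33 82 [86 88 93 93 85 93 92 84 96 95 95]
36 88 [57 58 57 78 90 94 93 89 79 57 65]
39 94 [97 98 99 92 90 94 93 87 91 91 61]
42 101 [98 98 98 92 90 94 93 88 92 98 59]
45 107 [ 96 151 160 101  81  94  93  81  89  97  66]
48 114 [ 99  99 151 134  92  94  93  84  97  97  75]
51 120 [97 97 97 96 85 94 93 83 97 98 81]
54 127 [171 173 164 108  86  94  93  82  96  97  90]
57 133 [90 96 96 99 86 94 94 82 95 96 93]
60 140 [82 95 95 95 85 94 94 82 93 94 93]
63 147 [73 96 97 98 85 94 94 82 97 99 99]
66 154 [ 64  94  94  94  85  94  93  83  94 101  95]
69 160 [61 72 70 76 83 87 87 83 76 70 69]
72 167 [67 67 82 91 95 95 95 94 92 82 82]
75 174 [186 187  91  91  95  95  95  95  92  83 194]
78 181 [200 190  89  92  94  96  96  95  93  83 191]
```

Tip found at about 34° of pitch, same as before. Inserting in the −x/+y cell.

>>> step_arm --pt "0 0.004 0.002 -0.097" --pt "0.03 0.004 0.002 -0.097" --pt "0.06 0.004 0.002 -0.097" --pt "0.085 0.004 0.002 -0.097" --pt "0.1 0.004 0.002 -0.097" --pt "0.106 0.004 0.002 -0.097" --pt "0.106 0.004 0.002 -0.097" --pt "0.106 0.004 0.002 -0.097"

```text
clock: 38.8
tool_pos: [0.6023, 0.2093, 0.1071]
ee_rot: [[-0.011, -0.037, 0.999], [0.001, 0.999, 0.037], [-1.0, 0.001, -0.011]]
ft_force: [-0.4, 0.7, -0.8]
finger_gap: 0.13
```

```bash
python3 - <<'E'
from h import *
s=manip.sense(); w=manip.camera("wrist"); print(s["tool_pos"],s["ee_rot"][:,1],s["ft_force"],s["finger_gap"]); wpitch(s,w)
E
```

```text
[0.60232372 0.20929156 0.10710557] [-3.67922591e-02  9.99322497e-01  9.36628588e-04] [-0.4327279   0.65695105 -0.84591644] 0.13046555516587782
p 0.74 tip [213.2  15.6] pitch 0 err 103.3 area 3140
```

>>> step_arm --pt "-0.004 0 -0.006 0" --pt "-0.009 0 -0.011 0" --pt "-0.014 0 -0.016 0" --pt "-0.019 0 -0.022 0" --pt "-0.024 0 -0.029 0" --pt "-0.029 0 -0.035 0" --pt "-0.034 0 -0.042 0" --pt "-0.038 0 -0.049 0" --pt "-0.041 0 -0.056 0" --pt "-0.043 0 -0.063 0" --pt "-0.043 0 -0.066 0"

```text
clock: 40.0
tool_pos: [0.5393, 0.207, 0.1527]
ee_rot: [[-0.004, -0.037, 0.999], [0.002, 0.999, 0.037], [-1.0, 0.002, -0.004]]
ft_force: [5.5, -0.9, 3.6]
finger_gap: 0.132
```

```bash
python3 - <<'E'
from h import *
s=manip.sense(); w=manip.camera("wrist"); print(s["tool_pos"],s["ft_force"],s["finger_gap"]); wpitch(s,w)
E
```

```text
[0.53929334 0.20695357 0.15271528] [ 5.51308513 -0.89603511  3.58633162] 0.13177260427030954
p 0.76 tip [260.5 161. ] pitch 70 err 56.6 area 1116
```

>>> step_arm --pt "0.008 0 -0.002 0" --pt "0.016 0 -0.004 0" --pt "0.024 0 -0.007 0" --pt "0.032 0 -0.01 0" --pt "0.04 0 -0.012 0" --pt "0.047 0 -0.015 0" --pt "0.051 0 -0.016 0" --pt "0.051 0 -0.016 0"

```text
clock: 40.9
tool_pos: [0.5205, 0.2058, 0.0996]
ee_rot: [[-0.011, -0.037, 0.999], [0.0, 0.999, 0.037], [-1.0, 0.001, -0.011]]
ft_force: [5.0, 0.9, -1.5]
finger_gap: 0.134
```

>>> step_arm --pt "0 0 0 0" --pt "0 0 0 0" --pt "0 0 0 0" --pt "-0.02 0 0 0" --pt "-0.07 0 0 0" --pt "-0.12 0 0 0" --pt "-0.14 0 0 0" --pt "-0.14 0 0.05 0" --pt "-0.14 0 0.1 0" --pt "-0.14 0 0.1 0" --claw 0.25

```text
clock: 41.9
tool_pos: [0.6265, 0.207, 0.2356]
ee_rot: [[-0.014, -0.03, 0.999], [0.001, 1.0, 0.03], [-1.0, 0.001, -0.014]]
ft_force: [-0.1, -0.8, -0.7]
finger_gap: 0.249
```

```bash
cat > st.py <<'E'
from h import *
s=manip.sense(); print(s["tool_pos"],s["ee_rot"][:,1],s["finger_gap"])
c=manip.camera("scene")
for r in manip.regions_of(c,"inst1_mid")[:5]:
    v,u=np.nonzero(r["mask"]); print(round(r["p"],2),np.round(r["centre"],1),r["mask"].sum(),"top",u[v<=v.min()+1].mean(),v.min(),"bot",u[v>=v.max()-1].mean(),v.max())
x,y=proj(c,(.54,.18,.1)).astype(int)
cv2.imwrite("pics/st.png",cv2.resize(c["pixels"][y-45:y+45,x-45:x+45],(540,540),interpolation=cv2.INTER_CUBIC))
for n,p in (("-x-y",(.5176,.1653)),("-x+y",(.5162,.2049)),("+x-y",(.5572,.1667)),("+x+y",(.5558,.2063))): print(n,[proj(c,(*p,z)).round(1) for z in (.08,.15)])
E
python3 st.py
```

```text
[0.62650764 0.20701014 0.23561606] [-2.98662193e-02  9.99553487e-01  9.13709667e-04] 0.2485423158029478
0.42 [323.  186.2] 91 top 321.2857142857143 176 bot 322.6 198
0.35 [313.5 202.4] 1780 top 303.73333333333335 168 bot 334.52941176470586 222
-x-y [array([325.2, 194.9]), array([325.7, 177.7])]
-x+y [array([330. , 189.8]), array([330.6, 172.8])]
+x-y [array([335.4, 197.7]), array([336.1, 180.4])]
+x+y [array([340. , 192.5]), array([340.8, 175.4])]
```

>>> step_arm --pt "0.05 0.001 0 0" --pt "0.1 0.001 0 0" --pt "0.112 0.001 0 0" --pt "0.112 0.001 0 0" --pt "0.112 0.002 -0.015 0" --pt "0.112 0.002 -0.03 0" --pt "0.112 0.003 -0.045 0" --pt "0.112 0.003 -0.06 0" --pt "0.112 0.003 -0.072 0" --pt "0.112 0.003 -0.082 0" --pt "0.112 0.003 -0.09 0" --pt "0.112 0.003 -0.098 0" --pt "0.112 0.003 -0.106 0" --pt "0.112 0.003 -0.106 0" --pt "0.112 0.003 -0.07 0" --pt "0.05 0.003 -0.07 0" --pt "0 0.003 -0.07 0" --pt "0 0.003 -0.07 0" --claw 0

```text
clock: 43.8
tool_pos: [0.5536, 0.2123, 0.2437]
ee_rot: [[-0.006, -0.037, 0.999], [0.005, 0.999, 0.037], [-1.0, 0.005, -0.006]]
ft_force: [-0.1, 0.4, 0.3]
finger_gap: 0.002
```

```bash
python3 st.py; python3 - <<'E'
from h import *
s=manip.sense();w=manip.camera("wrist");T=wcam(w,s)
for r in manip.regions_of(w,"inst1_mid")[:5]:
    v,u=np.nonzero(r["mask"]); print(r["p"],r["centre"],r["mask"].sum(),u.min(),u.max(),v.min(),v.max())
for p in ((.5176,.1653),(.5162,.2049)): print([wproj(w,T,(*p,z)).round(1) for z in (.05,.15)])
cv2.imwrite("pics/q.png",np.hstack([cv2.resize(cv2.imread("pics/st.png"),(400,400)),cv2.resize(w["pixels"][60:260,220:420],(400,400))]))
shift((.5867,-.1856,.2588),-32.97)
E
```

```text
[0.55362881 0.21228159 0.24366623] [-0.03665093  0.9993157   0.0049846 ] 0.002033520383517112
-x-y [array([325.2, 194.9]), array([325.7, 177.7])]
-x+y [array([330. , 189.8]), array([330.6, 172.8])]
+x-y [array([335.4, 197.7]), array([336.1, 180.4])]
+x+y [array([340. , 192.5]), array([340.8, 175.4])]
0.73 [271.3, 143.6] 397 258 285 135 150
0.62 [122.6, 243.8] 13562 62 195 157 333
[array([276.4, 151.2]), array([259.8, 165.4])]
[array([312.8, 150.9]), array([311., 165.])]
shift [-0.0214, -0.3957, 0.021] turn -0.9587 j7 42.3
```

View pics/q.png

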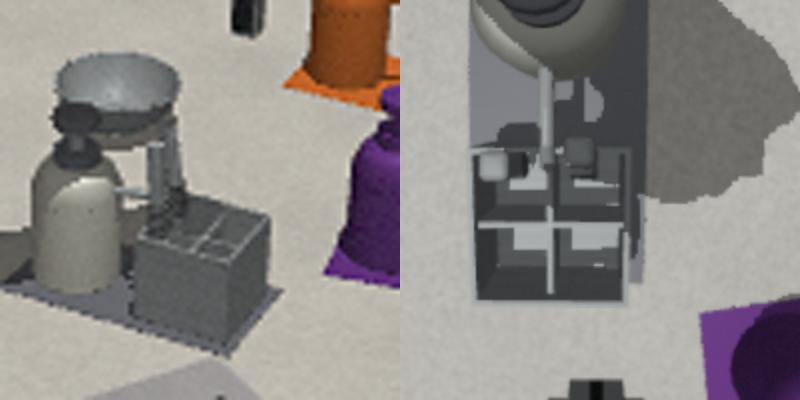

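Both instruments stand nearly upright in the −x cells (wrist tops at (492,165) and (578,152)), and the +x cells are free. Back to the tray for B.

>>> step_arm --pt "-0.021 -0.03 0.02 0.3" --pt "-0.021 -0.396 0.021 2.183" --pt "-0.021 -0.396 0.021 2.183" --pt "-0.021 -0.396 0.021 2.183" --pt "-0.021 -0.396 0.021 2.183" --pt "-0.021 -0.396 0.021 2.183" --pt "-0.021 -0.396 0.021 2.183" --pt "-0.021 -0.396 0.021 2.183" --pt "-0.021 -0.396 0.021 2.183" --pt "-0.021 -0.396 0.021 2.183" --pt "-0.021 -0.396 0.021 2.183" --pt "-0.021 -0.396 0.021 2.183" --pt "-0.021 -0.396 0.021 2.183" --pt "-0.021 -0.396 0.021 2.183" --pt "-0.021 -0.396 0.021 2.183" --pt "-0.021 -0.396 0.021 2.183" --pt "-0.021 -0.396 0.021 2.183" --pt "-0.021 -0.396 0.021 2.183" --pt "-0.021 -0.396 0.021 2.183" --claw 0.38

```text
clock: 45.9
tool_pos: [0.587, -0.1852, 0.2587]
ee_rot: [[-0.014, 0.839, -0.543], [-0.0, -0.543, -0.839], [-1.0, -0.012, 0.008]]
ft_force: [0.7, -0.6, 0.3]
finger_gap: 0.38
```

```bash
python3 - <<'E'
from chk import *
shift(tgt("B"),-32.5)
E
```

```text
[ 0.587  -0.1852  0.2587] [ 0.839 -0.543 -0.012] -30.596626316482006
A score 0.95 moved px 0 0
B score 0.95 moved px 0 0
C score 0.39 moved px -4 1
D score 0.37 moved px 0 1
shift [0.2456, -0.0199, 0.0678] turn -0.0076 j7 -30.6
```

>>> step_arm --pt "0.05 -0.02 0.05 -0.01" --pt "0.1 -0.02 0.068 -0.01" --pt "0.15 -0.02 0.068 -0.01" --pt "0.18 -0.02 0.068 -0.01" --pt "0.2 -0.02 0.068 -0.01" --pt "0.22 -0.02 0.068 -0.01" --pt "0.235 -0.02 0.068 -0.01" --pt "0.243 -0.02 0.068 -0.01" --pt "0.243 -0.02 0.068 -0.01"

```text
clock: 46.85
tool_pos: [0.5299, -0.2313, 0.0163]
ee_rot: [[-0.014, 0.844, -0.535], [0.0, -0.535, -0.845], [-1.0, -0.012, 0.008]]
ft_force: [-1.5, 0.3, -0.8]
finger_gap: 0.381
```

>>> step_arm --pt "0 0 0 0" --pt "0 0 0 0" --pt "0 0 0 0" --pt "0 0 0 0" --pt "0 0 0 0" --pt "-0.02 0 0 0" --pt "-0.05 0 0 0" --pt "-0.1 0 0 0" --pt "-0.15 0 0 0" --pt "-0.2 0 0 0" --pt "-0.24 0 0 0" --pt "-0.24 0 0 0" --pt "-0.24 0 0 0" --pt "-0.24 0 0 0" --claw 0 --squeeze 25

```text
clock: 48.25
tool_pos: [0.5321, -0.2312, 0.255]
ee_rot: [[-0.017, 0.844, -0.536], [0.001, -0.536, -0.844], [-1.0, -0.014, 0.008]]
ft_force: [0.5, 0.5, -1.0]
finger_gap: 0.132
```

```bash
python3 - <<'E'
from h import *
s=manip.sense(); print(s["tool_pos"],s["finger_gap"]); w=manip.camera("wrist"); 
shift((.600,.203,.255),-88.2)
T=wcam(w,s); R=np.array(s["ee_rot"]); g=np.array(s["tool_pos"])-.019*R[:,0]; G=cv2.cvtColor(w["pixels"],6)
for L in (.04,.09,.108,.12):
    p=wproj(w,T,g-L*R[:,2]); print(L,p.round(1),G[int(p[1]),int(p[0])-40:int(p[0])+41:4])
E
```

```text
[ 0.53206214 -0.2312145   0.25500379] 0.1323063154216759
shift [-0.001, -0.1752, -0.403] turn 0.9741 j7 -23.6
0.04 [316.1 203. ] [148 138 147  95 149 150 149  70 136 151 158 162 168 140 115 151 152 151
 152 154 154]
0.09 [316.   81.2] [ 86  87 155 146 159 157 161 162 163 117 151 147 116 166 166 168 168 169
 169 169 169]
0.108 [316.   37.8] [163 165 164 165 166 166 167 167 148 118 152 145 163 148 172 172 172 172
 172 172 173]
0.12 [316.1  10.4] [165 164 165 164 165 165 165 165 165 166 165 166 166 167 167 168 168 168
 167 168 168]
```

Held, horizontal. To the jar and lever.

>>> step_arm --pt "0 -0.178 -0.41 0.974" --pt "0 -0.178 -0.41 0.974" --pt "0 -0.178 -0.41 0.974" --pt "0 -0.178 -0.41 0.974" --pt "0 -0.178 -0.41 0.974" --pt "0 -0.178 -0.41 0.974" --pt "0 -0.178 -0.41 0.974" --pt "0 -0.178 -0.41 0.974" --pt "0 -0.178 -0.41 0.974" --pt "0 -0.178 -0.41 0.974" --pt "0 -0.178 -0.41 0.974" --pt "0 -0.178 -0.41 0.974" --pt "0 -0.178 -0.41 0.974" --pt "0 -0.178 -0.41 0.974" --squeeze 20

```text
clock: 49.7
tool_pos: [0.603, 0.2079, 0.2555]
ee_rot: [[-0.014, 0.028, -1.0], [-0.002, -1.0, -0.028], [-1.0, 0.001, 0.014]]
ft_force: [-0.0, -0.4, 0.2]
finger_gap: 0.133
```

```bash
python3 - <<'E'
from h import *
s=manip.sense(); print(s["tool_pos"],s["finger_gap"]); shift((.601,.203,.0757),-88.2)
E
```

```text
[0.60296897 0.20790156 0.25549748] 0.13334453290200846
shift [0.1798, 0.0046, -0.0003] turn -0.003 j7 -121.8
```

>>> step_arm --pt "0.05 0.005 0 0" --pt "0.1 0.005 0 0" --pt "0.145 0.005 0 0" --pt "0.17 0.005 0 0" --pt "0.18 0.005 0 0" --pt "0.184 0.005 0 0" --pt "0.188 0.005 0 0" --pt "0.192 0.005 0 0" --pt "0.196 0.005 0 0" --pt "0.2 0.005 0 0" --pt "0.204 0.005 0 0" --pt "0.207 0.005 0 0" --pt "0.209 0.005 0 0" --pt "0.209 0.005 0 0"

```text
clock: 51.1
tool_pos: [0.6044, 0.2057, 0.0519]
ee_rot: [[-0.004, 0.03, -1.0], [0.002, -1.0, -0.03], [-1.0, -0.002, 0.004]]
ft_force: [0.3, -1.9, 9.6]
finger_gap: 0.132
```

>>> step_arm --pt "-0.03 0 0 0" --pt "-0.08 0 0 0" --pt "-0.13 0 0 -0.15" --pt "-0.165 0 0 -0.5" --pt "-0.165 0 0 -1" --pt "-0.165 0 0 -1.5" --pt "-0.165 0 0 -2" --pt "-0.165 0 0 -2.5" --pt "-0.165 0 0 -3.14" --pt "-0.165 0 0 -3.14" --pt "-0.165 0 0 -3.14" --pt "-0.165 0 0 -3.14" --pt "-0.165 0 0 -3.14" --pt "-0.165 0 0 -3.14" --pt "-0.165 0 0 -3.14" --pt "-0.165 0 0 -3.14" --pt "-0.165 0 0 -3.14" --pt "-0.165 0 0 -3.14" --pt "-0.165 0 0 -3.14" --pt "-0.165 0 0 -3.14"

```text
clock: 53.1
tool_pos: [0.6035, 0.205, 0.2141]
ee_rot: [[-0.009, 0.395, 0.919], [-0.0, 0.919, -0.395], [-1.0, -0.004, -0.008]]
ft_force: [0.3, -0.4, -0.7]
finger_gap: 0.137
```

>>> step_arm --pt "0 0 0.02 -0.44" --pt "0 0 0.04 -0.44" --pt "0 0 0.04 -0.44" --pt "0 0 0.04 -0.44" --pt "0 0 0.04 -0.44"

```text
clock: 53.6
tool_pos: [0.6392, 0.1894, 0.2126]
ee_rot: [[-0.011, -0.027, 1.0], [0.0, 1.0, 0.027], [-1.0, 0.0, -0.011]]
ft_force: [-0.7, 0.3, -0.8]
finger_gap: 0.133
```

```bash
python3 - <<'E'
from h import *
s=manip.sense(); print(s["tool_pos"],s["ee_rot"][:,1],s["finger_gap"]); w=manip.camera("wrist"); tipscan(s,w)
shift((.6426,.2095,.107),92)
E
```

```text
[0.63921447 0.18938797 0.2126345 ] [-2.65955922e-02  9.99646192e-01  4.06523767e-04] 0.1331622066826859
0 23 [90 69 75 75 75 90 95 78 76 75 76]
3 27 [68 61 74 74 75 90 96 78 74 74 75]
6 32 [59 60 74 74 77 90 95 77 75 74 74]
9 37 [59 61 75 74 71 76 74 70 74 74 62]
12 42 [59 61 98 98 79 76 73 85 99 98 71]
15 47 [59 54 55 56 65 76 74 60 56 57 47]
18 52 [41 40 57 58 58 71 66 57 58 58 43]
21 58 [41 44 60 61 61 91 80 60 60 61 44]
24 64 [ 61  97 101 100 101 100 100 100 101 101  90]
27 70 [ 59  82 100 101 101 100 100 100 101 101  92]
30 76 [98 99 99 99 99 99 99 99 99 99 94]
33 82 [100 101 100 101 101  98  99 101 101 101 101]
36 88 [79 78 78 83 90 94 93 89 84 77 78]
39 94 [141  96  93  89  90  94  93  89  89  94  93]
42 101 [180 169  99  91  90  94  93  89  90  99  99]
45 107 [179 179 176  94  89  95  93  87  90  98  97]
48 113 [182 182 181 181 102  94  93  83  98  99  99]
51 120 [97 97 97 97 84 94 94 83 97 97 98]
54 127 [125  96  82  82  81  95  93  82  82  82  81]
57 133 [71 72 72 82 84 94 94 81 72 72 71]
60 140 [119 119 121 120  89  95  94  85 115 120 118]
63 147 [120 119 119 119  89  94  94  84 116 118 119]
66 153 [167 139 129 120  89  94  94  84 119 121 119]
69 160 [195 195 196 197 106  94  93  90 193 195 167]
72 167 [197 199 121  91  94  96  95  94  91 107 194]
75 174 [194 195  91  91  94  96  96  95  91  90 193]
78 181 [197 199  91  91  95  97  95  95  93  89 191]
shift [0.1055, 0.0199, 0.0054] turn -0.0073 j7 39.7
```

>>> step_arm --pt "0 0.02 0.004 -0.007" --pt "0.03 0.02 0.004 -0.007" --pt "0.06 0.02 0.004 -0.007" --pt "0.085 0.02 0.004 -0.007" --pt "0.1 0.02 0.004 -0.007" --pt "0.1055 0.02 0.004 -0.007" --pt "0.1055 0.02 0.004 -0.007" --pt "0.1055 0.02 0.004 -0.007"

```text
clock: 54.45
tool_pos: [0.6415, 0.2101, 0.1073]
ee_rot: [[-0.011, -0.037, 0.999], [0.001, 0.999, 0.037], [-1.0, 0.001, -0.011]]
ft_force: [-0.3, 0.2, -1.1]
finger_gap: 0.133
```

```bash
python3 - <<'E'
from h import *
s=manip.sense(); w=manip.camera("wrist"); print(s["tool_pos"],s["ee_rot"][:,1],s["ft_force"],s["finger_gap"]); wpitch(s,w)
cv2.imwrite("pics/i3.png",cv2.resize(w["pixels"][60:280,205:425],(600,600)))
E
```

```text
[0.64151737 0.21005361 0.107287  ] [-0.03670599  0.99932549  0.00111493] [-0.33663023  0.19589707 -1.14142722] 0.1328164577502497
```

View pics/i3.png

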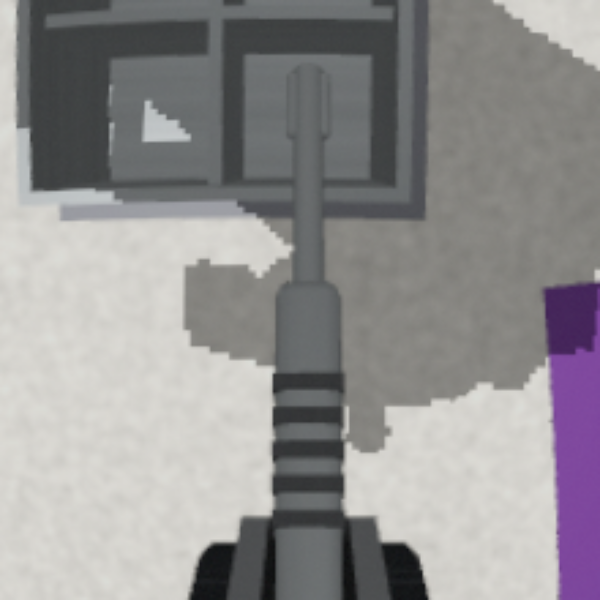

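The tip is inside the +x/+y cell. Arc, then descent.

>>> step_arm --pt "-0.004 0 -0.006 0" --pt "-0.009 0 -0.011 0" --pt "-0.014 0 -0.016 0" --pt "-0.019 0 -0.022 0" --pt "-0.024 0 -0.029 0" --pt "-0.029 0 -0.035 0" --pt "-0.034 0 -0.042 0" --pt "-0.038 0 -0.049 0" --pt "-0.041 0 -0.056 0" --pt "-0.043 0 -0.063 0" --pt "-0.043 0 -0.066 0"

```text
clock: 55.65
tool_pos: [0.5831, 0.2076, 0.1538]
ee_rot: [[0.005, -0.034, 0.999], [0.005, 0.999, 0.034], [-1.0, 0.004, 0.005]]
ft_force: [16.0, 0.9, 7.0]
finger_gap: 0.133
```

>>> step_arm --pt "0.008 0 -0.002 0" --pt "0.016 0 -0.004 0" --pt "0.024 0 -0.007 0" --pt "0.032 0 -0.01 0" --pt "0.04 0 -0.012 0" --pt "0.047 0 -0.015 0" --pt "0.051 0 -0.018 0" --pt "0.051 0 -0.022 0" --pt "0.051 0 -0.022 0"

```text
clock: 56.55
tool_pos: [0.5709, 0.2073, 0.1056]
ee_rot: [[0.022, -0.029, 0.999], [0.01, 1.0, 0.029], [-1.0, 0.01, 0.022]]
ft_force: [31.8, 2.8, 4.7]
finger_gap: 0.131
```

```bash
python3 st.py; python3 - <<'E'
from h import *
s=manip.sense(); print(s["ft_force"])
E
```

```text
[0.57092863 0.20726874 0.10563936] [-0.02928437  0.99952399  0.00970663] 0.13143499751614363
0.4 [322.  188.3] 85 top 321.5 176 bot 322.5 197
-x-y [array([325.2, 194.9]), array([325.7, 177.7])]
-x+y [array([330. , 189.8]), array([330.6, 172.8])]
+x-y [array([335.4, 197.7]), array([336.1, 180.4])]
+x+y [array([340. , 192.5]), array([340.8, 175.4])]
[32.8066637  1.489256   4.2685463]
```

There are 32 N on x, which is unexpected. I'll take the strain off and look.

>>> step_arm --pt "0 0 0.008 0" --pt "0 0 0.014 0" --pt "0 0 0.014 0"

```text
clock: 56.95
tool_pos: [0.573, 0.2071, 0.1015]
ee_rot: [[-0.002, -0.033, 0.999], [0.004, 0.999, 0.033], [-1.0, 0.004, -0.002]]
ft_force: [11.3, 0.8, 4.9]
finger_gap: 0.135
```

```bash
python3 - <<'E'
from h import *
s=manip.sense(); print(s["tool_pos"],s["ft_force"],s["finger_gap"]); w=manip.camera("wrist"); c=manip.camera("scene")
wpitch(s,w); tipscan(s,w)
x,y=proj(c,(.56,.2,.12)).astype(int)
cv2.imwrite("pics/f3.png",np.hstack([cv2.resize(c["pixels"][y-35:y+35,x-35:x+35],(400,400),interpolation=cv2.INTER_CUBIC),cv2.resize(w["pixels"][80:300,207:427],(400,400),interpolation=cv2.INTER_CUBIC)]))
E
```

```text
[0.57295991 0.20712636 0.10153088] [11.31688035  0.75760184  4.901027  ] 0.13479581746747965
p 0.87 tip [213.   98.8] pitch 42 err 103.9 area 2419
0 23 [92 91 91 90 90 89 88 88 86 85 86]
3 27 [90 90 89 89 88 87 86 86 84 85 85]
6 32 [87 87 86 85 85 85 85 85 85 84 85]
9 37 [85 85 85 85 85 86 85 85 85 85 85]
12 42 [88 89 89 90 92 92 92 88 85 85 84]
15 47 [106 107 106 105 104 104 103 100  95  84  84]
18 52 [107 107 106 107 108 107 106 100  95  79  83]
21 58 [110 110 109 109 108 106 106 103  98  80  83]
24 64 [105 105 105 105 106 105 104 101  95  80  83]
27 70 [88 88 89 88 88 87 87 83 76 71 83]
30 76 [69 70 71 71 71 71 71 71 70 71 83]
33 82 [69 70 71 71 71 71 72 71 71 72 82]
36 88 [69 70 71 71 71 71 72 72 70 73 82]
39 94 [68 70 70 71 71 72 71 71 71 74 82]
42 101 [68 70 71 70 70 71 71 71 71 75 82]
45 107 [70 69 70 70 70 71 72 72 71 77 82]
48 113 [ 89  68  70  70  70  71  72  72  71  90 106]
51 120 [ 96  67  72  98  99 109 109  97 101  88 109]
54 127 [ 99  41  56 113 100 109 109  98 116  88 109]
57 133 [106  63  60 113 100 109 109  98 115  93 106]
60 140 [105  95  63 113  99 109 108  98 113 100 105]
63 147 [108 109 101 112 100 109 108  98 113 102 109]
66 153 [106 106  99 105  99 109 108  96 105 101 107]
69 160 [102 102 102  97  97 108 108  96  94 102 102]
72 167 [ 79  79  79  79  98 108 108  96  78  79  79]
75 174 [ 77  78  77  77  98 108 108  96  75  77  77]
78 181 [104 104 104  99  98 108 107  96  95 105 104]
```

View pics/f3.png

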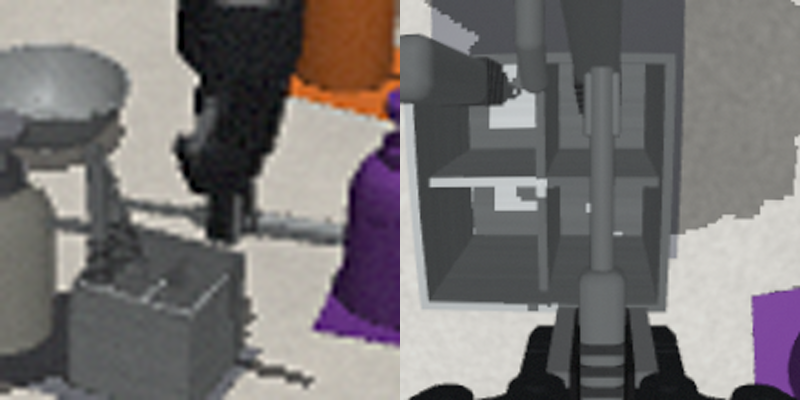

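The tip slipped over the cross wall: I lifted before it had touched the wall. The instrument is still held, about horizontal, and the two standing ones are still up. I'll back out, re-lever, and this time make contact before the arc.

>>> step_arm --pt "-0.02 0 0.003 0" --pt "-0.06 0 0.01 0" --pt "-0.11 0 0.03 0" --pt "-0.14 0 0.03 0.3" --pt "-0.15 -0.005 0.03 1" --pt "-0.15 -0.005 0.03 2" --pt "-0.15 -0.005 0.03 3.14" --pt "-0.15 -0.005 0.03 3.14" --pt "-0.15 -0.005 0.03 3.14" --pt "-0.15 -0.005 0.03 3.14" --pt "-0.15 -0.005 0.03 3.14" --pt "-0.15 -0.005 0.03 3.14" --pt "-0.15 -0.005 0.03 3.14" --pt "-0.15 -0.005 0.03 3.14" --pt "-0.15 -0.005 0.03 3.14" --pt "-0.15 -0.005 0.03 3.14" --pt "-0.15 -0.005 0.03 3.14" --pt "-0.15 -0.005 0.03 3.14" --pt "-0.15 -0.005 0.03 3.14" --pt "-0.15 -0.005 0.03 3.14"

```text
clock: 59.1
tool_pos: [0.5981, 0.203, 0.2482]
ee_rot: [[-0.014, 0.583, -0.812], [-0.0, -0.812, -0.583], [-1.0, -0.008, 0.012]]
ft_force: [-0.1, -0.2, -0.9]
finger_gap: 0.134
```

```bash
python3 - <<'E'
from h import *
s=manip.sense(); print(s["tool_pos"],s["ee_rot"][:,1],s["finger_gap"]); w=manip.camera("wrist"); c=manip.camera("scene"); wpitch(s,w); tipscan(s,w); shift((.602,.203,.0757),-88.2)
for r in manip.regions_of(c,"inst1_mid")[:5]:
    v,u=np.nonzero(r["mask"]); print(round(r["p"],2),np.round(r["centre"],1),r["mask"].sum(),u.min(),u.max(),v.min(),v.max())
E
```

```text
[0.59813297 0.20304588 0.24824485] [ 0.58324456 -0.81225632 -0.00809002] 0.13351590614256575
p 0.55 tip [302.  239.6] pitch 94 err 24.6 area 46
0 29 [ 28  30  28  73  89  89  89 146 179 181 181]
3 33 [ 30  29  63  89  89  89 118 180 180 182 181]
6 37 [ 30  36  87  89  89  91 180 181 180 183 182]
9 42 [ 32  87  89  89  92 171 182 181 180 179 177]
12 47 [ 89  89  89  89 161 179 180 182 183 180 175]
15 52 [ 89  89  89 142 181 182 183 181 179 177 178]
18 57 [ 89  89 120 183 183 181 180 183 181 179 181]
21 63 [ 89 119 183 180 177 182 178 180 180 178 179]
24 68 [106 180 180 178 180 180 181 181 181 178 179]
27 74 [182 183 183 180 182 180 185 178 180 180 181]
30 80 [183 185 180 181 180 178 180 179 178 178 177]
33 86 [185 184 180 180 182 179 174 180 182 180 178]
36 92 [180 185 183 181 184 179 183 183 181 181 176]
39 98 [182 179 182 183 183 179 182 182 178 180 179]
42 104 [181 181 186 182 183 179 179 180 184 185 182]
45 111 [182 180 178 182 182 183 183 183 184 185 186]
48 117 [185 181 184 181 153 162 170 157 171 182 187]
51 123 [183 184 160 156 129 149 160 136 167 153 182]
54 130 [187 184 157 158 129 149 161 137 168 148 183]
57 137 [187 187 170 158 129 149 161 140 171 145 183]
60 143 [185 183 168 158 129 150 162 138 172 160 182]
63 150 [184 181 166 159 128 149 162 140 174 164 181]
66 157 [180 181 180 166 120 149 163 136 163 180 180]
69 163 [184 182 179 169 121 150 163 136 161 181 184]
72 170 [171 187 184 168 120 149 163 136 163 186 184]
75 177 [ 61  61  64  74 116 150 163 136 158 183 185]
78 184 [ 61  62  61  59 116 149 163 136 158 185 184]
shift [0.1726, 0.0035, -0.0049] turn 0.6006 j7 -90.8
0.54 [319.1 186.9] 78 320 324 177 196
```

Checking f3 against the scale: the instrument is near horizontal (about 7°), and it has slid in the grip, with the handle end about 84 mm out instead of 36. I'll push it back through the grip by pressing the handle end against the outside of the jar's +x wall.

```bash
python3 - <<'E'
from h import *
shift((.685,.187,.2482),-88.2)
E
```

```text
shift [-0.001, 0.0641, -0.0603] turn 0.6007 j7 -90.8
```

>>> step_arm --pt "0 0.064 -0.06 0.6" --pt "0 0.064 -0.06 0.6" --pt "0 0.064 -0.06 0.6" --pt "0 0.064 -0.06 0.6" --pt "0 0.064 -0.06 0.6" --pt "0 0.064 -0.06 0.6" --pt "0 0.064 -0.06 0.6"

```text
clock: 60.0
tool_pos: [0.6849, 0.1864, 0.2472]
ee_rot: [[-0.014, 0.032, -0.999], [-0.0, -0.999, -0.032], [-1.0, -0.0, 0.014]]
ft_force: [0.3, 0.3, -0.5]
finger_gap: 0.133
```

```bash
python3 - <<'E'
from h import *
s=manip.sense(); print(s["tool_pos"],s["ee_rot"][:,1],s["finger_gap"]); c=manip.camera("scene"); held(c,s)
G=cv2.cvtColor(c["pixels"],6); g=np.array(s["tool_pos"])+[0,0,.019]; R=s["ee_rot"]; 
# background difference against an earlier scene picture
b=cv2.imread("pics/s4.png"); x,y=proj(c,g).astype(int); d=cv2.absdiff(c["pixels"],b).max(2); print(x,y)
for r in range(y-14,y+20,2): print(r,''.join('#' if v>40 else '.' for v in d[r,x-40:x+41]))
E
```

```text
[0.68487982 0.18644144 0.24719514] [ 3.17851735e-02 -9.99494701e-01 -2.11244638e-04] 0.13279761597896034
375 156
142 ................................##################...............................
144 ................................##################...............................
146 ................................#################................................
148 .................................##############..................................
150 ....................###..........##############..................................
152 ...................#########......############...................................
154 ....................#.###########....#########...................................
156 ...........................##################....................................
158 ................................#############....................................
160 ....................................############.................................
162 ....................................###############..............................
164 ...................................................#####.........................
166 ........................................................######...................
168 .................................................................................
170 .................................................................................
172 .................................................................................
174 .................................................................................
```

```bash
cat >> h.py <<'E'
def fitheld(c,s,hp,tp):
    "distance tip->grasp and pitch from pixel ends of the held instrument in the scene picture"
    R=np.array(s["ee_rot"]); g=np.array(s["tool_pos"])-.019*R[:,0]; d=-R[:,2]
    def e(q):
        u=d*np.cos(q[1])+R[:,0]*np.sin(q[1]); return np.r_[proj(c,g+u*q[0]+0*u)-tp,proj(c,g-u*(.15-q[0]))-hp]
    o=least_squares(e,[.1,.2]); print("tip-grasp",o.x[0].round(4),"pitch",np.degrees(o.x[1]).round(1),"res",np.round(o.fun,1))
E
python3 - <<'E'
from h import *
s=manip.sense(); c=manip.camera("scene"); fitheld(c,s,np.array([355.5,151]),np.array([397.,167]))
E
```

```text
tip-grasp 0.0792 pitch 8.1 res [ 1.  -1.5  0.3 -1.9]
```

>>> step_arm --pt "0.05 0 -0.001 0" --pt "0.1 0 -0.002 0" --pt "0.15 0 -0.002 0" --pt "0.2 0 -0.003 0" --pt "0.221 0 -0.003 0" --pt "0.221 0 -0.003 0" --pt "0.221 0 0.015 0" --pt "0.221 0 0.028 0" --pt "0.221 0 0.034 0" --pt "0.221 0 0.038 0" --pt "0.221 0 0.042 0" --pt "0.221 0 0.045 0"

```text
clock: 61.35
tool_pos: [0.6515, 0.1859, 0.033]
ee_rot: [[0.017, 0.027, -0.999], [0.008, -1.0, -0.027], [-1.0, -0.007, -0.017]]
ft_force: [22.5, 0.7, -3.8]
finger_gap: 0.133
```

>>> step_arm --pt "0 0 0.003 0" --pt "0 0 0.006 0" --pt "0 0 0.009 0" --pt "0 0 0.012 0" --pt "0 0 0.015 0" --pt "0 0 0.015 0"

```text
clock: 61.95
tool_pos: [0.6457, 0.186, 0.0378]
ee_rot: [[0.035, 0.025, -0.999], [0.012, -1.0, -0.024], [-0.999, -0.011, -0.035]]
ft_force: [34.4, 1.5, 1.5]
finger_gap: 0.131
```

>>> step_arm --pt "0 0 0.003 0" --pt "0 0 0.006 0" --pt "0 0 0.009 0" --pt "0 0 0.012 0" --pt "0 0 0.012 0" --pt "0 0 0.012 0"

```text
clock: 62.55
tool_pos: [0.634, 0.1857, 0.038]
ee_rot: [[0.035, 0.025, -0.999], [0.012, -1.0, -0.024], [-0.999, -0.011, -0.035]]
ft_force: [33.9, 0.7, 2.9]
finger_gap: 0.13
```

```bash
cat > asc.py <<'E'
from h import *
def asc(up=16,dn=22,l=40,r=40):
    s=manip.sense(); c=manip.camera("scene"); b=cv2.imread("pics/s4.png"); g=np.array(s["tool_pos"])-.019*np.array(s["ee_rot"])[:,0]; x,y=proj(c,g).astype(int); d=cv2.absdiff(c["pixels"],b).max(2); print(s["tool_pos"],s["ft_force"],x,y)
    for q in range(y-up,y+dn,2): print(q,''.join('#' if v>40 else '.' for v in d[q,x-l:x+r+1]))
    return s,c
if __name__=="__main__": asc()
E
python3 asc.py
```

```text
[0.63400481 0.18572436 0.03804608] [33.90605288  0.65934689  2.85024128] 356 206
190 ###.##.###..##.........#..........################...............................
192 ###.###.#....#.................#...##############................................
194 ###.#..............#.........#.....##############................................
196 #.#.........#..............##..#################.................................
198 ##....#........##..##.....#....################..................................
200 #.............#.........#.......###############..................................
202 #................................############....................................
204 ...............................###############...................................
206 ...............................###############...................................
208 ................................################.................................
210 ...............................#######################...........................
212 ..............................#########################..........................
214 ............................#################............#####...................
216 #.........................###################..................#.#...............
218 ##.........................#################.....................................
220 #............................##################..................................
222 #...........................##########.........######............................
224 ..........................##########....................####.....................
226 ................................#............................##..................
```

It slides steadily at about 34 N. About 18 mm more.

>>> step_arm --pt "0 0 0.003 0" --pt "0 0 0.006 0" --pt "0 0 0.009 0" --pt "0 0 0.012 0" --pt "0 0 0.015 0" --pt "0 0 0.018 0" --pt "0 0 0.018 0" --pt "0 0 0.0 0" --pt "0 0 -0.02 0" --pt "-0.05 0 -0.02 0" --pt "-0.1 0 -0.02 0" --pt "-0.14 0 -0.02 0" --pt "-0.14 0 -0.02 0" --pt "-0.14 0 -0.02 0"

```text
clock: 64.0
tool_pos: [0.6332, 0.1852, 0.1698]
ee_rot: [[-0.009, 0.029, -1.0], [0.001, -1.0, -0.029], [-1.0, -0.001, 0.009]]
ft_force: [-0.0, 0.5, -1.8]
finger_gap: 0.134
```

```bash
python3 asc.py
```

```text
[0.63322621 0.1851978  0.16980368] [-0.00365198  0.52809993 -1.76188947] 359 173
157 ##.###.............................#.#############...............................
159 ##.##..............................###############...............................
161 ###.##.........................##################................................
163 #######........................##################................................
165 #######.........................###############..................................
167 #####..#........................###############..................................
169 ......#..........................#############...................................
171 ....###.......................###.###########....................................
173 .##.#........................################....................................
175 ###.#.........................###################................................
177 ######..............................############.##.###..........................
179 .######.............................#######.#####.#######........................
181 .#######................................##..............#.#######................
183 .#######..........................................................##...#.........
185 .########........................................................................
187 ..########.......................................................................
189 ##.####..#.......................................................................
191 .##.###..#..............##.......................................................
193 .##......#.......#.........#.....................................................
```

```bash
python3 - <<'E'
from h import *
s=manip.sense(); c=manip.camera("scene"); fitheld(c,s,np.array([347.5,172]),np.array([390.,183])); w=manip.camera("wrist"); wpitch(s,w); tipscan(s,w) if 0 else None
shift((.603,.205,.0757),-88.2)
E
```

```text
tip-grasp 0.11 pitch 0.5 res [-0.2 -0.3  0.5 -0.7]
p 0.58 tip [331.6 327.4] pitch 94 err 107.9 area 188
shift [0.0903, -0.0216, 0.0263] turn -0.0027 j7 -121.7
```

Restored: tip–grasp 110 mm, level. Re-levering.

>>> step_arm --pt "0 -0.02 0.026 0" --pt "0.04 -0.02 0.026 0" --pt "0.075 -0.02 0.026 0" --pt "0.09 -0.02 0.026 0" --pt "0.094 -0.02 0.026 0" --pt "0.098 -0.02 0.026 0" --pt "0.102 -0.02 0.026 0" --pt "0.106 -0.02 0.026 0" --pt "0.11 -0.02 0.026 0" --pt "0.114 -0.02 0.026 0" --pt "0.117 -0.02 0.026 0" --pt "0.119 -0.02 0.026 0" --pt "0.119 -0.02 0.026 0"

```text
clock: 65.5
tool_pos: [0.6067, 0.2046, 0.0522]
ee_rot: [[-0.007, 0.028, -1.0], [0.001, -1.0, -0.028], [-1.0, -0.001, 0.007]]
ft_force: [-1.2, -2.5, 9.9]
finger_gap: 0.13
```

>>> step_arm --pt "-0.03 0 0 0" --pt "-0.08 0 0 0" --pt "-0.13 0 0 -0.15" --pt "-0.165 0 0 -0.5" --pt "-0.165 0 -0.04 -1" --pt "-0.165 0 -0.04 -1.5" --pt "-0.165 0 -0.04 -2" --pt "-0.165 0 -0.04 -2.5" --pt "-0.165 0 -0.04 -3.14" --pt "-0.165 0 -0.04 -3.14" --pt "-0.165 0 -0.04 -3.14" --pt "-0.165 0 -0.04 -3.14" --pt "-0.165 0 -0.04 -3.14" --pt "-0.165 0 -0.04 -3.14" --pt "-0.165 0 -0.04 -3.14" --pt "-0.165 0 -0.04 -3.14" --pt "-0.165 0 -0.04 -3.14" --pt "-0.165 0 -0.04 -3.14" --pt "-0.165 0 -0.04 -3.14" --pt "-0.165 0 -0.04 -3.14"

```text
clock: 67.5
tool_pos: [0.647, 0.205, 0.2143]
ee_rot: [[-0.011, 0.397, 0.918], [-0.0, 0.918, -0.397], [-1.0, -0.004, -0.01]]
ft_force: [-0.7, 1.6, -1.1]
finger_gap: 0.129
```

>>> step_arm --pt "0 0 0 -0.44" --pt "0 0 0 -0.44" --pt "0 0 0 -0.44" --pt "0 0 0 -0.44"

```text
clock: 67.9
tool_pos: [0.6469, 0.2049, 0.2137]
ee_rot: [[-0.012, -0.025, 1.0], [0.001, 1.0, 0.025], [-1.0, 0.001, -0.012]]
ft_force: [-0.4, -0.4, -0.3]
finger_gap: 0.129
```

```bash
python3 - <<'E'
from h import *
s=manip.sense(); print(s["tool_pos"],s["ee_rot"][:,1],s["finger_gap"]); w=manip.camera("wrist"); tipscan(s,w)
shift((.6375,.2095,.107),92)
E
```

```text
[0.64692636 0.20489513 0.21369073] [-2.53362632e-02  9.99678652e-01  8.16734290e-04] 0.12920227941787368
0 23 [92 74 74 74 65 59 61 61 63 93 74]
3 27 [80 70 74 74 68 59 61 61 62 66 75]
6 32 [75 69 79 79 71 60 60 62 62 66 79]
9 37 [73 61 61 62 54 56 57 58 55 57 63]
12 42 [72 58 57 57 48 43 44 43 39 50 56]
15 47 [94 57 58 58 48 39 40 41 41 51 57]
18 52 [93 59 66 66 59 45 49 49 48 60 66]
21 58 [ 95  67 100 100  99  58  60  60  61  95 101]
24 64 [ 95  69 101 102 102  99  66  61  94 102 102]
27 70 [ 94  72 100 100 100 100  71  61  95 100 101]
30 76 [ 94  76 101  95  87  95  94  84  92 101 101]
33 82 [94 58 57 80 89 95 94 88 87 58 58]
36 88 [ 92  70 101  88  90  95  94  89  93 101 102]
39 94 [ 91  66  99  89  90  95  94  89  93  98 100]
42 101 [93 65 97 81 82 94 94 81 82 97 98]
45 107 [ 92  65 101 101  84  95  94  83 100 100 102]
48 113 [91 64 97 98 84 95 94 83 97 98 98]
51 120 [97 96 96 96 85 95 94 83 95 97 97]
54 127 [144 142 145 145  90  95  95  87 133  73  73]
57 133 [120 119 117 117  88  96  95  85 116 120 122]
60 140 [124 120 119 118  87  95  95  83 120 119 119]
63 147 [120 117 118 121  88  96  95  84 116 119 121]
66 153 [166 143 132 123  88  95  95  84 138 119 121]
69 160 [197 197 178 145  86  86  86  81 138 179 176]
72 167 [197 180  89  93  97  97  97  96  94  85 179]
75 174 [197 179  88  93  95  97  97  96  93  86 175]
78 181 [189 174  88  93  96  97  97  96  94  86 176]
shift [0.1067, 0.0047, -0.0079] turn -0.0119 j7 38.2
```

>>> step_arm --pt "0 0.005 -0.005 -0.012" --pt "0.03 0.005 -0.005 -0.012" --pt "0.06 0.005 -0.005 -0.012" --pt "0.09 0.005 -0.005 -0.012" --pt "0.105 0.005 -0.005 -0.012" --pt "0.1115 0.005 -0.005 -0.012" --pt "0.1115 0.005 -0.005 -0.012" --pt "0.1115 0.005 -0.005 -0.012"

```text
clock: 68.75
tool_pos: [0.6401, 0.2108, 0.1029]
ee_rot: [[-0.011, -0.039, 0.999], [0.001, 0.999, 0.039], [-1.0, 0.001, -0.011]]
ft_force: [-0.7, 0.2, -0.7]
finger_gap: 0.133
```

```bash
python3 - <<'E'
from h import *
s=manip.sense(); w=manip.camera("wrist"); print(s["tool_pos"],s["ee_rot"][:,1],s["ft_force"],s["finger_gap"]); T=wcam(w,s)
G=cv2.cvtColor(w["pixels"],6)
for z,n in ((.078,"rim")): pass
E
python3 - <<'E'
from h import *
s=manip.sense(); w=manip.camera("wrist"); T=wcam(w,s); G=cv2.GaussianBlur(cv2.cvtColor(w["pixels"],6),(3,3),0)
R=np.array(s["ee_rot"]); g=np.array(s["tool_pos"])-.019*R[:,0]
for t in range(15,50,2):
    p=wproj(w,T,g+.110*(-R[:,2]*np.cos(np.radians(t))+R[:,0]*np.sin(np.radians(t)))); x,y=p.round().astype(int); print(t,y,G[y,x-16:x+17:3])
E
```

```text
[0.64013672 0.21077021 0.102876  ] [-0.03867235  0.99925118  0.00123345] [-0.68579407  0.23566428 -0.6841222 ] 0.13336799067265104
15 51 [111 111 112 110  74  69  69 107 112 112 112]
17 54 [114 114 114 114  76  69  70 110 114 114 114]
19 58 [113 113 113 113  81  70  68 108 114 114 113]
21 61 [116 116 116 116  89  74  73 109 117 117 117]
23 65 [111 111 112 112 112 113 113 113 112 112 112]
25 69 [65 65 64 65 65 65 65 65 65 65 66]
27 73 [ 66  65  66  65  78 102 101  80  66  65  65]
29 76 [ 66  67  66  80  96 106 105  94  85  66  67]
31 80 [ 85  86  88  96 101 106 105  99 101  82  82]
33 84 [114 114 114  99 101 106 106 100 104 113 115]
35 88 [112 113 112  99 101 107 106 100 104 112 114]
37 92 [111 112 112  99 102 107 106 100 105 110 112]
39 97 [113 112 112 100 101 106 105 100 105 112 114]
41 101 [109 109 109  92  94 107 106  91  92 109 109]
43 105 [110 110 110 110  96 107 106  93 109 110 110]
45 109 [111 111 112 112  96 107 106  93 111 112 112]
47 113 [113 113 113 114  96 107 105  94 112 113 114]
49 118 [110 110 110 110  96 107 106  94 109 111 111]Traceback (most recent call last):
  File "<stdin>", line 4, in <module>
TypeError: cannot unpack non-iterable float object
```

>>> step_arm --pt "0.007 -0.001 0 0" --pt "0.007 -0.001 0 0" --pt "0.006 -0.001 -0.004 0" --pt "0.004 -0.001 -0.008 0" --pt "0.001 -0.001 -0.0115 0" --pt "-0.003 -0.001 -0.015 0" --pt "-0.006 -0.001 -0.0185 0" --pt "-0.009 -0.001 -0.022 0" --pt "-0.012 -0.001 -0.0255 0" --pt "-0.012 -0.001 -0.0255 0"

```text
clock: 69.85
tool_pos: [0.6186, 0.2079, 0.1161]
ee_rot: [[-0.003, -0.037, 0.999], [0.001, 0.999, 0.037], [-1.0, 0.002, -0.003]]
ft_force: [8.3, 0.4, 2.2]
finger_gap: 0.13
```

```bash
cat > ps.py <<'E'
from h import *
s=manip.sense(); w=manip.camera("wrist"); T=wcam(w,s); G=cv2.GaussianBlur(cv2.cvtColor(w["pixels"],6),(3,3),0); print(s["tool_pos"],s["ft_force"],s["finger_gap"])
R=np.array(s["ee_rot"]); g=np.array(s["tool_pos"])-.019*R[:,0]
import sys
for t in range(int(sys.argv[1]),int(sys.argv[2]),2):
    p=wproj(w,T,g+.110*(-R[:,2]*np.cos(np.radians(t))+R[:,0]*np.sin(np.radians(t)))); x,y=p.round().astype(int); print(t,y,G[y,x-16:x+17:3])
E
python3 ps.py 25 70
```

```text
[0.61858127 0.20793722 0.11614725] [8.2779828  0.44156245 2.15347641] 0.13043358991342027
25 69 [109 109 110  71  66  66  67  68  68  90 110]
27 73 [110 110 110  75  66  66  66  68  69  94 112]
29 76 [110 109 110  95  68  66  66  68  76 108 111]
31 80 [109 108 108 108 107  70  68  71 108 108 108]
33 84 [108 107 107 108 106  72  68  71 108 109 108]
35 88 [112 111 112 112 111  75  68  71 111 112 112]
37 92 [108 109 109 110 105  77  68  71 103 110 110]
39 97 [108 108 108 108 101  69  69  67  83 109 109]
41 101 [106 106 106 106  96 103 101  96 106 107 107]
43 105 [ 75  76  74  83  99 103 101  97  88  79  80]
45 109 [110 110 111  99  98 102 100  98  99 110 110]
47 113 [109 109 109  97  98 103 101  98 100 109 109]
49 118 [107 107 107  97  99 103 101  99  99 106 106]
51 122 [108 109 108  98  96 103 101  97 100 109 109]
53 126 [105 105 105 103  93 103 101  87 103 105 105]
55 131 [106 106 106 106  94 103 101  89 105 106 106]
57 135 [107 107 108 108  94 103 101  90 107 108 108]
59 139 [108 108 108 108  92 103 101  91 108 108 109]
61 144 [105 105 105 105  92 103 102  90 105 105 106]
63 148 [106 106 105 106  92 103 102  91 105 106 106]
65 153 [ 78  78  78  79  88 103 101  87  78  78  78]
67 157 [ 77  77  78  78  88 103 102  86  77  78  78]
69 162 [ 77  76  76  76  88 103 102  85  76  77  76]
```

Rotating well: 42° with the tip in the cell. Continuing.

>>> step_arm --pt "-0.001 0 -0.006 0" --pt "-0.003 0 -0.012 0" --pt "-0.005 0 -0.0185 0" --pt "-0.007 0 -0.025 0" --pt "-0.008 0 -0.032 0" --pt "-0.008 0 -0.039 0" --pt "-0.005 0 -0.045 0" --pt "-0.001 0 -0.05 0" --pt "-0.001 0 -0.05 0"

```text
clock: 70.8
tool_pos: [0.5852, 0.208, 0.1301]
ee_rot: [[0.033, -0.032, 0.999], [0.009, 0.999, 0.031], [-0.999, 0.008, 0.033]]
ft_force: [27.4, -5.6, 42.0]
finger_gap: 0.132
```

```bash
python3 ps.py 41 88
```

```text
[0.58515985 0.2080464  0.13013695] [27.37623464 -5.62720009 42.00939056] 0.1322380495911178
41 101 [ 94  53  59  61  62  60  59  53  84 104 104]
43 105 [101  50  48  52  54  54  51  47  83 104 104]
45 109 [103  61  46  51  50  49  50  46  85 104 104]
47 113 [101  76  45  46  43  45  46  40  82 101 101]
49 118 [101  99  65  56  61  61  62  62  95 102 102]
51 122 [104 104  93  66  63  65  66  79 103 104 104]
53 126 [103 102 103 103  73  66  73 104 104 104 104]
55 131 [102 102 102  99  78  65  70  90 103 103 103]
57 135 [102 102 102 100  71  65  66  91 102 102 103]
59 139 [78 78 77 78 78 77 77 78 78 79 79]
61 144 [77 76 76 77 78 78 76 77 77 78 77]
63 148 [92 92 91 88 95 94 89 92 93 92 90]
65 153 [107 102  96  93  96  95  93  94 102 102 102]
67 157 [101 102  96  94  96  95  92  93 102 102 102]
69 162 [100 100  94  94  95  95  93  92 100 100 100]
71 166 [102 102  99  93  95  96  89  97 103 103 104]
73 171 [104 104 104  88  95  96  88 104 105 104 104]
75 175 [102 102 101  95  94  96  88 102 102 102 102]
77 180 [103 103 103  98  94  97  92 110 103 104 103]
79 184 [78 78 78 80 94 97 85 76 78 78 78]
81 189 [77 77 77 79 94 96 86 77 77 78 77]
83 193 [78 78 78 80 94 97 87 76 78 79 78]
85 198 [77 77 77 78 93 97 87 76 77 78 78]
87 203 [76 75 76 79 93 97 88 75 76 76 76]
```

```bash
python3 - <<'E'
from h import *
s=manip.sense(); w=manip.camera("wrist"); T=wcam(w,s); print(s["ft_force"],s["moment"],s["tool_pos"])
for n,p in (("cross top",(.5367,.206,.078)),("cross base",(.539,.206,.003)),("+x rim in",(.574,.206,.078)),("+x rim out",(.578,.206,.078)),("+x base in",(.574,.206,.003)),("-x rim",(.4965,.206,.078))): print(n,wproj(w,T,p).round(1))
c=manip.camera("scene"); print("cross top, +x rim, grasp px",[proj(c,p).round(1) for p in ((.5367,.206,.078),(.578,.206,.078),(.585,.208,.149))])
E
python3 - <<'E'
from asc import *
asc(30,30,40,30)
E
```

```text
[27.92242581 -5.21106052 42.49744702] [-1.75514084 -6.06999634  0.31535693] [0.58519874 0.20807218 0.13013823]
cross top [315.4 152.6]
cross base [315.3 141.9]
+x rim in [313.7 208.7]
+x rim out [313.5 214.4]
+x base in [314.2 180.9]
-x rim [317.4  88.5]
cross top, +x rim, grasp px [array([335.2, 191.6]), array([345.5, 194.6]), array([348.6, 177.5])]
[0.58524831 0.20808213 0.13009925] [27.86550349 -5.5858541  42.42903056] 348 177
147 #########.....................#######################..................
149 ###########...................#######################..................
151 ############...................#####################...................
153 ##############...................###################...................
155 ###############....................################....................
157 #############.###.................#################....................
159 #############.###................#################.....................
161 #################.................################.....................
163 ##################................###############.....
[... 913 characters left out ...]
................
189 #############.####..#.......#..###.....................................
191 ###########.##.##...#..............#...................................
193 ###########.##....#.#.................#................................
195 #####.###..#...###........#.........##.................................
197 ##########........................##...................................
199 ######.........................###.....................................
201 ######.................................###.............................
203 ####...................................##..............................
205 .#####..#..............................##..............................
```

>>> step_arm --pt "-0.01 0 0.006 0" --pt "-0.03 0 0.018 0" --pt "-0.06 0 0.036 0" --pt "-0.1 0 0.06 0" --pt "-0.11 0 0.08 0" --pt "-0.11 0 0.1 0" --pt "-0.11 0 0.1 0" --pt "-0.11 0 0.1 0"

```text
clock: 71.8
tool_pos: [0.6646, 0.2101, 0.2234]
ee_rot: [[-0.015, -0.04, 0.999], [-0.001, 0.999, 0.04], [-1.0, -0.0, -0.015]]
ft_force: [-1.0, 1.0, -1.4]
finger_gap: 0.13
```

```bash
python3 - <<'E'
from asc import *
s,c=asc(26,40,35,25)
w=manip.camera("wrist"); wpitch(s,w)
for L,t in ((.11,45),(.11,60),(.09,45),(.09,60)):
    R=np.array(s["ee_rot"]); g=np.array(s["tool_pos"])-.019*R[:,0]; u=-R[:,2]*np.cos(np.radians(t))+R[:,0]*np.sin(np.radians(t)); print(L,t,"tip",proj(c,g+L*u).round(0),"end",proj(c,g-(.15-L)*u).round(0))
E
python3 ps.py 25 80
```

```text
[0.66455862 0.21014905 0.22340569] [-1.01794525  0.99387892 -1.36877337] 371 158
132 ...............................###################...........
134 .................................###############.............
136 ...............................#################.............
138 ...............................################..............
140 ..............................#################..............
142 ...............................###############...............
144 ...............................###############...............
146 ............................#################................
148 ............................#################................
150 ............................###############...##.............
152 .............................#############..#####............
154 .............................############.#####..............
156 ................................#############................
158 ................................###########..................
160 ................................##########...................
162 .........................
[... 2182 characters left out ...]
94 170 113]
55 131 [153 126 126 151 148 161 195 143 119 119 118]
57 135 [127 120 119 114 117 117 116 115 120 119 114]
59 139 [128 118 119 115 114 118 120 116 119 120 120]
61 144 [124 116 117 114 116 119 119 114 119 121 117]
63 148 [125 122 121 114 115 118 120 118 120 119 120]
65 153 [194 195 189 132 108  86  85  98 116 119 118]
67 157 [195 193 192 178  88  85  85  83 152 180 178]
69 162 [196 195 191 178  87  85  85  84 155 191 192]
71 166 [190 192 193 173  86  85  85  84 157 194 191]
73 171 [197 197 196 177  90  86  86  85 158 190 193]
75 175 [196 194 193 195 150  85  85 103 192 190 195]
77 180 [194 192 195 192 139  85  85 101 190 192 195]
79 184 [191 193 194 190 140  86  86 102 198 192 194]
```

```bash
python3 - <<'E'
from h import *
s=manip.sense(); c=manip.camera("scene"); fitheld(c,s,np.array([384.5,150.5]),np.array([356.,178.5]))
w=manip.camera("wrist");T=wcam(w,s);R=np.array(s["ee_rot"]); g=np.array(s["tool_pos"])-.019*R[:,0]
for L in (.08,.09,.1,.11): print(L,[(t,wproj(w,T,g+L*(-R[:,2]*np.cos(np.radians(t))+R[:,0]*np.sin(np.radians(t)))).round(0)[1]) for t in (45,50,55,60,65)])
E
```

```text
tip-grasp 0.0982 pitch 57.1 res [-0.6 -2.2 -3.2 -1.6]
0.08 [(45, np.float64(145.0)), (50, np.float64(152.0)), (55, np.float64(160.0)), (60, np.float64(169.0)), (65, np.float64(177.0))]
0.09 [(45, np.float64(132.0)), (50, np.float64(141.0)), (55, np.float64(150.0)), (60, np.float64(159.0)), (65, np.float64(168.0))]
0.1 [(45, np.float64(120.0)), (50, np.float64(130.0)), (55, np.float64(140.0)), (60, np.float64(150.0)), (65, np.float64(160.0))]
0.11 [(45, np.float64(109.0)), (50, np.float64(120.0)), (55, np.float64(131.0)), (60, np.float64(142.0)), (65, np.float64(153.0))]
```

Refit: L≈95 mm and pitch ≈58°. It slid slightly but is now much steeper, so it can go almost directly into the +x/+y cell.

```bash
python3 - <<'E'
from h import *
for p in ((.597,.208,.2234),(.597,.208,.114),(.5796,.2078,.1014),(.5705,.2075,.0923),(.567,.2075,.086)): shift(p,92)
E
```

```text
shift [0.0014, 0.0007, -0.068] turn 0.0048 j7 40.2
shift [0.1108, 0.0007, -0.0666] turn 0.0048 j7 40.2
shift [0.1237, 0.0012, -0.0838] turn 0.0048 j7 40.2
shift [0.1329, 0.0013, -0.0928] turn 0.0048 j7 40.2
shift [0.1392, 0.0014, -0.0962] turn 0.0048 j7 40.2
```

>>> step_arm --pt "0 0.001 -0.04 0" --pt "0 0.001 -0.067 0" --pt "0 0.001 -0.067 0" --pt "0.03 0.001 -0.067 0" --pt "0.06 0.001 -0.067 0" --pt "0.085 0.001 -0.067 0" --pt "0.1 0.001 -0.067 0" --pt "0.111 0.001 -0.067 0" --pt "0.111 0.001 -0.067 0" --pt "0.111 0.001 -0.067 0"

```text
clock: 73.1
tool_pos: [0.5977, 0.2089, 0.1147]
ee_rot: [[-0.012, -0.039, 0.999], [0.001, 0.999, 0.039], [-1.0, 0.001, -0.012]]
ft_force: [0.0, -0.5, -0.3]
finger_gap: 0.132
```

```bash
python3 - <<'E'
from asc import *
s,c=asc(20,30,35,25)
E
python3 ps.py 49 76
```

```text
[0.59772573 0.2089106  0.11472379] [ 0.04273388 -0.49339229 -0.28313154] 351 182
162 ##########....................#################..............
164 ##########....................################...............
166 ##########....................################...............
168 #####....##....................##############................
170 ........##.................#################.................
172 ....##.##..................#################.................
174 #######....................###############...................
176 ####.####...................##############.#####.............
178 ##..#####....................##################..............
180 ###.######......................#############................
182 ###.#######.....................###########..................
184 ###.#######.....................#########....................
186 ###.########....................########.....................
188 ############....##.............#######.......................
190 ###.##.###...#.........##....######..........................
192 ###.###.#....#...........
[... 754 characters left out ...]
9  68 102 109 109 109]
51 122 [107 107 107 104  79  68  68  81 107 107 107]
53 126 [107 107 107 107  75  69  68  75 106 107 108]
55 131 [78 78 77 78 80 77 76 80 81 80 81]
57 135 [102 102 103 103 103 103 103 102 102 102 101]
59 139 [107 106 107 107 107 107 108 107 107 106 107]
61 144 [106 106 105 105 106 105 106 106 106 106 106]
63 148 [107 139 157 117 109 108 108 108 108 108 108]
65 153 [104 137 190 189 106  96  96  96 103 104 104]
67 157 [106 106 105 102  94  96  96  94 100 105 105]
69 162 [108 108 108 102  94  97  96  94 100 108 108]
71 166 [107 107 107 102  95  96  96  94 101 108 107]
73 171 [104 105 104 101  94  97  96  93  99 104 104]
75 175 [105 106 106 107  97  97  96  91 106 106 106]
```

The tip is in the cell with no contact force. Lowering while pushing upright.

>>> step_arm --pt "0.003 0 -0.004 0" --pt "0.006 0 -0.008 0" --pt "0.01 0 -0.012 0" --pt "0.013 0 -0.016 0" --pt "0.016 0 -0.02 0" --pt "0.019 0 -0.023 0" --pt "0.022 0 -0.026 0" --pt "0.025 0 -0.029 0" --pt "0.028 0 -0.031 0" --pt "0.028 0 -0.031 0"

```text
clock: 74.2
tool_pos: [0.5679, 0.2074, 0.0869]
ee_rot: [[-0.008, -0.038, 0.999], [0.001, 0.999, 0.038], [-1.0, 0.002, -0.008]]
ft_force: [4.8, 0.8, -1.5]
finger_gap: 0.132
```

```bash
python3 - <<'E'
from asc import *
s,c=asc(20,20,35,25)
E
```

```text
[0.56790491 0.2074228  0.08689584] [ 4.77686287  0.80292695 -1.48770519] 343 186
166 ##################............#################..............
168 #.###########....##...........################...............
170 #...............##...........################................
172 ............##.##.............###############................
174 ###.##.########...............##############.................
176 .###########.####.........##################.................
178 ##########..#####.........#################..................
180 .##########.######.........##################................
182 ###########.#######.........################.................
184 ###########.#######..........##############..................
186 ####...####.########............##########...................
188 #####.##############....##......#########....................
190 ###########.##.###..##.........#########.....................
192 ###########.###.#...............####..##.....................
194 #####.#####.#..............#.....#...#.......................
196 #########.#.....#...#....#...................................
198 ##########.................##................................
200 #####........................................................
202 ######.#...............................##....................
204 ##...#.................................#.....................
```

>>> step_arm --pt "0 0 0 0" --pt "0 0 0 0" --pt "0 0 0 0" --pt "-0.02 0 0 0" --pt "-0.06 0 0 0" --pt "-0.11 0 0 0" --pt "-0.15 0 0 0" --pt "-0.15 0 0.05 0" --pt "-0.15 0 0.1 0" --pt "-0.15 0 0.1 0" --claw 0.25

```text
clock: 75.25
tool_pos: [0.6733, 0.2091, 0.2352]
ee_rot: [[-0.011, -0.031, 0.999], [0.001, 1.0, 0.031], [-1.0, 0.002, -0.011]]
ft_force: [1.1, 0.1, -0.3]
finger_gap: 0.254
```

```bash
python3 - <<'E'
from asc import *
s=manip.sense(); print(s["tool_pos"],s["ee_rot"][:,1])
c=manip.camera("scene"); b=cv2.imread("pics/s4.png"); d=cv2.absdiff(c["pixels"],b).max(2); 
for q in range(160,204,2): print(q,''.join('#' if v>25 else '.' for v in d[q,295:375]))
print("cols 295.. ; +x+y base/top upright",[proj(c,(.5558,.2063,z)).round(0) for z in (.08,.15)], "lean+x",proj(c,(.60,.206,.14)).round(0))
shift((.66,.212,.124),92)
E
```

```text
[0.67327274 0.20909794 0.23520545] [-0.03113764  0.99951345  0.00181706]
160 ##############################.............................................#####
162 ###############################............................................#####
164 ######.########################.............................................####
166 ################################................................................
168 ########..################....##................................................
170 ####.#########.......##......##.................................................
172 ####...##........#.#..########..................................................
174 #######.#..#####.############...................................................
176 #####..###.#..###########.####..................................................
178 #######...#############..#####..................................................
180 #####.###.#...##########.######......................####.......................
182 ########################.#######....................#####.......................
184 ###
[... 291 characters left out ...]
....###..#####...........................
192 ########################.#####...##.......#....#.####...........................
194 ########################.#...#..........##....######............................
196 #########################.#..#..####..##.....#####..............................
198 #######################...##........##..####..##.....##############.............
200 #######################.........#####...............#################...........
202 ######################..............................###################.........
cols 295.. ; +x+y base/top upright [array([340., 192.]), array([341., 175.])] lean+x [352. 181.]
shift [0.1114, 0.0017, -0.0083] turn 0.0001 j7 40.8
```

Instrument 3 is in its cell, leaning towards +x. Nudging it over to −x.

>>> step_arm --pt "0.05 0.001 -0.002 0" --pt "0.1 0.001 -0.002 0" --pt "0.111 0.001 -0.002 0" --pt "0.111 0.001 -0.002 0" --pt "0.111 0.002 -0.02 0" --pt "0.111 0.002 -0.035 0" --pt "0.111 0.002 -0.05 0" --pt "0.111 0.003 -0.065 0" --pt "0.111 0.003 -0.078 0" --pt "0.111 0.003 -0.088 0" --pt "0.111 0.003 -0.098 0" --pt "0.111 0.003 -0.106 0" --pt "0.111 0.003 -0.113 0" --pt "0.111 0.003 -0.113 0" --pt "0.111 0.003 -0.08 0" --pt "0.05 0.003 -0.06 0" --pt "-0.01 0.003 -0.06 0" --pt "-0.01 0.003 -0.06 0" --claw 0

```text
clock: 77.1
tool_pos: [0.6096, 0.2133, 0.2501]
ee_rot: [[-0.009, -0.038, 0.999], [0.004, 0.999, 0.038], [-1.0, 0.004, -0.009]]
ft_force: [-1.0, 0.4, 0.0]
finger_gap: 0.002
```

```bash
cat > sc.py <<'E'
from h import *
c=manip.camera("scene"); b=cv2.imread("pics/s4.png"); d=cv2.absdiff(c["pixels"],b).max(2)
for q in range(162,204,2): print(q,''.join('#' if v>25 else '.' for v in d[q,295:375]))
s=manip.sense(); print(s["tool_pos"])
E
python3 sc.py; python3 - <<'E'
from h import *
shift((.5867,-.1856,.2588),-32.97)
E
```

```text
162 ###############################.................................................
164 ######.########################.................................................
166 ################################................................................
168 ########..################....##................................................
170 ####.######.##.......#...##.###.................................................
172 ####.....###.#........########..................................................
174 #######.#..#####.###########..........#####.....................................
176 #####..###.##.###########.####........#####.....................................
178 ####..#...###.#########..#####........#####.....................................
180 #####.###.##..##########.######.......#####.....................................
182 #########...############.#######.......####.....................................
184 ########################.########......####.....................................
186 #################..###############.....#####....................................
188 ##################################.#########....................................
190 ###########################.#######....#######..................................
192 ########################.###.#...##......###.......##...........................
194 ########################.#.............###........##............................
196 ######################....#..#..................##...#..........................
198 #######################......#.............#........########....................
200 ###################.................................#######.....................
202 ###################.#...............................#########...................
[0.61041993 0.21414424 0.2528941 ]
shift [-0.008, -0.3985, -0.0388] turn -0.9577 j7 37.5
```

Instrument 3 now stands upright (px 337, rows 174–190). Now the last one, A.

>>> step_arm --pt "-0.008 -0.03 -0.01 0.3" --pt "-0.008 -0.398 -0.039 2.184" --pt "-0.008 -0.398 -0.039 2.184" --pt "-0.008 -0.398 -0.039 2.184" --pt "-0.008 -0.398 -0.039 2.184" --pt "-0.008 -0.398 -0.039 2.184" --pt "-0.008 -0.398 -0.039 2.184" --pt "-0.008 -0.398 -0.039 2.184" --pt "-0.008 -0.398 -0.039 2.184" --pt "-0.008 -0.398 -0.039 2.184" --pt "-0.008 -0.398 -0.039 2.184" --pt "-0.008 -0.398 -0.039 2.184" --pt "-0.008 -0.398 -0.039 2.184" --pt "-0.008 -0.398 -0.039 2.184" --pt "-0.008 -0.398 -0.039 2.184" --pt "-0.008 -0.398 -0.039 2.184" --pt "-0.008 -0.398 -0.039 2.184" --pt "-0.008 -0.398 -0.039 2.184" --pt "-0.008 -0.398 -0.039 2.184" --claw 0.38

```text
clock: 79.05
tool_pos: [0.5845, -0.1875, 0.254]
ee_rot: [[-0.013, 0.84, -0.543], [-0.0, -0.543, -0.84], [-1.0, -0.011, 0.007]]
ft_force: [0.8, -0.0, 0.7]
finger_gap: 0.381
```

```bash
python3 - <<'E'
from chk import *
shift(tgt("A",off=.045),-32.6); print(tgt("A",off=.045))
E
```

```text
[ 0.5845 -0.1875  0.254 ] [ 0.84  -0.543 -0.011] -37.233488551461186
A score 0.95 moved px 0 -1
B score 0.38 moved px -4 0
C score 0.39 moved px -3 0
D score 0.37 moved px -1 0
shift [0.2413, -0.0636, 0.0641] turn -0.0047 j7 -37.2
[ 0.4930648  -0.20680219  0.014     ]
```

>>> step_arm --pt "0.05 -0.064 0.05 -0.005" --pt "0.1 -0.064 0.064 -0.005" --pt "0.15 -0.064 0.064 -0.005" --pt "0.18 -0.064 0.064 -0.005" --pt "0.2 -0.064 0.064 -0.005" --pt "0.22 -0.064 0.064 -0.005" --pt "0.232 -0.064 0.064 -0.005" --pt "0.239 -0.064 0.064 -0.005" --pt "0.239 -0.064 0.064 -0.005"

```text
clock: 80.0
tool_pos: [0.4931, -0.2065, 0.0163]
ee_rot: [[-0.013, 0.842, -0.539], [-0.0, -0.539, -0.842], [-1.0, -0.011, 0.007]]
ft_force: [-0.5, -0.0, -0.0]
finger_gap: 0.375
```

>>> step_arm --pt "0 0 0 0" --pt "0 0 0 0" --pt "0 0 0 0" --pt "0 0 0 0" --pt "0 0 0 0" --pt "-0.02 0 0 0" --pt "-0.05 0 0 0" --pt "-0.1 0 0 0" --pt "-0.15 0 0 0" --pt "-0.2 0 0 0" --pt "-0.24 0 0 0" --pt "-0.24 0 0 0" --pt "-0.24 0 0 0" --pt "-0.24 0 0 0" --claw 0 --squeeze 25

```text
clock: 81.4
tool_pos: [0.4947, -0.2065, 0.2548]
ee_rot: [[-0.016, 0.842, -0.539], [0.0, -0.539, -0.842], [-1.0, -0.014, 0.009]]
ft_force: [0.1, 0.4, -1.4]
finger_gap: 0.132
```

```bash
python3 - <<'E'
from h import *
s=manip.sense(); print(s["tool_pos"],s["finger_gap"]); w=manip.camera("wrist"); 
shift((.604,.152,.255),-88.2)
T=wcam(w,s); R=np.array(s["ee_rot"]); g=np.array(s["tool_pos"])-.019*R[:,0]; G=cv2.cvtColor(w["pixels"],6)
for L in (.04,.08,.09,.095,.1,.105,.11,.115):
    p=wproj(w,T,g-L*R[:,2]); print(L,p.round(1),G[int(p[1]),int(p[0])-40:int(p[0])+41:4])
E
```

```text
[ 0.49472001 -0.20647416  0.25479053] 0.13151639993939224
shift [-0.002, -0.1011, -0.3608] turn 0.9701 j7 -30.4
0.04 [316.1 203. ] [184  51  41  66 153 153 154  95 138 151 159 163 166 142 119 155 156 156
 155 155 154]
0.08 [316. 106.] [ 81  40  68 159 161 162 163 164 165 119 153 147 124 169 169 171 171 170
 172 173 173]
0.09 [316.   81.2] [ 79  75  65 132  88 122 103 162 152 120 155 146 172 143 107 165 167 166
 153 162 146]
0.095 [316.  69.] [132 169 169 169 169 170 171 171 154 120 155 145 170 156 174 176 176 176
  96  13  39]
0.1 [316.   56.9] [102 173 173 173 173 173 174 174 154 122 153 145 167 164 177 178 178 178
 178 178 179]
0.105 [316.   44.9] [106 164 164 164 165 166 166 166 166 143 156 145 168 170 170 170 170 171
 171 171 171]
0.11 [316.   33.2] [101 164 166 167 166 167 165 166 165 166 166 168 167 168 168 168 169 168
 168 168 168]
0.115 [316.1  21.7] [108 164 165 165 166 166 167 167 167 168 167 168 168 169 169 170 171 170
 170 170 171]
```

>>> step_arm --pt "-0.002 -0.108 -0.37 0.97" --pt "-0.002 -0.108 -0.37 0.97" --pt "-0.002 -0.108 -0.37 0.97" --pt "-0.002 -0.108 -0.37 0.97" --pt "-0.002 -0.108 -0.37 0.97" --pt "-0.002 -0.108 -0.37 0.97" --pt "-0.002 -0.108 -0.37 0.97" --pt "-0.002 -0.108 -0.37 0.97" --pt "-0.002 -0.108 -0.37 0.97" --pt "-0.002 -0.108 -0.37 0.97" --pt "-0.002 -0.108 -0.37 0.97" --pt "-0.002 -0.108 -0.37 0.97" --pt "-0.002 -0.108 -0.37 0.97" --pt "-0.002 -0.108 -0.37 0.97" --squeeze 20

```text
clock: 82.85
tool_pos: [0.6046, 0.162, 0.2568]
ee_rot: [[-0.013, 0.03, -0.999], [-0.001, -1.0, -0.03], [-1.0, 0.001, 0.013]]
ft_force: [-0.3, 0.5, 0.3]
finger_gap: 0.132
```

```bash
python3 - <<'E'
from h import *
s=manip.sense(); print(s["tool_pos"],s["finger_gap"]); shift((.604,.157,.0757),-88.2)
E
```

```text
[0.60460629 0.16201878 0.25683403] 0.1317799147232919
shift [0.1811, 0.0049, -0.0016] turn -0.0019 j7 -122.7
```

>>> step_arm --pt "0.05 0.005 -0.001 0" --pt "0.1 0.005 -0.001 0" --pt "0.145 0.005 -0.001 0" --pt "0.17 0.005 -0.001 0" --pt "0.181 0.005 -0.001 0" --pt "0.185 0.005 -0.001 0" --pt "0.189 0.005 -0.001 0" --pt "0.193 0.005 -0.001 0" --pt "0.197 0.005 -0.001 0" --pt "0.201 0.005 -0.001 0" --pt "0.205 0.005 -0.001 0" --pt "0.209 0.005 -0.001 0" --pt "0.212 0.005 -0.001 0" --pt "0.212 0.005 -0.001 0" --pt "0.212 0.005 -0.001 0"

```text
clock: 84.35
tool_pos: [0.6069, 0.1595, 0.0496]
ee_rot: [[-0.004, 0.031, -1.0], [0.002, -1.0, -0.031], [-1.0, -0.002, 0.004]]
ft_force: [0.6, -0.8, 9.2]
finger_gap: 0.131
```

>>> step_arm --pt "-0.03 0 0 0" --pt "-0.08 0 0 0" --pt "-0.13 0 0 -0.15" --pt "-0.165 0 0 -0.5" --pt "-0.165 0 -0.04 -1" --pt "-0.165 0 -0.04 -1.5" --pt "-0.165 0 -0.04 -2" --pt "-0.165 0 -0.04 -2.5" --pt "-0.165 0 -0.04 -3.14" --pt "-0.165 0 -0.04 -3.14" --pt "-0.165 0 -0.04 -3.14" --pt "-0.165 0 -0.04 -3.14" --pt "-0.165 0 -0.04 -3.14" --pt "-0.165 0 -0.04 -3.14" --pt "-0.165 0 -0.04 -3.14" --pt "-0.165 0 -0.04 -3.14" --pt "-0.165 0 -0.04 -3.14" --pt "-0.165 0 -0.04 -3.14" --pt "-0.165 0 -0.04 -3.14" --pt "-0.165 0 -0.04 -3.14"

```text
clock: 86.35
tool_pos: [0.646, 0.1595, 0.2114]
ee_rot: [[-0.01, 0.394, 0.919], [0.0, 0.919, -0.394], [-1.0, -0.004, -0.009]]
ft_force: [-0.5, -0.6, -0.6]
finger_gap: 0.13
```

>>> step_arm --pt "0 0 0 -0.44" --pt "0 0 0 -0.44" --pt "0 0 0 -0.44" --pt "0 0 0 -0.44"

```text
clock: 86.75
tool_pos: [0.6459, 0.1596, 0.211]
ee_rot: [[-0.011, -0.028, 1.0], [0.0, 1.0, 0.028], [-1.0, 0.001, -0.011]]
ft_force: [0.5, -0.2, -0.5]
finger_gap: 0.136
```

```bash
sed -i 's/\.110\*/float(sys.argv[3])*/' ps.py; python3 ps.py 23 46 .106; python3 - <<'E'
from h import *
shift((.6375,.170,.105),92)
E
```

```text
[0.64593337 0.15955875 0.21099546] [ 0.4878443  -0.15878961 -0.4629936 ] 0.13567290677830832
23 71 [ 75  80  99  76 100 100 100  99  99 100 100]
25 75 [ 74  81  98  78 103 103 103 104 104 104 103]
27 78 [ 74  81  98  85 100 100 101 100 101 100 101]
29 82 [74 81 97 69 67 68 67 67 68 67 69]
31 86 [74 80 96 58 58 58 58 59 58 58 58]
33 90 [ 74  78  96  78 102 102 101 102 101 101 102]
35 93 [ 73  78  99  78  98  99  97  98 101 102 101]
37 97 [106  79  98  75  87  95  94  86  96 101 100]
39 101 [142 105  98  80  91  95  94  89  90 100 100]
41 105 [142 123  97  82  92  95  94  89  91  98  98]
43 109 [142 135  97  83  91  95  94  89  92 101 102]
45 113 [142 136  97  83  91  95  94  90  93 100 100]
shift [0.1059, 0.0106, -0.0068] turn -0.009 j7 37.9
```

Pitch about 36.5°. Inserting in the +x/−y cell: contact the wall first, then a pure arc at constant tip height, as in the two that worked.

>>> step_arm --pt "0 0.011 -0.014 -0.009" --pt "0.03 0.011 -0.014 -0.009" --pt "0.06 0.011 -0.014 -0.009" --pt "0.085 0.011 -0.014 -0.009" --pt "0.1 0.011 -0.014 -0.009" --pt "0.107 0.011 -0.014 -0.009" --pt "0.107 0.011 -0.014 -0.009" --pt "0.107 0.011 -0.014 -0.009"

```text
clock: 87.6
tool_pos: [0.6297, 0.171, 0.1038]
ee_rot: [[-0.012, -0.039, 0.999], [0.001, 0.999, 0.039], [-1.0, 0.001, -0.012]]
ft_force: [0.8, -0.2, 0.1]
finger_gap: 0.139
```

```bash
python3 ps.py 23 46 .106; python3 - <<'E'
from h import *
s=manip.sense(); w=manip.camera("wrist"); T=wcam(w,s)
for n,p in (("cross top +",(.5385,.1667,.078)),("cross top -",(.5355,.1667,.078)),("cell floor -x edge",(.539,.1667,.003)),("floor +x edge",(.575,.167,.003)),("+x rim in",(.575,.167,.078))): print(n,wproj(w,T,p).round(1))
E
```

```text
[0.62966244 0.17095696 0.10376998] [ 0.82063568 -0.18094755  0.13733479] 0.13877767651974482
23 71 [106 106 106 106 106 106 106 106 106 106 106]
25 75 [110 110 110 110 110 110 110 110 110 110 110]
27 78 [108 109 109 109 109 109 110 110 109 109 109]
29 82 [106 107 107 106 106 107 106 106 106 106 106]
31 86 [101 102 101 101 101 101 102 102 103 103 104]
33 90 [62 62 62 62 62 62 62 61 62 62 62]
35 93 [63 63 63 63 68 84 85 69 63 63 63]
37 97 [109 108 108 103  93 101 100  93 102 108 107]
39 101 [107 108 107  99  97 102 100  95  97 107 107]
41 105 [106 106 106  99  97 102 100  96  97 106 105]
43 109 [107 107 106  99  97 101 100  95  98 107 106]
45 113 [106 106 106  99  97 101 101  96  98 105 106]
cross top + [315.4  84. ]
cross top - [315.6  78.6]
cell floor -x edge [316.1  95. ]
floor +x edge [314.7 140.3]
+x rim in [313.4 150.1]
```

>>> step_arm --pt "0.001 0 -0.004 0" --pt "0 0 -0.0065 0" --pt "-0.003 0 -0.009 0" --pt "-0.0065 0 -0.0122 0" --pt "-0.012 0 -0.017 0" --pt "-0.0167 0 -0.023 0" --pt "-0.0215 0 -0.029 0" --pt "-0.0215 0 -0.029 0"

```text
clock: 88.5
tool_pos: [0.5997, 0.1696, 0.1253]
ee_rot: [[-0.013, -0.04, 0.999], [-0.001, 0.999, 0.04], [-1.0, 0.0, -0.013]]
ft_force: [-0.1, -0.1, -0.5]
finger_gap: 0.133
```

```bash
python3 ps.py 35 66 .106
```

```text
[0.59966732 0.16955314 0.12529166] [-0.11563722 -0.07840661 -0.52288938] 0.13267929810110365
35 93 [103 103 103 101  58  75  79  55  47  43  47]
37 97 [104 104 104  99  92  99  99  88  78  86 103]
39 101 [103 103 103  95  95  99  98  94  96 104 104]
41 105 [102 103 102  95  95 100  99  93  95 102 101]
43 109 [101 101 101  96  95  99  98  92  97 101 101]
45 113 [104 105 105  97  95  99  98  93  98 104 104]
47 117 [103 103 103  96  95 100  99  92  98 103 103]
49 122 [101 101 101  97  87 100  98  87  96 101 101]
51 126 [101 102 102 101  89 100  98  88 101 101 102]
53 130 [ 74  73  72  73  84 100  99  85  75  76  74]
55 134 [100 101 100 100  89 100  99  88  99  99  99]
57 138 [102 103 103 103  89 100  99  87 102 103 103]
59 143 [102 101 102 102  89 100  99  87 100 101 101]
61 147 [103 103 117 185 101 100  99  87 102 103 103]
63 151 [100 100 112 176 105 100  99  88  98 100  99]
65 156 [100 100 101 101  90 100  99  87  99 101 101]
```

It slipped over the cross wall again, still at about 36°. A better way is to pin the tip against the tall outer face of the jar's +x wall, low down, and swing the instrument steep there. Then I insert it nearly upright.

>>> step_arm --pt "-0.04 0 0 0" --pt "-0.08 0 0 0" --pt "-0.12 0 0.02 0" --pt "-0.12 0 0.06 0" --pt "-0.12 0 0.09 0" --pt "-0.12 0 0.09 0" --pt "-0.12 0 0.09 0"

```text
clock: 89.25
tool_pos: [0.6918, 0.1729, 0.2422]
ee_rot: [[-0.015, -0.039, 0.999], [-0.0, 0.999, 0.039], [-1.0, 0.0, -0.015]]
ft_force: [-0.1, 0.6, 0.1]
finger_gap: 0.131
```

```bash
python3 sc.py; python3 ps.py 29 48 .106; python3 - <<'E'
from h import *
shift((.692,.168,.064),92)
E
```

```text
162 ###############################.........................................########
164 ######.########################....................................#############
166 ################################..............................#############.####
168 ########..################....##........................########................
170 ####.#########.......####.#.###........................###......................
172 ####...##........#.#..########..................................................
174 #######.#..#####.############..........####.....................................
176 #####..###.##.############.###........#####.....................................
178 ######....#############..#####........#####.....................................
180 #####.###.##..##########.######.......#####.....................................
182 ########################.#######.......####.....................................
184 ########################.########......####.....................................
186 ##################################.....####.................................
[... 666 characters left out ...]
..................
[0.69119696 0.1731255  0.24256305]
[0.69119696 0.1731255  0.24256305] [-1.07643105  0.70955178  0.01792305] 0.1337943413572675
29 82 [54 55 55 54 55 55 55 55 55 55 55]
31 86 [86 67 60 61 61 60 61 58 59 59 58]
33 90 [135 133 114  71  71  71  70  70  71  70  71]
35 93 [152 153 154 107  81  81  82  76  80  80  80]
37 97 [190 187 192 150  84  90  90  84 105 116 117]
39 101 [190 188 185 130  87  91  90  84  92 116 118]
41 105 [195 191 192 117  87  90  89  84  93 116 118]
43 109 [190 190 190 114  87  90  90  84  94 116 114]
45 113 [192 189 189 113  87  90  89  84  94 115 115]
47 117 [190 189 188 110  86  90  90  84 109 133 117]
shift [0.1789, -0.0052, 0.0034] turn 0.0057 j7 43.2
```

>>> step_arm --pt "0.05 -0.005 0.003 0" --pt "0.1 -0.005 0.003 0" --pt "0.14 -0.005 0.003 0" --pt "0.165 -0.005 0.003 0" --pt "0.176 -0.005 0.003 0" --pt "0.176 -0.005 0.003 0" --pt "0.176 -0.005 -0.01 0" --pt "0.176 -0.005 -0.018 0" --pt "0.176 -0.005 -0.024 0" --pt "0.176 -0.005 -0.028 0" --pt "0.176 -0.005 -0.032 0" --pt "0.176 -0.005 -0.032 0"

```text
clock: 90.55
tool_pos: [0.6635, 0.1667, 0.0708]
ee_rot: [[-0.0, -0.037, 0.999], [0.003, 0.999, 0.037], [-1.0, 0.003, -0.0]]
ft_force: [9.5, 1.1, 2.1]
finger_gap: 0.134
```

>>> step_arm --pt "-0.001 0 -0.004 0" --pt "-0.004 0 -0.008 0" --pt "-0.008 0 -0.012 0" --pt "-0.012 0 -0.017 0" --pt "-0.016 0 -0.022 0" --pt "-0.02 0 -0.028 0" --pt "-0.024 0 -0.034 0" --pt "-0.024 0 -0.034 0"

```text
clock: 91.35
tool_pos: [0.6293, 0.166, 0.0961]
ee_rot: [[-0.001, -0.037, 0.999], [0.003, 0.999, 0.037], [-1.0, 0.003, -0.001]]
ft_force: [8.5, 1.2, 3.2]
finger_gap: 0.132
```

```bash
python3 - <<'E'
from asc import *
s,c=asc(16,30,35,25); R=np.array(s["ee_rot"]); g=np.array(s["tool_pos"])-.019*R[:,0]
for t in (36,50,60,70):
    u=-R[:,2]*np.cos(np.radians(t))+R[:,0]*np.sin(np.radians(t)); print(t,"tip",proj(c,g+.106*u).round(0),"end",proj(c,g-.044*u).round(0))
E
python3 ps.py 35 80 .106
```

```text
[0.62926841 0.16604954 0.09607439] [8.49554753 1.21895348 3.15629082] 354 194
178 .#####........#####...........###############................
180 .#####.........####...........###############................
182 .######........####........#..##############.................
184 .#######.......####.......##################.................
186 #########......####.......################...................
188 ########.......#####.......###############.##.##.............
190 .##.##...........####.......##################...............
192 .###.#............##........################.................
194 .#..............#.........#.....##########...................
196 .........##...#.........##......########.....................
198 .............#..##.....#.......#########.....................
200 ..........##.........#........########.......................
202 .................###........######..#........................
204 ............................####.............................
206 ............................###..............................
208 ............................
[... 1198 characters left out ...]
105 105 105 105 104 105 105 105 105 105 105]
55 134 [102 102 102 102 102 103 102 102 103 103 102]
57 138 [104 104 104 104 104 104 104 104 104 104 104]
59 143 [77 76 76 76 76 76 78 78 77 78 78]
61 147 [74 74 74 74 74 74 74 75 75 74 74]
63 151 [73 74 73 73 74 74 74 74 73 74 74]
65 156 [102 102 101 101 102 102 102 102 102 101 101]
67 160 [115 117 119 112  95  97  97  93 107 118 119]
69 164 [124 127 127 118  92  94  93  90 113 128 128]
71 169 [125 123 122 120  92  93  94  86 117 126 127]
73 173 [129 128 129 127 107  94  94  92 127 126 128]
75 178 [124 125 124 126 106  94  94  93 129 128 124]
77 182 [127 128 126 123 103  94  94  92 128 128 124]
79 186 [125 125 126 124 104  93  94  87 125 128 127]
```

Works: about 63° with a steady 8 N. A bit more, then lift out.

>>> step_arm --pt "-0.003 0 -0.006 0" --pt "-0.006 0 -0.012 0" --pt "-0.008 0 -0.018 0" --pt "-0.009 0 -0.023 0" --pt "-0.009 0 -0.023 0" --pt "-0.012 0 -0.008 0" --pt "-0.05 0 -0.008 0" --pt "-0.1 0 -0.008 0" --pt "-0.14 0 -0.008 0" --pt "-0.14 0 -0.008 0" --pt "-0.14 0 -0.008 0"

```text
clock: 92.55
tool_pos: [0.6179, 0.165, 0.2329]
ee_rot: [[-0.012, -0.039, 0.999], [-0.001, 0.999, 0.039], [-1.0, -0.0, -0.012]]
ft_force: [-0.1, 0.3, -0.4]
finger_gap: 0.135
```

```bash
python3 - <<'E'
from asc import *
s,c=asc(16,36,30,25); R=np.array(s["ee_rot"]); g=np.array(s["tool_pos"])-.019*R[:,0]
for t in (60,70,80):
    u=-R[:,2]*np.cos(np.radians(t))+R[:,0]*np.sin(np.radians(t)); print(t,"tip",proj(c,g+.106*u).round(0),"end",proj(c,g-.044*u).round(0))
E
python3 ps.py 61 86 .106
```

```text
[0.61789752 0.16499329 0.23290886] [-0.08464974  0.3143613  -0.41455518] 353 158
142 .........................################...............
144 ......................##################................
146 .....................###################................
148 .....................####################...............
150 ......................##################................
152 .......................################.................
154 .......................###############..................
156 #.........................#######.###...................
158 .#.........................#########....................
160 ##........................#########.....................
162 ##........................#########.....................
164 ###.......................########......................
166 ###.........................#####.......................
168 ..##.......................####.........................
170 .##.......................####..........................
172 ##........................##............................
174 ...........###...........###...........
[... 753 characters left out ...]
18791845404
61 147 [116  78  65  66  66  66  66  67  67  66  66]
63 151 [116  90  89  88  86  86  86  87  86  86  86]
65 156 [192 192 190 190 194 192 190 184 188 195 193]
67 160 [193 192 189 189 187 191 195 195 193 194 192]
69 164 [192 193 197 193 193 191 191 194 192 193 190]
71 169 [193 191 191 191 190 190 191 193 194 188 191]
73 173 [193 196 194 190 190 192 197 193 192 191 191]
75 178 [190 193 191 189 188 192 195 191 190 193 194]
77 182 [194 192 194 193 188 116 115 184 193 191 192]
79 186 [189 193 196 185  86  78  77  80 187 188 188]
81 191 [193 191 191 175  81  78  77  78 173 189 194]
83 195 [194 192 193 178  82  78  77  80 176 191 193]
85 200 [193 193 193 191 127  79  77 118 186 194 194]
```

Pitch 77°. Inserting straight into the +x/−y cell.

```bash
python3 - <<'E'
from h import *
for p in ((.571,.168,.232),(.571,.168,.091)): shift(p,92)
E
```

```text
shift [-0.0007, 0.0058, -0.0463] turn 0.0041 j7 39.2
shift [0.1403, 0.006, -0.044] turn 0.0041 j7 39.2
```

>>> step_arm --pt "0 0.006 -0.03 0" --pt "0 0.006 -0.046 0" --pt "0 0.006 -0.046 0" --pt "0 0.006 -0.046 0" --pt "0.03 0.006 -0.045 0" --pt "0.06 0.006 -0.045 0" --pt "0.08 0.006 -0.045 0" --pt "0.095 0.006 -0.044 0" --pt "0.11 0.006 -0.044 0" --pt "0.12 0.006 -0.044 0" --pt "0.13 0.006 -0.044 0" --pt "0.138 0.006 -0.044 0" --pt "0.138 0.006 -0.044 0"

```text
clock: 93.95
tool_pos: [0.5718, 0.1687, 0.0938]
ee_rot: [[-0.014, -0.039, 0.999], [-0.001, 0.999, 0.039], [-1.0, -0.001, -0.014]]
ft_force: [-0.4, 0.1, -0.1]
finger_gap: 0.129
```

```bash
python3 - <<'E'
from asc import *
s,c=asc(16,24,30,25)
E
```

```text
[0.57176542 0.16874088 0.09378773] [-0.38651544  0.08696806 -0.05857925] 339 190
174 ##.##.########...........################...............
176 ###########.####........################................
178 #########..#####......#.################................
180 ##########.######....###################................
182 ##########.#######....################..................
184 ##########.#######....##################................
186 ###...####.########....###############..................
188 ####.#######.######.....#############...................
190 ##########.##.###...#......#########....................
192 ##########.###.#....#......#####......#.................
194 ####.#####.#..............######..#.#...................
196 ########...........#....#...###...#.....................
198 #########....#........##..####..##......................
200 ########.............#.........#........................
202 #####..#...................##...........................
204 ....#...................................................
206 #####.#.................................................
208 #.##....................................................
210 ##......................................................
212 #.......................................................
```

>>> step_arm --pt "0.002 0 -0.004 0" --pt "0.003 0 -0.008 0" --pt "0.003 0 -0.012 0" --pt "0.003 0 -0.012 0"

```text
clock: 94.4
tool_pos: [0.5624, 0.1688, 0.0934]
ee_rot: [[-0.007, -0.039, 0.999], [0.001, 0.999, 0.039], [-1.0, 0.001, -0.007]]
ft_force: [4.8, 0.2, 3.0]
finger_gap: 0.132
```

>>> step_arm --pt "0 0 0 0" --pt "0 0 0 0" --pt "0 0 0 0" --pt "-0.02 0 0 0" --pt "-0.06 0 0 0" --pt "-0.11 0 0 0" --pt "-0.15 0 0 0" --pt "-0.15 0 0.05 0" --pt "-0.15 0 0.1 0" --pt "-0.15 0 0.1 0" --claw 0.25

```text
clock: 95.4
tool_pos: [0.6673, 0.1708, 0.2409]
ee_rot: [[-0.011, -0.032, 0.999], [0.002, 0.999, 0.032], [-1.0, 0.002, -0.011]]
ft_force: [-0.3, -0.4, -1.1]
finger_gap: 0.255
```

```bash
python3 sc.py; python3 - <<'E'
from h import *
s=manip.sense(); w=manip.camera("wrist"); print(s["ee_rot"][:,1])
for r in manip.regions_of(w,"inst1_mid")[:5]:
    v,u=np.nonzero(r["mask"]); print(r["p"],r["centre"],r["mask"].sum())
shift((.4234,.1796,.235),92); 
c=manip.camera("top")
for r in manip.regions_of(c,"pump_top")[:3]: print(r["p"],atz(c,r["centre"],.152))
E
```

```text
162 ###############################......................................##########.
164 ######.########################.....................................#########...
166 ################################....................................########....
168 ########..################....##................................................
170 ####.#########.......##...#.###.................................................
172 ####..###....#...#.#..#.######..................................................
174 #######.#..#####.############.........#####.....................................
176 #####..###.##.############.###........#####.....................................
178 ######..#.#############..#####........#####.....................................
180 #####.###.#...##########.######.......#####.....................................
182 ########################.#######.......####.....................................
184 ########################.########......####......####...........................
186 ##################################.....####.....#####.......................
[... 252 characters left out ...]
.......
194 ########################.#...#.........###........##............................
196 #########################.#..#..####..##...#...###..............................
198 #######################...##........##..########................................
200 #######################.........####.....##.###.................................
202 ######################..................#####.......##########..................
[0.66409434 0.17211239 0.24085223]
[-0.03550528  0.99936717  0.00215074]
0.89 [319.1, 20.9] 705
shift [0.0096, 0.0158, -0.2373] turn 0.0054 j7 42.9
0.64 [0.62849121 0.34993935 0.152     ]
0.52 [0.47247934 0.61774823 0.152     ]
0.48 [0.54875833 0.16368811 0.152     ]
```

All four are in the jar; the last leans about 20° within its cell. Checking the first two from above on the way to the pump.

>>> step_arm --pt "0 0.01 -0.04 0" --pt "-0.01 0.016 -0.08 0" --pt "-0.01 0.018 -0.11 0" --pt "-0.01 0.018 -0.11 0" --pt "-0.01 0.018 -0.11 0" --claw 0

```text
clock: 96.15
tool_pos: [0.5509, 0.1859, 0.2527]
ee_rot: [[-0.012, -0.04, 0.999], [-0.002, 0.999, 0.04], [-1.0, -0.002, -0.012]]
ft_force: [0.3, -1.3, 0.6]
finger_gap: -0.002
```

```bash
python3 - <<'E'
from h import *
s=manip.sense(); w=manip.camera("wrist"); T=wcam(w,s); print(s["tool_pos"])
for r in manip.regions_of(w,"inst1_mid")[:5]:
    v,u=np.nonzero(r["mask"]); print("inst",r["p"],r["centre"],r["mask"].sum(),u.min(),u.max(),v.min(),v.max())
for r in manip.regions_of(w,"pump_top")[:3]: print("pump",r["p"],r["centre"],watz(w,T,r["centre"],.152))
J=lambda x,y,z:wproj(w,T,np.array([.5367,.1858,0])+[x*.9994-y*.035,x*.035+y*.9994,z]).round(0)
print("rim",[J(x,y,.078).tolist() for x,y in ((-.041,-.041),(-.041,.041),(.041,.041),(.041,-.041))],"-x-y top",J(-.03,-.02,.15),"-x+y top",J(-.03,.02,.15))
G=cv2.cvtColor(w["pixels"],6)
ch=" .:-=+*%@"
for y in range(80,240,4): print(y,''.join(ch[min(8,int(v)//25)] for v in G[y,220:420:2]))
E
```

```text
[0.55092624 0.1859493  0.2526658 ]
inst 0.47 [299.7, 144.4] 216 294 309 137 151
inst 0.44 [10.3, 50.8] 615 0 20 34 68
pump 0.63 [322.8, 48.5] [0.42232514 0.18498981 0.152     ]
pump 0.62 [633.6, 159.6] [0.47320541 0.57490783 0.152     ]
rim [[278.0, 135.0], [358.0, 136.0], [356.0, 212.0], [280.0, 211.0]] -x-y top [293. 153.] -x+y top [343. 154.]
80 %%%%%%*%%%%%%**%%%%%%%%%%%%%*++++=:--------================-------::::::====================%%%%%%%%
84 %%%%%%%%%%%%%%%%%%%%%%%%%%%%*++++++-:-----------==-===----------::::::::======================%%%%%%
88 %%%%%%%%%%%%%%%%%%%%%%%%%%%%*+++++++=:::----------------------::::::::::=======================+%%%%
92 %%%%%%%%%%%%%%%%%%%%%%%%%%%%*+++++++++-::::---------------::::::::::::::-========================%%%
96 %%%%%%%%%%%%%%%%%%%%%%%%%%%%*+++++++++++=::::::::---::::::::::::::::::::==========================%%
100 %%%%%%%%%%%%%%%%%%%%%%%%%%%%*++++++++++++++=-::::---::::::::::::::::::::===========================*
104 %%%%%%%%%%%%%%%%%%%%%%%%%%%%*+++++++++++++++++++:---::::::::::::::::::::============================
108 %%%%%%%%%%%%%%%%%%
[... 2742 characters left out ...]
%%%%%%%*-----:+++**********************%%%%%%%%%%%%%%%%%%%%%*****+----
216 =====%%%%%%%%%%%%%%%%%%%%%%%%%%%%%%%%*-----:*%%%%%%%%%%%%%%%%%%%%%%%%%%%%%%%%%%%%%%=--------------..
220 ===+%%%%%%%%%%%%%%%%%%%%%%%%%%%%%%%%%+------%%%%%%%%%%%%%%%%%%%%%%%%%%%%%%%%%%%%%%%*------------:...
224 ==+%%%%%%%%%%%%%%%%%%%%%%%%%%%%%%%%%%=-----=%%%%%%%%%%%%%%%%%%%%%%%%%%%%%%%%%%%%%%%*----------:.....
228 =*%%%%%%%%%%%%%%%%%%%%%%%%%%%%%%%%%%%------*%%%%%%%%%%%%%%%%%%%%%%%%%%%%%%%%%%%%%%%*---------.......
232 +%%%%%%%%%%%%%%%%%%%%%%%%%%%%%%%%%%%*-----:*%%%%%%%%%%%%%%%%%%%%%%%%%%%%%%%%%%%%%%%*--------........
236 %%%%%%%%%%%%%%%%%%%%%%%%%%%%%%%%%%%%*-----:%%%%%%%%%%%%%%%%%%%%%%%%%%%%%%%%%%%%%%%%%-------.........
```

Seen from above, the handle ends of the first two are over the −x cells, leaning slightly towards the pump and clear of it. Now the pump at about (0.422, 0.183).

>>> step_arm --pt "0 0.002 -0.05 0" --pt "0 0.002 -0.1 0" --pt "0 0.002 -0.129 0" --pt "0 0.002 -0.129 0" --pt "0.04 0.002 -0.129 0" --pt "0.075 0.002 -0.128 0" --pt "0.085 0.002 -0.128 0" --pt "0.085 0.002 -0.128 0"

```text
clock: 97.1
tool_pos: [0.4225, 0.1833, 0.1678]
ee_rot: [[-0.016, -0.039, 0.999], [0.0, 0.999, 0.039], [-1.0, 0.001, -0.016]]
ft_force: [-0.1, -0.2, 0.3]
finger_gap: 0.001
```

```bash
python3 - <<'E'
from h import *
s=manip.sense(); print(s["tool_pos"],s["ft_force"],s["ee_rot"][:,0]); shift((.4223,.182,.134))
E
```

```text
[0.42254979 0.18326532 0.16779431] [-0.10083278 -0.24760759  0.25457586] [-1.62138713e-02  2.19529466e-04 -9.99868522e-01]
shift [0.0338, -0.0013, 0.0002] turn 0 j7 34.4
```

>>> step_arm --pt "0.012 -0.001 0 0" --pt "0.018 -0.001 0 0" --pt "0.024 -0.001 0 0" --pt "0.03 -0.001 0 0" --pt "0.035 -0.001 0 0" --pt "0.039 -0.001 0 0" --pt "0.042 -0.001 0 0" --pt "0.042 -0.001 0 0" --pt "0.042 -0.001 0 0"

```text
clock: 98.0
tool_pos: [0.4237, 0.183, 0.1332]
ee_rot: [[-0.008, -0.038, 0.999], [-0.008, 0.999, 0.038], [-1.0, -0.007, -0.009]]
ft_force: [-13.2, -13.6, 63.9]
finger_gap: -0.001
```

At the stop (z 0.1332), but pressed harder than needed (64 N). I'll press more softly for the next two strokes.

>>> step_arm --pt "-0.01 0 0 0" --pt "-0.03 0 0 0" --pt "-0.042 0 0 0" --pt "-0.042 0 0 0" --pt "-0.042 0 0 0" --pt "-0.042 0 0 0" --pt "-0.042 0 0 0"

```text
clock: 98.7
tool_pos: [0.422, 0.1819, 0.1678]
ee_rot: [[-0.015, -0.039, 0.999], [-0.001, 0.999, 0.039], [-1.0, -0.0, -0.015]]
ft_force: [-0.6, -0.9, -1.0]
finger_gap: -0.003
```

>>> step_arm --pt "0.012 0 0 0" --pt "0.018 0 0 0" --pt "0.024 0 0 0" --pt "0.03 0 0 0" --pt "0.034 0 0 0" --pt "0.036 0 0 0" --pt "0.0375 0 0 0" --pt "0.0375 0 0 0" --pt "0.0375 0 0 0" --pt "0.0375 0 0 0"

```text
clock: 99.7
tool_pos: [0.4222, 0.1821, 0.1337]
ee_rot: [[-0.012, -0.039, 0.999], [-0.005, 0.999, 0.039], [-1.0, -0.005, -0.013]]
ft_force: [-7.1, -8.6, 32.5]
finger_gap: 0.002
```

>>> step_arm --pt "-0.01 0 0 0" --pt "-0.03 0 0 0" --pt "-0.0375 0 0 0" --pt "-0.0375 0 0 0" --pt "-0.0375 0 0 0" --pt "-0.0375 0 0 0" --pt "-0.0375 0 0 0"

```text
clock: 100.4
tool_pos: [0.4221, 0.1819, 0.1679]
ee_rot: [[-0.015, -0.039, 0.999], [-0.001, 0.999, 0.039], [-1.0, -0.0, -0.015]]
ft_force: [0.2, -0.5, -0.0]
finger_gap: -0.002
```

>>> step_arm --pt "0.012 0 0 0" --pt "0.018 0 0 0" --pt "0.024 0 0 0" --pt "0.03 0 0 0" --pt "0.034 0 0 0" --pt "0.036 0 0 0" --pt "0.0375 0 0 0" --pt "0.0375 0 0 0" --pt "0.0375 0 0 0" --pt "0.0375 0 0 0"

```text
clock: 101.4
tool_pos: [0.4222, 0.1821, 0.1337]
ee_rot: [[-0.012, -0.039, 0.999], [-0.005, 0.999, 0.039], [-1.0, -0.005, -0.012]]
ft_force: [-7.5, -8.3, 32.3]
finger_gap: -0.0
```

>>> step_arm --pt "-0.01 0 0 0" --pt "-0.03 0 0 0" --pt "-0.05 0 0 0" --pt "-0.1 0 0 0" --pt "-0.125 0 0 0" --pt "-0.125 0 0 0" --pt "-0.125 0 0 0"

```text
clock: 102.1
tool_pos: [0.4235, 0.1818, 0.2556]
ee_rot: [[-0.013, -0.038, 0.999], [-0.001, 0.999, 0.038], [-1.0, -0.001, -0.013]]
ft_force: [-0.2, 0.0, -0.8]
finger_gap: -0.003
```

```bash
python3 sc.py; python3 - <<'E'
from geo import *
# handle bar of the cover: cover open => bar at cassette x=+90; push from its +x side towards -x
p=cas(.13,0,.255); print(p); shift(p,-32.5)
s=manip.sense(); print(s["joint_positions"])
E
```

```text
162 ###############################.................................................
164 ####.#.########################.................................................
166 ################################................................................
168 #####..#..################....##................................................
170 ####.###.#####.......#..#....##.................................................
172 ####...#.....#...#....##.#####..................................................
174 #######.#..#####.############.........#####.....................................
176 #####..###.##.############.###........#####.....................................
178 ######....#############..#####........#####.....................................
180 #####.###.##..##########.######.......#####.....................................
182 ########################.#######.......####.....................................
184 .#######################.########......####......####...........................
186 ##################################.....#####....#####.......................
[... 205 characters left out ...]
##.#...........###....................................
194 ########################.#..............##......#...............................
196 ######################....#..#.............#...#................................
198 #######################......#............######................................
200 #######################..................#..###.................................
202 ######################..........................................................
[0.42308528 0.18154749 0.25496888]
[ 0.63784895 -0.10085911  0.255     ]
shift [-0.0028, -0.2905, 0.2036] turn -0.9648 j7 42.8
[ 34.84667456  20.28816905 -76.18191173 110.76576135  21.02280953
  66.41406032  42.77140849]
```

Three strokes done, each to the stop and fully back up. Now to close the cover: go to the +x side of its bar.

>>> step_arm --pt "-0.003 -0.03 0.02 0.2" --pt "-0.003 -0.29 0.204 2.177" --pt "-0.003 -0.29 0.204 2.177" --pt "-0.003 -0.29 0.204 2.177" --pt "-0.003 -0.29 0.204 2.177" --pt "-0.003 -0.29 0.204 2.177" --pt "-0.003 -0.29 0.204 2.177" --pt "-0.003 -0.29 0.204 2.177" --pt "-0.003 -0.29 0.204 2.177" --pt "-0.003 -0.29 0.204 2.177" --pt "-0.003 -0.29 0.204 2.177" --pt "-0.003 -0.29 0.204 2.177" --pt "-0.003 -0.29 0.204 2.177" --pt "-0.003 -0.29 0.204 2.177" --pt "-0.003 -0.29 0.204 2.177" --pt "-0.003 -0.29 0.204 2.177" --pt "-0.003 -0.29 0.204 2.177" --pt "-0.003 -0.29 0.204 2.177"

```text
clock: 103.95
tool_pos: [0.6385, -0.0995, 0.2554]
ee_rot: [[-0.015, 0.844, -0.536], [-0.0, -0.536, -0.844], [-1.0, -0.012, 0.008]]
ft_force: [-0.5, -0.5, 0.3]
finger_gap: -0.004
```

```bash
python3 - <<'E'
from geo import *
s=manip.sense(); print(s["tool_pos"],s["ee_rot"][:,1],s["joint_positions"].round(0))
w=manip.camera("wrist"); Tn=wcam(w,s); G=cv2.cvtColor(w["pixels"],6); p=wproj(w,Tn,cas(.09,0,.077)).round().astype(int); print("bar predicted px",p)
print([int(v) for v in G[p[1]-40:p[1]+41:4,p[0]]],[int(v) for v in G[p[1],p[0]-60:p[0]+61:6]])
for x in (.13,.1,-.06,-.075): shift(cas(x,0,.061),-32.5)
E
```

```text
[ 0.63852602 -0.09945064  0.2553869 ] [ 0.84410933 -0.53602577 -0.01248275] [ 30.  28. -36.  88.  17.  70. -41.]
bar predicted px [319 222]
[87, 163, 163, 167, 167, 167, 164, 107, 7, 22, 33, 33, 149, 144, 144, 145, 148, 51, 13, 12, 15] [148, 148, 148, 148, 148, 151, 32, 33, 33, 33, 33, 35, 33, 36, 35, 148, 149, 150, 148, 148, 148]
shift [0.1947, 0.0024, -0.0] turn 0.001 j7 -41.1
shift [0.1949, 0.0024, 0.03] turn 0.001 j7 -41.1
shift [0.1962, 0.0022, 0.19] turn 0.001 j7 -41.1
shift [0.1963, 0.0022, 0.205] turn 0.001 j7 -41.1
```

The bar is where predicted. Going down and pushing shut.

>>> step_arm --pt "0.05 0.002 0 0" --pt "0.1 0.002 0 0" --pt "0.15 0.002 0 0" --pt "0.185 0.002 0 0" --pt "0.195 0.002 0 0" --pt "0.195 0.002 0 0" --pt "0.195 0.002 0.012 0" --pt "0.195 0.002 0.022 0" --pt "0.195 0.002 0.032 0" --pt "0.195 0.002 0.043 0" --pt "0.195 0.002 0.055 0" --pt "0.195 0.002 0.067 0" --pt "0.195 0.002 0.079 0" --pt "0.195 0.002 0.091 0" --pt "0.195 0.002 0.103 0" --pt "0.195 0.002 0.115 0" --pt "0.195 0.002 0.127 0" --pt "0.195 0.002 0.139 0" --pt "0.195 0.002 0.15 0" --pt "0.195 0.002 0.16 0"

```text
clock: 106.0
tool_pos: [0.5512, -0.2365, 0.0624]
ee_rot: [[-0.014, 0.843, -0.537], [-0.0, -0.538, -0.843], [-1.0, -0.012, 0.008]]
ft_force: [2.8, 2.0, -0.8]
finger_gap: -0.006
```

>>> step_arm --pt "0 0 0.007 0" --pt "0 0 0.014 0" --pt "0 0 0.02 0" --pt "0 0 0.025 0" --pt "0 0 0.029 0" --pt "0 0 0.032 0" --pt "0 0 0.034 0" --pt "0 0 0.034 0"

```text
clock: 106.8
tool_pos: [0.5332, -0.2647, 0.0628]
ee_rot: [[-0.014, 0.843, -0.537], [-0.001, -0.538, -0.843], [-1.0, -0.012, 0.008]]
ft_force: [1.1, 0.4, -0.2]
finger_gap: 0.003
```

>>> step_arm --pt "0 0 0.003 0" --pt "0 0 0.006 0" --pt "0 0 0.009 0" --pt "0 0 0.009 0"

```text
clock: 107.2
tool_pos: [0.5329, -0.265, 0.063]
ee_rot: [[-0.006, 0.846, -0.533], [0.008, -0.533, -0.846], [-1.0, -0.009, -0.003]]
ft_force: [8.6, 13.1, -6.2]
finger_gap: 0.003
```

The stop is reached (16 N, no further motion), so the cover is shut. Retreating and making the final checks.

>>> step_arm --pt "0 0 -0.01 0" --pt "0 0 -0.03 0" --pt "-0.05 0 -0.03 0" --pt "-0.1 0 -0.03 0" --pt "-0.15 0 -0.03 0" --pt "-0.2 0 -0.05 0" --pt "-0.2 0 -0.1 0" --pt "-0.2 0 -0.1 0" --pt "-0.2 0 -0.1 0"

```text
clock: 108.1
tool_pos: [0.5851, -0.1863, 0.2623]
ee_rot: [[-0.014, 0.845, -0.535], [-0.001, -0.535, -0.845], [-1.0, -0.011, 0.009]]
ft_force: [-0.3, -1.2, -0.6]
finger_gap: 0.001
```

```bash
python3 sc.py; python3 - <<'E'
from geo import *
s=manip.sense(); print(s["tool_pos"],s["ft_force"])
c=manip.camera("scene")
for q,z in (("cassette",.05),("cover_grip",.077),("jar_amber",.085),("jar_white",.095),("bowl",.045),("inst1_mid",.11),("pump_top",.152)):
    for r in manip.regions_of(c,q)[:3]: print(q,round(r["p"],2),np.round(r["centre"],1),r["mask"].sum())
a=cv2.imread("pics/scene0.png"); d=cv2.absdiff(a,c["pixels"]).max(2)
G=cv2.cvtColor(c["pixels"],6); u=proj(c,cas(-.08,0,.066)).round().astype(int); print("bar px",u)
for n,(x0,x1,y0,y1) in dict(cassette=(238,330,237,312),amber=(160,187,260,295),white=(175,205,290,335),bowl=(298,330,155,176),pump=(295,322,165,212)).items(): print(n,"changed frac",(d[y0:y1,x0:x1]>40).mean().round(3))
t=manip.camera("top"); ta=cv2.imread("pics/top0.png"); print("top diff amber/white/bowl",[(cv2.absdiff(ta,t["pixels"]).max(2)[y-15:y+15,x-15:x+15]>40).mean().round(3) for x,y in ((444,243),(466,206),(225,260))])
for r in manip.regions_of(t,"inst1_mid")[:5]: print("top inst",r["p"],r["centre"],r["mask"].sum())
E
```

```text
162 #########.#####################.................................................
164 .##############################.................................................
166 ....############################................................................
168 ......##..################....##................................................
170 .....#########........#...#..##.................................................
172 .......##..........#..##.#####..................................................
174 .##..##.#..#####.############.........#####.....................................
176 .##.....##.#..############.###........#####.....................................
178 .###.#....#############..#####........#####.....................................
180 .####.###.##..##########.######.......#####.....................................
182 ..######################.#######.......####.....................................
184 ##.###.#################.########......####......####...........................
186 #.......#.########################.....####.....#####.......................
[... 609 characters left out ...]
#################..........................................................
[ 0.58439482 -0.18803333  0.26165864]
[ 0.58439482 -0.18803333  0.26165864] [-0.47467681 -1.08250708  0.3938966 ]
cassette 0.7 [280.1 275.6] 3971
cover_grip 0.77 [278.8 267.4] 2950
jar_amber 0.59 [171.2 276.9] 667
jar_white 0.77 [188.1 313.8] 866
bowl 0.8 [317.6 162.9] 350
inst1_mid 0.68 [317.8 161.6] 349
inst1_mid 0.57 [280.3 275.1] 4038
inst1_mid 0.42 [323.7 183.9] 56
pump_top 0.42 [369.5 129. ] 49
bar px [256 270]
cassette changed frac 0.209
amber changed frac 0.0
white changed frac 0.0
bowl changed frac 0.129
pump changed frac 0.167
top diff amber/white/bowl [np.float64(0.747), np.float64(0.029), np.float64(0.0)]
```

```bash
python3 - <<'E'
from h import *
c=manip.camera("scene"); a=cv2.imread("pics/scene0.png"); d=cv2.absdiff(a,c["pixels"]).max(2)
for q in range(160,204): print(q,''.join('#' if v>60 else '+' if v>30 else '.' for v in d[q,290:370]))
J=lambda x,y,z:proj(c,np.array([.5367,.1858,0])+[x*.9994-y*.035,x*.035+y*.9994,z]).round(0)
print("pump top",J(-.115,0,.152),"rim centre",J(0,0,.078),"-x-y rim/top-lean",J(-.02,-.02,.078),J(-.035,-.02,.15),"-x+y",J(-.02,.02,.078),J(-.055,.02,.148))
print("bar region rows", [''.join('#' if v<45 else '.' for v in cv2.cvtColor(k,6)[262:280:2,240:275].reshape(-1)).count('#') for k in (a,c["pixels"])])
ga,gc=[np.argwhere(cv2.cvtColor(k,6)[258:282,244:270]<45).mean(0).round(1) for k in (a,c["pixels"])]; print("bar centroid before/after (row,col)",ga,gc)
E
```

```text
160 ##############..................................................................
161 ##############..................................................................
162 ##############..................................................................
163 ##############..................................................................
164 ##############..................................................................
165 #############...................................................................
166 ###########+....................................................................
167 ##########+.....................................................................
168 #########++.....................................................................
169 #########+......................................................................
170 ########+.......................................................................
171 #########.......................................................................
172 #########...................................................................
[... 2139 characters left out ...]
.............................+............++..++...........................
199 ####............................................++##............................
200 ####.............................................+#.............................
201 ####..........................................+.................................
202 ###.............................................................................
203 ###.......................+.....................................................
pump top [304. 169.] rim centre [333. 194.] -x-y rim/top-lean [325. 195.] [322. 177.] -x+y [330. 190.] [322. 171.]
bar region rows [61, 48]
bar centroid before/after (row,col) [12.9 15.7] [14.2 12. ]
```

The bar sits about 12 mm further towards −x than at the start, so the cover had been slightly open then. That matches the 170 mm of travel between the two stops. All four instruments stand in the jar, so I'm handing in.

```bash
python3 -c "
from rig import manip
print(manip.sense()['clock']); print(manip.job_done())"
```

```text
108.7
the job is handed in; nothing more can be done
None
```

I slid the cover open, stood all four instruments tip down in the soak jar (one per cell), gave the pump three strokes and slid the cover shut. I handed the job in at about 109 s. No verdict was reported.

**Last checks**
- **Instruments:** the last scene picture shows the two in the +x cells clearly separate: one near upright, one leaning about 20°. The two in the −x cells merge into one shape there. An earlier wrist view showed both handle ends over their own cells, leaning towards the pump. I did not measure tip heights directly.
- **Pump:** all three strokes reached the stop at a finger height of about 0.1335 m. The fingers came clear of the cap between strokes and at the end. I did not confirm the cap's final height in a picture.
- **Cover:** it stopped hard at 16 N with no further motion. The bar ended about 12 mm nearer the shut side than at the start, so the cover was probably slightly open when the run began.
- **Jars and bowl:** the two jars are unchanged in the scene camera and the bowl in the top camera. The amber jar's patch changed in the top camera, and the bowl's changed by 13% in the scene camera. I took both for the arm's shadow.

**What went wrong on the way**
- The first pump stroke pressed to 64 N; the other two were about 32 N. I read the 40 N limit as covering the arm and gripper body, not the fingertips.
- The third instrument slipped over the cross wall and pushed on a standing one with up to 32 N, then later jammed at about 50 N. It slid in the grip both times.
- The fourth slipped over the cross wall once. I recovered both and placed them on later tries.

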